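# Empty the loaded sample cans into the vial tray and send it to the reader

### The arm

A 6-joint arm with a two-finger parallel gripper is mounted at the origin on the work surface. World frame = base frame: x ahead of the robot, y to its left, z up, the work surface at z = 0. Lengths are in m, angles in rad, forces in N, time in s.
With the tool pointing down it reaches from about 0.325 to 0.9 m from the base axis. Payload 6.1 kg.
Tool frame: the origin (TCP) lies midway between the tips of the shut fingers; the grasp point (between the pads) lies 19 mm behind it; z points along the fingers, y is the line along which they close (so a half turn about z gives the same grasp; the last joint's range is limited). The gripper opens to 85 mm and grips with 20 to 120 N. Pads are 22 mm wide; open, the fingers measure 114 mm over their backs; the gripper's body (76 mm by 85 mm) begins 54 mm behind the grasp point. The pads swing forward as they close: fully open they stand 13 mm farther back than shut.
Start: joints at [1.132, 0.22, 1.526, -0, 1.395, -0.126], TCP at [0.192, 0.595, 0.231] pointing down, gripper open.
Joint ranges: [-2.98, 2.98], [-0.91, 2.08], [0.09, 2.57], [-1.24, 4.39], [0.2, 2.65], [-2.68, 2.68]. Speed limits (rad/s): [2.57, 2.57, 3.01, 3.14, 3.14, 3.14].

### API

Orientations are given as a rotation vector (axis times angle).
In Python, from rig import arm gives the robot as it stands. The module is installed in compiled form; this text tells all that it offers.
- The arm moves only by the tool servo_tool, never from a script. Its argument "increments" is a list that holds one entry, the list of rows, each a list of 4 numbers: the shift along the tool's x, y, z in units of 40 mm (1.0 is 40 mm), then the turn about the tool's z in units of 5 degrees (1.0 is 5 degrees). A call has 1 to 20 rows; each row is the pose to reach, as a shift and turn from the pose commanded when the call began, along the tool's axes at that moment; what a row does not reach only later rows make up. A row lasts 1/12 s, in which the tool goes at most 41.7 mm and 7.16 degrees, less where a joint would pass 70% of its speed; a pose out of reach is approached as far as the arm can. A call with a gripper value outside its range is refused whole. "claw" is the finger opening in mm, from 0 to 85.4, set as the call begins (left out, the last holds). The fingers move at their own pace and stop on an object; "grip_force" is the grip in N (left out, the last holds). Time passes only in rows, so rows that repeat a pose let the fingers close. It gives the time, the measured TCP pose, the force, the opening and the grip force at its end, in the units of the state.
- arm.state(): the state, without advancing time (a new reading comes with each control period).
- arm.snapshot(name): name is "scene" or "top"; returns a dict with "pixels" (480x640x3 uint8, red, green, blue), "camera_matrix" (3x3 intrinsics, pixels), "cam_to_world" (4x4, takes a point from camera to world coordinates). Camera axes: x right, y down, z forward; pixel columns grow to the right and rows downward; lengths in m; the calibration is good to about 2 mm. A picture is of the moment at which its call begins. There is no depth.
- arm.sign_off(): hands the job in; it is judged then, once.
Trained networks look in a picture, given as the dict that the camera call returned (one of the last four; its "shot" number tells which), for a name from the list of things; names that differ only in an ending like _2 or _b are one class to them, and where a whole thing is asked for, a point or a joint stands for the part that bears it (a point fixed in the world has none). Each returns a list of dicts, best first, with "confidence" (0 to 1); they miss things now and then, are a little off and sometimes report something else, mostly with a low value. They report only what shows in the picture. A call takes as long as a camera call.
- arm.recognise(thing, picture): "rect" ([centre column, centre row, width, height] as shares, 0 to 1, of the picture: columns of its width, rows of its height, round what is visible of it).
- arm.mark_of(thing, picture): "centre" ([column, row] as shares, 0 to 1, of the picture: columns of its width, rows of its height: a listed point, or the origin of a listed thing).
The state is a dict: "time_s": time; "q": joint angles; "joint_velocities": joint speeds; "joint_efforts": joint torques, N m; "ee_pos": TCP position; "tool_rot": TCP orientation; "contact_force": force on the tool from outside, world axes, zero at the start; "wrist_torque": the same for the moment, N m; "opening": finger opening in m; "finger_force": force on a finger pad.
Only numpy, scipy, OpenCV 4.12 (cv2) and the standard library are available. Lean on these libraries where they do the work, as an engineer would, in place of code of your own. Each camera call takes 0.05 s, during which the arm holds its last target. There are 200 camera calls.

### The job

One to three of the four lidded steel cans hold a glass vial; lift each by its handle to feel which are loaded, and tip only the loaded ones, low over the white tray, so that every vial ends up in the tray. Stand each emptied can upright on the black wash mat, but keep the cans that were already empty upright (they are sterile: never tip them) and leave them standing on the bare bench. Once all the vials are in the tray, slide the tray along the bench, without lifting it, until it sits squarely inside the taped corners at the reader, and leave the other things on the bench where they are.

Things in the scene. Friction and masses are not known exactly. Their poses are not given: they have to be found in the camera images.
- can_1: Opaque steel sample can, one of four alike: tapered cup 56 mm across at the foot, 68 mm at the top, 90 mm high (94 with its lid). Origin under its centre, z up. The loose flap lid, hinged at the +x rim, falls open by itself when the can is tipped. A straight handle points to -x, at the start roughly at the robot. Empty a can weighs 180 to 220 g, with its one vial 290 to 350 g.
- can_1_grip (a point): Good place to grip the handle of can_1: on its axis, 88 mm from the can's axis and 55 mm above its underside. The handle is a level round black bar, 16 mm thick; its grip runs from 53 to 125 mm from the can's axis. A gripper here stays clear of the mouth. Axes as the can's.
- can_2: Another sample can, the same as can_1.
- can_2_grip (a point): The same place on the handle of can_2.
- can_3: Another sample can, the same as can_1.
- can_3_grip (a point): The same place on the handle of can_3.
- can_4: Another sample can, the same as can_1.
- can_4_grip (a point): The same place on the handle of can_4.
- tray: Shallow open white vial tray, loose, 160 mm (its x) by 200 mm (its y), 40 mm high, walls and floor 4 mm, about 400 g. Origin under its centre. It starts to the right (-y) of the cans. The vials for it: capped amber glass, 34 mm across, 66 mm long, 110 to 130 g; one slides out of its can once that is tipped past about 105 degrees.
- bay (a point): Centre of the reading bay on the bench, to the right (-y) of the tray: four L-shaped dark tape corners lying flat in front of the grey label reader (110 mm high, its face 155 mm from here in -y). The tape's inner edges stand 22 mm outside the tray all round when it is centred with its x and y along the bay's.
- mat: Flat ribbed black wash mat on the bench, 140 mm (x) by 350 mm (y), 4 mm thick, does not move. Origin under its centre, z up. Room for three cans side by side along y. It lies beyond the tray as seen from the robot.
- tip_box: White tip box with a blue top, 85 by 120 by 70 mm, behind the cans; a bystander. Origin under its centre. Other bystanders, low ones, lie within 0.45 m of the robot's base: a clear well plate (18 mm high) and a dark pipette (260 mm long, 32 mm high) before the cans, a clear round dish (16 mm high) before the tray.
- bottle: Clear bottle with a blue cap, 86 mm across, 170 mm high, behind the cans; a bystander. Origin under its centre.

How it is judged:
By the outcome, as a careful person would: the job done as asked, in the order asked, and still so for the second after the job is handed in, with the robot touching nothing.
Of vial_1, vial_2, vial_3, vial_4 only 1 to 3 are there at a start; the rules pass over those that are not, and their reading is None.
At some moment in a run one of can_1, can_2, can_3, can_4, tray may be knocked a few centimetres aside while the robot is not near it.
It also fails if it takes over 210 s, if anything falls off the work surface, if the arm or the gripper's body presses on something with over 40 N, if the wrist force passes 120 N, or if a joint passes its speed limit or range.

## Working session

There is one attempt and no reset: what is moved stays moved. The work goes in short steps, Python scripts to look and compute and a tool call to move; the robot and the scene stay as the last step left them, time stands still between calls to the robot, and variables do not carry over. Pictures are saved under pics/ and viewed, at most 14 in all, crops included, and the job is handed in when it is done.

Besides the shell and the picture viewer there is one more tool, called after ">>>" as name([rows], argument=value, ...), one row to a line, values as JSON. servo_tool: Moves the arm, as the interface text tells. Its arguments: {"type":"object","properties":{"increments":{"type":"array","items":{"type":"array","items":{"type":"array","items":{"type":"number"}}}},"claw":{"type":"number"},"grip_force":{"type":"number"}},"required":["increments"]}

```bash
mkdir -p pics
cat > h.py <<'E'
import numpy as np, cv2
from rig import arm
from scipy.spatial.transform import Rotation as R
def save(p,n): cv2.imwrite(f'pics/{n}.png',p['pixels'][:,:,::-1])
def ray(p,c,share=True):
    c=np.array(c,float)*([640,480] if share else [1,1])
    d=np.linalg.inv(p['camera_matrix'])@[c[0],c[1],1]
    T=np.array(p['cam_to_world']); return T[:3,3],T[:3,:3]@d
def onz(p,c,z,share=True):
    o,d=ray(p,c,share); return o+d*(z-o[2])/d[2]
def proj(p,X):
    T=np.linalg.inv(p['cam_to_world']); c=T[:3,:3]@np.array(X)+T[:3,3]; u=p['camera_matrix']@c; return u[:2]/u[2]
Z={'can_1':0,'can_1_grip':.055,'tray':0,'bay':0,'mat':0,'tip_box':0,'bottle':0}
def look(things=Z,views=('scene','top'),n=5,minc=.2):
    ps={}
    for v in views:
        p=arm.snapshot(v); ps[v]=p
        for t in things:
            for r in arm.mark_of(t,p)[:n]:
                if r['confidence']>minc: print(v,t,round(r['confidence'],2),np.round(onz(p,r['centre'],Z[t])[:2],4))
    return ps
E
python3 - <<'E'
from h import *
np.set_printoptions(precision=4,suppress=True)
s=arm.state()
for k in s: print(k,np.round(s[k],4))
print(R.from_rotvec(s['tool_rot']).as_matrix())
ps=look()
for v in ps: save(ps[v],v+'0'); print(v,np.array(ps[v]['cam_to_world']))
E
```

```text
time_s 0.0
q [ 1.1319  0.2212  1.5276  0.      1.3947 -0.1261]
joint_velocities [ 0.0012 -0.0011  0.0014  0.0026  0.001   0.0006]
joint_efforts [ -0.0022 -49.6885 -38.9398  -0.0003   0.011    0.    ]
ee_pos [0.1921 0.5941 0.2302]
tool_rot [-0.4892 -3.1027  0.0029]
contact_force [ 0.8943 -0.5238 -0.5013]
wrist_torque [0.0173 0.0308 0.0249]
finger_force 0.0
opening 0.0855
[[-0.9515  0.3077 -0.0008]
 [ 0.3077  0.9515 -0.0017]
 [ 0.0003 -0.0019 -1.    ]]
scene can_1 0.93 [0.5316 0.4505]
scene can_1 0.91 [0.5364 0.3106]
scene can_1 0.86 [0.5517 0.1851]
scene can_1 0.77 [0.5333 0.0513]
scene can_1_grip 0.81 [0.4623 0.2765]
scene tray 0.57 [ 0.4496 -0.214 ]
scene tray 0.21 [0.4208 0.2942]
scene mat 0.97 [ 0.6776 -0.1496]
scene tip_box 0.94 [0.7112 0.1665]
scene bottle 0.66 [0.6932 0.2826]
scene bottle 0.63 [0.4168 0.4751]
top can_1 0.89 [0.5393 0.453 ]
top can_1 0.67 [0.5415 0.1797]
top can_1_grip 0.58 [0.4662 0.2717]
top tray 0.64 [ 0.4446 -0.2078]
top bay 0.62 [ 0.4416 -0.2062]
top mat 0.88 [ 0.6876 -0.1561]
top tip_box 0.57 [0.7015 0.1594]
top bottle 0.63 [0.6895 0.2809]
scene [[-0.2203  0.8258 -0.5192  1.0788]
 [ 0.9754  0.1908 -0.1103  0.1083]
 [ 0.008  -0.5307 -0.8475  0.9288]
 [ 0.      0.      0.      1.    ]]
top [[ 0.0133 -0.9868  0.1613  0.3558]
 [-0.9999 -0.0141 -0.0041  0.0021]
 [ 0.0063 -0.1612 -0.9869  1.3826]
 [ 0.      0.      0.      1.    ]]
```

View pics/scene0.png

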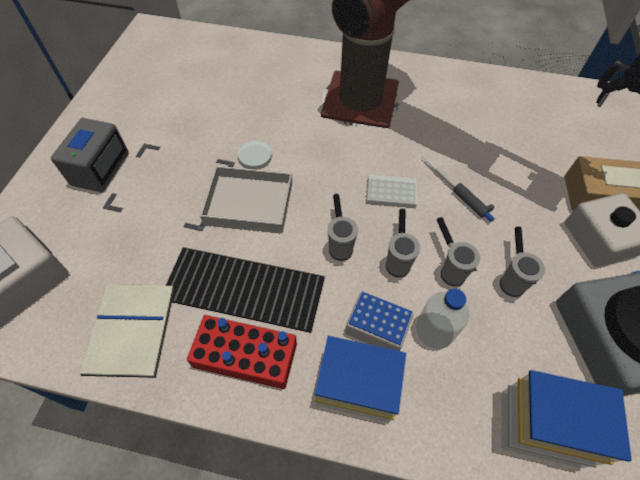

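View pics/top0.png

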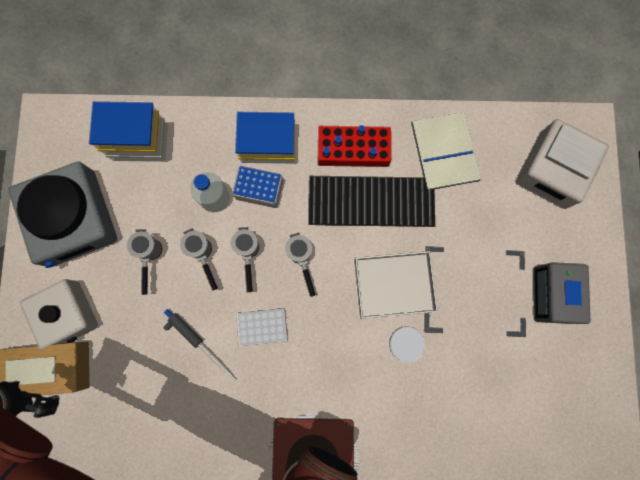

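>>> servo_tool([
  [[0,0,-1,0],[0,0,-2,0],[0,0,-3,0],[0,0,-4,0],[0,0,-5,0],[0,0,-6,0],[0,0,-7,0],[0,0,-8,0],[0,0,-9,0],[0,0,-10,0],[0,0,-11,0],[0,0,-12,0],[0,0,-13,0],[0,0,-14,0],[0,0,-15,0],[0,0,-15,0]],
])

```text
time_s: 2.13
ee_pos: [0.1777, 0.5502, 0.7518]
tool_rot: [0.488, 3.098, 0.042]
contact_force: [-0.3, -0.4, 0.4]
opening: 0.0857
finger_force: 0.0
```

```bash
cat >> h.py <<'E'
np.set_printoptions(precision=4,suppress=True)
def st():
    s=arm.state(); M=R.from_rotvec(s['tool_rot']).as_matrix()
    print('t',round(s['time_s'],2),'p',np.array(s['ee_pos']),'q',np.array(s['q']),'F',np.array(s['contact_force']),'T',np.array(s['wrist_torque']),'op',round(s['opening'],4),'ff',round(s['finger_force'],1)); print(M)
    return s,M
E
python3 -c "
from h import *
st()"
```

```text
t 2.13 p [0.1777 0.5502 0.7518] q [ 1.1202  0.524   0.0882  0.005   2.5021 -0.1338] F [-0.2758 -0.4373  0.4163] T [-0.0192  0.0268  0.0096] op 0.0857 ff 0.0
[[-0.9515  0.3075  0.0092]
 [ 0.3077  0.9511  0.0259]
 [-0.0008  0.0275 -0.9996]]
```

>>> servo_tool([
  [[0,0,1,0],[0,0,2,0],[0,0,3,0],[0,0,4,0],[0,0,4,0],[0,0,4,0]],
])

```text
time_s: 2.63
ee_pos: [0.1779, 0.5524, 0.5769]
tool_rot: [-0.488, -3.101, -0.006]
contact_force: [1.3, 1.5, -4.2]
opening: 0.0855
finger_force: 0.0
```

```bash
python3 -c "
from h import *
st()"
```

```text
t 2.63 p [0.1779 0.5524 0.5769] q [ 1.1216  0.142   0.9764  0.0034  2.02   -0.1353] F [ 1.2575  1.5412 -4.158 ] T [-0.0378 -0.0252 -0.0071] op 0.0855 ff 0.0
[[-0.9516  0.3074 -0.0014]
 [ 0.3074  0.9516  0.0042]
 [ 0.0026  0.0036 -1.    ]]
```

>>> servo_tool([
  [[0,1,0,0],[0,2,0,0],[0,3,0,0],[0,4,0,0],[0,5,0,0],[0,6,0,0],[0,7,0,0],[0,8,0,0],[0,9,0,0],[0,10,0,0],[0,15,0,0],[0,20,0,0],[0,20,0,0],[0,20,0,0],[0,20,0,0]],
])

```text
time_s: 3.88
ee_pos: [0.2607, 0.8059, 0.4636]
tool_rot: [0.488, 3.094, 0.083]
contact_force: [0.4, 0.4, 0.6]
opening: 0.0853
finger_force: 0.0
```

```bash
python3 -c "
from h import *
st()"
```

```text
t 3.88 p [0.2607 0.8059 0.4636] q [ 1.163   0.9337  0.0882  0.0057  2.0664 -0.0921] F [0.37   0.3683 0.57  ] T [-0.0533  0.0065 -0.0183] op 0.0853 ff 0.0
[[-0.9515  0.3073  0.0166]
 [ 0.3078  0.9501  0.051 ]
 [-0.0001  0.0536 -0.9986]]
```

>>> servo_tool([
  [[0,-1,0,0],[0,-2,0,0],[0,-3,0,0],[0,-4,0,0],[0,-5,0,0],[0,-6,0,0],[0,-6,0,0],[0,-6,0,0]],
])

```text
time_s: 4.55
ee_pos: [0.1856, 0.5745, 0.4555]
tool_rot: [0.487, 3.092, 0.09]
contact_force: [0.0, 0.6, -0.1]
opening: 0.0856
finger_force: 0.0
```

```bash
python3 -c "
from h import *
st()"
```

```text
t 4.55 p [0.1856 0.5745 0.4555] q [ 1.1239  0.0801  1.2723  0.007   1.7313 -0.133 ] F [ 0.0283  0.625  -0.1498] T [-0.0311  0.0111  0.0005] op 0.0856 ff 0.0
[[-0.9515  0.3069  0.0188]
 [ 0.3075  0.95    0.0551]
 [-0.0009  0.0582 -0.9983]]
```

```bash
cat > fit.py <<'E'
from h import *
from scipy.optimize import least_squares
# x,y,z,q2,q3,q5
D=np.array([[.1921,.5941,.2302,.2212,1.5276,1.3947],[.1777,.5502,.7518,.524,.0882,2.5021],[.1779,.5524,.5769,.142,.9764,2.02],[.2607,.8059,.4636,.9337,.0882,2.0664],[.1856,.5745,.4555,.0801,1.2723,1.7313]])
r=np.hypot(D[:,0],D[:,1]); z=D[:,2]; q2,q3,q5=D[:,3:].T
def f(p):
    a,h,L1,L2,c,L3=p
    P=q2+q3+q5;s=q2+q3+c
    return np.r_[a+L1*np.sin(q2)+L2*np.sin(s)+L3*np.sin(P)-r, h+L1*np.cos(q2)+L2*np.cos(s)+L3*np.cos(P)-z, .01*(L3-.25)]
o=least_squares(f,[0,.3,.4,.4,0,.25]); print(o.x,o.fun); np.save('kin.npy',o.x)
E
python3 fit.py
```

```text
[0.0063 0.3056 0.4097 0.5496 0.097  0.3258] [ 0.0001 -0.0002  0.0002  0.0003 -0.0003  0.0001 -0.0001 -0.0003  0.0004
 -0.0002  0.0008]
```

```bash
cat > ik.py <<'E'
import numpy as np
a,h,L1,L2,c,L3=np.load('kin.npy')
def ik(r,z,P,flip=False):
    wr=r-a-L3*np.sin(P); wz=z-h-L3*np.cos(P)
    d=np.hypot(wr,wz); 
    cs=(d*d-L1*L1-L2*L2)/(2*L1*L2)
    if abs(cs)>1: return None
    k=np.arccos(cs); q3=k-c
    q2=np.arctan2(wr,wz)-np.arctan2(L2*np.sin(k),L1+L2*np.cos(k))
    q5=P-q2-q3
    return q2,q3,(-q5 if flip else q5)
def ok(q): return q is not None and -.9<q[0]<2.07 and .1<q[1]<2.55 and .22<q[2]<2.63
E
python3 - <<'E'
from ik import *
for flip in(0,1):
  for z in(.05,.1,.15,.2,.3,.4):
    print(flip,z,[(r,[t for t in range(0,181,5) if ok(ik(r,z,np.pi-np.radians(t),flip))][0::1][-1:] , [t for t in range(0,181,5) if ok(ik(r,z,np.pi-np.radians(t),flip))][:1]) for r in(.4,.45,.5,.55,.6,.65,.7,.8,.9,1.0)])
E
```

```text
0 0.05 [(0.4, [20], [0]), (0.45, [30], [0]), (0.5, [35], [0]), (0.55, [35], [0]), (0.6, [35], [0]), (0.65, [35], [0]), (0.7, [35], [0]), (0.8, [40], [0]), (0.9, [40], [0]), (1.0, [45], [10])]
0 0.1 [(0.4, [25], [0]), (0.45, [30], [0]), (0.5, [40], [0]), (0.55, [40], [0]), (0.6, [40], [0]), (0.65, [40], [0]), (0.7, [40], [0]), (0.8, [40], [0]), (0.9, [45], [0]), (1.0, [50], [10])]
0 0.15 [(0.4, [25], [0]), (0.45, [35], [0]), (0.5, [45], [0]), (0.55, [45], [0]), (0.6, [45], [0]), (0.65, [45], [0]), (0.7, [45], [0]), (0.8, [45], [0]), (0.9, [45], [0]), (1.0, [50], [10])]
0 0.2 [(0.4, [30], [0]), (0.45, [40], [0]), (0.5, [45], [0]), (0.55, [50], [0]), (0.6, [50], [0]), (0.65, [45], [0]), (0.7, [45], [0]), (0.8, [50], [0]), (0.9, [50], [0]), (1.0, [55], [15])]
0 0.3 [(0.4, [30], [0]), (0.45, [40], [0]), (0.5, [55], [0]), (0.55, [60], [0]), (0.6, [60], [0]), (0.65, [55], [0]), (0.7, [55], [0]), (0.8, [55], [0]), (0.9, [55], [0]), (1.0, [60], [20])]
0 0.4 [(0.4, [30], [0]), (0.45, [40], [0]), (0.5, [50], [0]), (0.55, [70], [0]), (0.6, [70], [0]), (0.65, [65], [0]), (0.7, [65], [0]), (0.8, [
[... 627 characters left out ...]
0.8, [180], [65]), (0.9, [165], [65]), (1.0, [150], [70])]
1 0.2 [(0.4, [130], [120]), (0.45, [140], [115]), (0.5, [150], [110]), (0.55, [160], [100]), (0.6, [170], [70]), (0.65, [180], [70]), (0.7, [180], [65]), (0.8, [180], [70]), (0.9, [170], [70]), (1.0, [155], [75])]
1 0.3 [(0.4, [145], [135]), (0.45, [150], [130]), (0.5, [160], [125]), (0.55, [170], [115]), (0.6, [180], [80]), (0.65, [180], [75]), (0.7, [180], [75]), (0.8, [180], [75]), (0.9, [180], [75]), (1.0, [160], [80])]
1 0.4 [(0.4, [160], [150]), (0.45, [165], [140]), (0.5, [170], [135]), (0.55, [180], [125]), (0.6, [180], [90]), (0.65, [180], [85]), (0.7, [180], [85]), (0.8, [180], [85]), (0.9, [180], [85]), (1.0, [165], [85])]
```

```bash
cat >> h.py <<'E'
def handles(p,box,th=60,z=.06):
    """dark elongated blobs in box -> list of (two ends in world)"""
    x0,y0,x1,y1=box; g=p['pixels'].max(2); m=np.zeros_like(g); m[y0:y1,x0:x1]=(g[y0:y1,x0:x1]<th)*255
    n,l,s,c=cv2.connectedComponentsWithStats(m); out=[]
    for i in range(1,n):
        if s[i,4]<60: continue
        pts=np.argwhere(l==i)[:,::-1].astype(np.float32)
        W=np.array([onz(p,q,z,False)[:2] for q in pts]); c0=W.mean(0); u,sv,vt=np.linalg.svd(W-c0); d=vt[0]; t=(W-c0)@d
        out.append((np.median(pts,0),s[i,4],c0,c0+d*t.min(),c0+d*t.max(),np.degrees(np.arctan2(*(d*np.sign(d[0]))[::-1])),np.ptp((W-c0)@vt[1])))
    return out
E
python3 - <<'E'
from h import *
p=arm.snapshot('top'); save(p,'top1')
for o in handles(p,(120,225,330,310)): print(*o)
for n in('can_1','can_1_grip','bay','tray'):
    print(n,[(round(r['confidence'],2),np.round(onz(p,r['centre'],Z[n])[:2],3)) for r in arm.mark_of(n,p)])
print([ (np.round(np.array(r['rect'])*[640,480,640,480]),round(r['confidence'],2)) for r in arm.recognise('can_1',p)])
# tape corners inner edge & tray corners
g=p['pixels'].max(2); m=((g<95)*255).astype(np.uint8); m[:240]=0;m[340:]=0;m[:,:410]=0;m[:,530:]=0
n,l,s,c=cv2.connectedComponentsWithStats(m)
for i in range(1,n):
    if s[i,4]>20: print(s[i],onz(p,s[i,:2],0,False)[:2],onz(p,s[i,:2]+s[i,2:4],0,False)[:2])
E
```

```text
[156. 251.] 145 [0.5265 0.4174] [0.5507 0.4098] [0.5024 0.425 ] -17.408717559444295 0.028673014948009598
[208. 250.] 61 [0.5315 0.2813] [0.5507 0.2781] [0.5143 0.2842] -9.546939051747604 0.016790714735341397
[210.  276.5] 128 [0.4612 0.2739] [0.4929 0.289 ] [0.4305 0.2593] 25.479317026238455 0.012378197658173143
[249. 278.] 136 [0.459  0.1739] [0.4926 0.1772] [0.425  0.1706] 5.578083615184222 0.013486544623710173
[144. 281.] 123 [0.4479 0.4425] [0.4834 0.444 ] [0.4162 0.4412] 2.386205141316027 0.011217047739288947
[309. 282.] 132 [0.4504 0.0181] [0.4825 0.0281] [0.4176 0.0078] 17.34144648992426 0.012960204575430963
can_1 [(0.88, array([0.534, 0.043])), (0.73, array([0.541, 0.318])), (0.72, array([0.543, 0.192])), (0.66, array([0.528, 0.445]))]
can_1_grip [(0.79, array([0.462, 0.277]))]
bay []
tray [(0.82, array([ 0.448, -0.208])), (0.64, array([0.708, 0.157]))]
[(array([299., 264.,  27.,  66.]), 0.81), (array([147., 261.,  36.,  62.]), 0.8), (array([198., 260.,  39.,  60.]), 0.71), (array([243., 260.,  28.,  64.]), 0.63)]
[426 247  17   5  63] [ 0.5546 -0.3001] [ 0.5415 -0.3463]
[507 251  18  18 118] [ 0.5467 -0.5216] [ 0.498  -0.5683]
[427 254   9  56  97] [ 0.5354 -0.3024] [ 0.3844 -0.3234]
[425 314  18  19 128] [ 0.3734 -0.2936] [ 0.324  -0.3406]
[507 319  19  18 135] [ 0.3631 -0.513 ] [ 0.3165 -0.5615]
```

```bash
cat >> h.py <<'E'
def go(pos,yawy=None,frm=None,M=None,quiet=False):
    """units to bring TCP to pos, with tool y's azimuth yawy (deg, mod 180); uses measured pose unless given"""
    s=arm.state(); M=R.from_rotvec(s['tool_rot']).as_matrix() if M is None else M
    p=np.array(s['ee_pos']) if frm is None else np.array(frm)
    d=M.T@(np.array(pos)-p)/.04; t=0
    if yawy is not None:
        cur=np.degrees(np.arctan2(M[1,1],M[0,1])); e=(yawy-cur+90)%180-90; t=-e/5
    print('units',np.round(d,3),'turn',round(t,2),'q6',round(s['q'][5],2)); return d,t
E
python3 - <<'E'
from h import *
go([.448,.4425,.15],92.4); st()
E
```

```text
units [-7.243 -1.663  7.5  ] turn -4.06 q6 -0.13
t 4.85 p [0.1875 0.579  0.4531] q [ 1.1241  0.0935  1.2624  0.0072  1.7304 -0.1325] F [ 0.3512  0.7844 -0.9577] T [-0.0601  0.0196  0.0486] op 0.0854 ff 0.0
[[-0.9515  0.3073  0.0175]
 [ 0.3078  0.95    0.053 ]
 [-0.0004  0.0558 -0.9984]]
```

>>> servo_tool([
  [[-7.24,-1.66,7.5,-4.06],[-7.24,-1.66,7.5,-4.06],[-7.24,-1.66,7.5,-4.06],[-7.24,-1.66,7.5,-4.06],[-7.24,-1.66,7.5,-4.06],[-7.24,-1.66,7.5,-4.06],[-7.24,-1.66,7.5,-4.06],[-7.24,-1.66,7.5,-4.06],[-7.24,-1.66,7.5,-4.06],[-7.24,-1.66,7.5,-4.06],[-7.24,-1.66,7.5,-4.06],[-7.24,-1.66,7.5,-4.06],[-7.24,-1.66,7.5,-4.06],[-7.24,-1.66,7.5,-4.06]],
], claw=50)

```text
time_s: 6.02
ee_pos: [0.4472, 0.4418, 0.1505]
tool_rot: [-0.066, 3.121, 0.081]
contact_force: [0.4, -0.2, 1.7]
opening: 0.05
finger_force: 0.0
```

Run:
```python
from h import *
st();go([.448,.4425,.036],92.4)
p=arm.snapshot('top')
for o in handles(p,(120,225,330,310),50): print(*o[:3],o[5])
```

```text
t 6.02 p [0.4472 0.4418 0.1505] q [ 0.6372  0.2581  1.639   0.0336  1.1991 -0.9875] F [ 0.4391 -0.2209  1.7322] T [-0.0254  0.0061 -0.0134] op 0.05 ff 0.0
[[-0.9989 -0.0429  0.018 ]
 [-0.0419  0.9978  0.0522]
 [-0.0202  0.0514 -0.9985]]
units [ 0.036 -0.13   2.858] turn 0.01 q6 -0.99
[130. 283.] 793 [0.4365 0.4744] 9.970120027668433
[210. 277.] 137 [0.4606 0.2745] 24.914899524339038
[249. 278.] 121 [0.4598 0.174 ] 6.2416024876664515
[309.  282.5] 120 [0.4493 0.0179] 17.473800714128323
```

>>> servo_tool([
  [[0,-0.04,0.8,0],[0.02,-0.09,1.6,0],[0.04,-0.12,2.4,0],[0.04,-0.13,2.86,0],[0.04,-0.13,2.86,0],[0.04,-0.13,2.86,0]],
])

```text
time_s: 6.57
ee_pos: [0.4465, 0.4414, 0.0349]
tool_rot: [-0.067, 3.123, 0.078]
contact_force: [-0.1, 0.1, -0.3]
opening: 0.0499
finger_force: 0.0
```

>>> servo_tool([
  [[0,0,0,0],[0,0,0,0],[0,0,0,0],[0,0,0,0],[0,0,0,0],[0,0,0,0]],
], claw=0, grip_force=80)

```text
time_s: 7.07
ee_pos: [0.448, 0.4419, 0.0362]
tool_rot: [-0.065, 3.12, 0.082]
contact_force: [-2.5, 2.9, 6.2]
opening: 0.0136
finger_force: 77.8
```

```bash
python3 -c "
from h import *
st()"
```

```text
t 7.07 p [0.448  0.4419 0.0362] q [ 0.6363  0.4     1.6976  0.0377  0.9979 -0.9959] F [-2.4706  2.8593  6.2057] T [0.5679 0.1982 0.179 ] op 0.0136 ff 77.8
[[-0.9989 -0.0422  0.0184]
 [-0.0412  0.9977  0.053 ]
 [-0.0206  0.0522 -0.9984]]
```

>>> servo_tool([
  [[0,0,-0.3,0],[0,0,-0.6,0],[0,0,-0.9,0],[0,0,-1.2,0],[0,0,-1.5,0],[0,0,-1.5,0],[0,0,-1.5,0],[0,0,-1.5,0],[0,0,-1.5,0],[0,0,-1.5,0]],
])

```text
time_s: 7.9
ee_pos: [0.4455, 0.437, 0.093]
tool_rot: [-0.065, 3.124, 0.076]
contact_force: [-0.2, -0.5, -3.8]
opening: 0.0136
finger_force: 77.8
```

```bash
python3 -c "
from h import *
st(); p=arm.snapshot('scene'); st(); cv2.imwrite('pics/lift1.png',p['pixels'][150:390,400:640,::-1])"
```

```text
t 7.9 p [0.4455 0.437  0.093 ] q [ 0.6327  0.3162  1.6843  0.0347  1.1005 -0.9946] F [-0.2059 -0.5152 -3.7922] T [-0.0698  0.3029  0.0518] op 0.0136 ff 77.8
[[-0.999  -0.0418  0.0147]
 [-0.041   0.998   0.0491]
 [-0.0167  0.0485 -0.9987]]
t 7.95 p [0.4457 0.437  0.0931] q [ 0.6327  0.3161  1.6841  0.0347  1.1004 -0.9947] F [-1.0579  0.1585 -2.9732] T [-0.0584  0.3122  0.0428] op 0.0137 ff 77.8
[[-0.999  -0.0419  0.0149]
 [-0.0411  0.9979  0.0492]
 [-0.0169  0.0486 -0.9987]]
```

View pics/lift1.png

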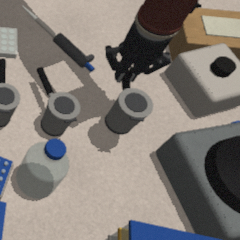

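```bash
cat >> ik.py <<'E'
from scipy.spatial.transform import Rotation as R
LIM=np.array([[-2.98,2.98],[-.91,2.08],[.09,2.57],[-1.24,4.39],[.2,2.65],[-2.68,2.68]])
def fk(q):
    q1,q2,q3,q4,q5,q6=q
    Rt=R.from_euler('ZYZYZ',[q1,q2+q3,q4,q5,q6+np.pi/2]).as_matrix()
    w=np.array([a+L1*np.sin(q2)+L2*np.sin(q2+q3+c),0,h+L1*np.cos(q2)+L2*np.cos(q2+q3+c)])
    return R.from_euler('z',q1).apply(w)+L3*Rt[:,2],Rt
def ik6(p,M):
    w=np.array(p)-L3*M[:,2]; q1=np.arctan2(w[1],w[0]); wr=np.hypot(w[0],w[1])-a; wz=w[2]-h
    cs=(wr*wr+wz*wz-L1*L1-L2*L2)/(2*L1*L2)
    if abs(cs)>1: return None
    k=np.arccos(cs); q2=np.arctan2(wr,wz)-np.arctan2(L2*np.sin(k),L1+L2*np.cos(k)); q3=k-c
    W=R.from_euler('ZY',[q1,q2+q3]).as_matrix().T@M
    q5=np.arccos(np.clip(W[2,2],-1,1)); q4=np.arctan2(W[1,2],W[0,2]); 
    if q4<-1.3: q4+=2*np.pi
    q6=np.arctan2(W[2,1],-W[2,0])-np.pi/2; q6=(q6+np.pi)%(2*np.pi)-np.pi
    return np.array([q1,q2,q3,q4,q5,q6])
def margin(q): return -1 if q is None else min((q-LIM[:,0]).min(),(LIM[:,1]-q).min())
def tool(psi,tau,flip=0):
    """tool z at tau from down toward azimuth psi (deg), tool y horizontal; flip=1: turned half"""
    z=np.array([np.sin(np.radians(tau))*np.cos(np.radians(psi)),np.sin(np.radians(tau))*np.sin(np.radians(psi)),-np.cos(np.radians(tau))])
    y=np.cross([0,0,1],z); y/=np.linalg.norm(y); y=y*(-1 if flip else 1)
    return np.c_[np.cross(y,z),y,z]
def can_up(axis,zb,psi,tau,flip):
    """TCP pose gripping an upright can whose axis is at axis, underside at zb, handle seen along psi"""
    u=np.array([np.cos(np.radians(psi)),np.sin(np.radians(psi)),0]); M=tool(psi,tau,flip)
    g=np.r_[axis,zb+.055]-.088*u; return g+.019*M[:,2],M
def can_tip(mouth,psi,tau,flip,phi):
    """TCP pose with the can turned phi deg about tool z, mouth centre at mouth"""
    p,M=can_up(np.zeros(2),0,psi,tau,flip); Q=R.from_rotvec(np.radians(phi)*M[:,2]).as_matrix()
    return np.array(mouth)+Q@(p-[0,0,.09]),Q@M,Q[:,2]
E
python3 - <<'E'
from ik import *; import numpy as np
print(fk([.6327,.3162,1.6843,.0347,1.1005,-.9946]))
np.set_printoptions(precision=2,suppress=True)
res=[]
for psi in range(-60,61,10):
  for tau in(60,65,70,75):
    for flip in(0,1):
      for phi in(-150,-135,135,150):
        v=R.from_rotvec(np.radians(phi)*tool(psi,tau)[:,2]).as_matrix()[:,2]
        if v[2]>-.42: continue
        m=[];
        for y in(-.27,-.15,-.03): m.append(margin(ik6(*can_up([.68,y],.004,psi,tau,flip))))
        for y in(-.27,-.03): m.append(margin(ik6(*can_up([.68,y],.1,psi,tau,flip))))
        e=v[:2]/np.linalg.norm(v[:2])*.03
        for hz in(.085,.14):
          p,M,_=can_tip([.447-e[0],-.209-e[1],hz],psi,tau,flip,phi); q=ik6(p,M); m.append(margin(q))
        res.append((min(m),psi,tau,flip,phi,v,np.array(m),q))
res.sort(key=lambda r:-r[0])
for r in res[:14]: print(*r)
E
```

```text
Traceback (most recent call last):
  File "ik.py", line 17, in fk
    Rt=R.from_euler('ZYZYZ',[q1,q2+q3,q4,q5,q6+np.pi/2]).as_matrix()
       ~~~~~~~~~~~~^^^^^^^^^^^^^^^^^^^^^^^^^^^^^^^^^^^^^
  File "scipy/spatial/transform/_rotation.pyx", line 1413, in scipy.spatial.transform._rotation.Rotation.from_euler
ValueError: Expected axis specification to be a non-empty string of upto 3 characters, got ZYZYZ
```

```bash
sed -i "s/Rt=R.from_euler('ZYZYZ',.*/Rt=(R.from_euler('ZYZ',[q1,q2+q3,q4])*R.from_euler('YZ',[q5,q6+np.pi\/2])).as_matrix()/" ik.py
cat > srch.py <<'E'
from ik import *; import numpy as np
print(*fk([.6327,.3162,1.6843,.0347,1.1005,-.9946]))
p,M=fk([.6327,.3162,1.6843,.0347,1.1005,-.9946]); print(ik6(p,M))
np.set_printoptions(precision=2,suppress=True)
res=[]
for psi in range(-90,91,10):
  for tau in(60,65,70,75):
    for flip in(0,1):
      for phi in(-150,-135,135,150):
        v=R.from_rotvec(np.radians(phi)*tool(psi,tau)[:,2]).as_matrix()[:,2]
        if v[2]>-.42: continue
        m=[];
        for y in(-.27,-.15,-.03): m.append(margin(ik6(*can_up([.68,y],.004,psi,tau,flip))))
        for y in(-.27,-.03): m.append(margin(ik6(*can_up([.68,y],.1,psi,tau,flip))))
        e=v[:2]/np.linalg.norm(v[:2])*.03
        for hz in(.085,.14):
          p,M,_=can_tip([.447-e[0],-.209-e[1],hz],psi,tau,flip,phi); q=ik6(p,M); m.append(margin(q))
        res.append((min(m),psi,tau,flip,phi,v,np.array(m),q))
res.sort(key=lambda r:-r[0])
for r in res[:16]: print(*r)
E
python3 srch.py
```

```text
[0.49566744 0.37594562 0.09339229] [[-0.9990212  -0.04174837  0.01461897]
 [-0.04098574  0.9979541   0.04906925]
 [-0.01663762  0.04842205 -0.99868839]]
[ 0.6327  0.3162  1.6843  0.0347  1.1005 -0.9946]
0.7460004730001348 70 75 1 150 [ 0.29 -0.6  -0.74] [0.8  0.94 1.08 0.76 1.04 0.8  0.75] [-1.06  0.47  1.78  0.89  1.9   1.72]
0.7446968869867121 70 70 1 150 [ 0.24 -0.72 -0.65] [0.84 1.   1.08 0.8  1.04 0.75 0.74] [-1.03  0.38  1.83  0.86  1.85  1.76]
0.7432584714936092 70 75 1 135 [ 0.5  -0.63 -0.59] [0.8  0.94 1.08 0.76 1.04 0.78 0.74] [-1.09  0.47  1.8   0.86  1.91  1.43]
0.7217356143349432 70 70 1 135 [ 0.44 -0.74 -0.51] [0.84 1.   1.08 0.8  1.04 0.73 0.72] [-1.06  0.38  1.85  0.84  1.85  1.46]
0.7010670634395166 70 65 1 150 [ 0.18 -0.83 -0.53] [0.88 1.06 1.06 0.84 1.03 0.7  0.71] [-0.99  0.29  1.86  0.84  1.79  1.8 ]
0.6490030085651506 60 75 1 150 [ 0.19 -0.65 -0.74] [0.95 1.08 0.92 0.91 0.87 0.66 0.65] [-1.11  0.37  1.92  0.97  1.8   1.75]
0.6275084306125536 60 75 1 135 [ 0.38 -0.71 -0.59] [0.95 1.08 0.92 0.91 0.87 0.64 0.63] [-1.14  0.37  1.94  0.95  1.81  1.45]
0.6234062288957
[... 418 characters left out ...]
6 1.1  0.88 1.   0.85 0.58 0.59] [-1.03  0.19  1.98  0.93  1.69  1.86]
0.5700680273136474 80 70 1 135 [ 0.56 -0.66 -0.51] [0.57 0.85 1.   0.63 0.95 0.77 0.7 ] [-1.01  0.47  1.72  0.75  1.95  1.42]
0.5700680273136474 80 70 1 150 [ 0.36 -0.67 -0.65] [0.57 0.85 1.   0.63 0.95 0.77 0.7 ] [-0.98  0.47  1.7   0.78  1.95  1.71]
0.5156806144310576 80 75 1 135 [ 0.6  -0.54 -0.59] [0.52 0.8  0.95 0.59 0.9  0.71 0.65] [-1.03  0.56  1.66  0.77  2.    1.4 ]
0.5156806144310576 80 75 1 150 [ 0.39 -0.54 -0.74] [0.52 0.8  0.95 0.59 0.9  0.71 0.65] [-1.    0.55  1.65  0.8   2.    1.69]
0.5089000709111895 50 75 1 150 [ 0.07 -0.67 -0.74] [1.1  0.95 0.74 1.06 0.69 0.52 0.51] [-1.15  0.27  2.06  1.07  1.7   1.77]
```

```bash
cat > fit.py <<'E'
import numpy as np
from scipy.optimize import least_squares
from scipy.spatial.transform import Rotation as R
D=np.array([[.1921,.5941,.2302,1.1319,.2212,1.5276,0,1.3947,-.1261],[.1777,.5502,.7518,1.1202,.524,.0882,.005,2.5021,-.1338],
[.2607,.8059,.4636,1.163,.9337,.0882,.0057,2.0664,-.0921],[.1875,.579,.4531,1.1241,.0935,1.2624,.0072,1.7304,-.1325],
[.4472,.4418,.1505,.6372,.2581,1.639,.0336,1.1991,-.9875],[.448,.4419,.0362,.6363,.4,1.6976,.0377,.9979,-.9959],[.4455,.437,.093,.6327,.3162,1.6843,.0347,1.1005,-.9946]])
def fkp(k,q):
    a,d,h,L1,L2,c,L3=k; q1,q2,q3,q4,q5,q6=q
    w=np.array([a+L1*np.sin(q2)+L2*np.sin(q2+q3+c),d,h+L1*np.cos(q2)+L2*np.cos(q2+q3+c)])
    Rt=R.from_euler('ZYZ',[q1,q2+q3,q4])*R.from_euler('YZ',[q5,q6])
    return R.from_euler('z',q1).apply(w)+L3*Rt.apply([0,0,1])
if __name__=='__main__':
    o=least_squares(lambda k:np.r_[np.concatenate([fkp(k,r[3:])-r[:3] for r in D]),.003*(k[6]-.25)],[0,.08,.3,.4,.4,0,.25])
    print(o.x,np.abs(o.fun).max()); np.save('kin.npy',o.x)
E
python3 fit.py
python3 - <<'E'
s=open('ik.py').read()
s=s.replace("a,h,L1,L2,c,L3=np","a,dl,h,L1,L2,c,L3=np").replace("w=np.array([a+L1*np.sin(q2)+L2*np.sin(q2+q3+c),0,","w=np.array([a+L1*np.sin(q2)+L2*np.sin(q2+q3+c),dl,")
s=s.replace("q1=np.arctan2(w[1],w[0]); wr=np.hypot(w[0],w[1])-a;","rr=np.hypot(w[0],w[1]); q1=np.arctan2(w[1],w[0])-np.arcsin(np.clip(dl/rr,-1,1)); wr=np.sqrt(max(rr*rr-dl*dl,0))-a;")
open('ik.py','w').write(s)
E
python3 srch.py
```

```text
[3.20394482e-05 7.86149019e-02 3.11586471e-01 4.11531032e-01
 5.50180456e-01 9.53720305e-02 3.34333680e-01] 0.0002530010414162502
[0.4455384  0.43700095 0.0930266 ] [[-0.9990212  -0.04174837  0.01461897]
 [-0.04098574  0.9979541   0.04906925]
 [-0.01663762  0.04842205 -0.99868839]]
[ 0.6327  0.3162  1.6843  0.0347  1.1005 -0.9946]
0.7192677039044364 70 70 1 150 [ 0.24 -0.72 -0.65] [0.77 0.92 1.06 0.72 1.   0.76 0.72] [-1.18  0.39  1.81  0.75  1.93  1.67]
0.7192566820525119 70 70 1 135 [ 0.44 -0.74 -0.51] [0.77 0.92 1.06 0.72 1.   0.74 0.72] [-1.21  0.39  1.84  0.71  1.93  1.37]
0.7105424896081332 70 65 1 150 [ 0.18 -0.83 -0.53] [0.83 0.98 1.06 0.77 1.03 0.71 0.71] [-1.14  0.31  1.86  0.73  1.88  1.7 ]
0.6673435317600942 70 75 1 135 [ 0.5  -0.63 -0.59] [0.72 0.87 1.   0.67 0.95 0.73 0.67] [-1.23  0.49  1.79  0.73  1.98  1.34]
0.6671806752560512 70 75 1 150 [ 0.29 -0.6  -0.74] [0.72 0.87 1.   0.67 0.95 0.73 0.67] [-1.2   0.48  1.77  0.76  1.98  1.64]
0.6580615212327345 60 75 1 150 [ 0.19 -0.65 -0.74] [0.87 1.   0.92 0.82 0.87 0.67 0.66] [-1.27  0.39  1.91  0.84  1.89  1.66]
0.636987863
[... 548 characters left out ...]
8 1.1  0.88 0.92 0.85 0.59 0.59] [-1.2   0.21  1.98  0.81  1.79  1.76]
0.5385395925032129 80 70 1 135 [ 0.56 -0.66 -0.51] [0.54 0.78 0.93 0.56 0.86 0.71 0.63] [-1.14  0.49  1.7   0.63  2.02  1.32]
0.5385395925032129 80 70 1 150 [ 0.36 -0.67 -0.65] [0.54 0.78 0.93 0.56 0.86 0.7  0.63] [-1.11  0.48  1.69  0.66  2.02  1.62]
0.514148045693418 50 75 1 150 [ 0.07 -0.67 -0.74] [1.01 0.96 0.74 0.97 0.68 0.53 0.51] [-1.33  0.28  2.06  0.93  1.81  1.68]
0.4891854600087786 50 75 1 135 [ 0.25 -0.77 -0.59] [1.01 0.96 0.74 0.97 0.68 0.51 0.49] [-1.37  0.28  2.08  0.9   1.81  1.39]
0.48665702210070094 50 70 1 150 [-0.03 -0.76 -0.65] [1.07 0.93 0.72 1.02 0.68 0.49 0.49] [-1.29  0.19  2.08  0.91  1.75  1.75]
```

```bash
cat >> h.py <<'E'
import ik
def turned(M,t): return M@R.from_rotvec([0,0,np.radians(5*t)]).as_matrix()
def plan(*tg,frm=None):
    """tg: (pos,yawy or None) in turn; prints units relative to the present pose for each, with joints and margin"""
    s=arm.state(); M=R.from_rotvec(s['tool_rot']).as_matrix(); p=np.array(s['ee_pos']); cur=np.degrees(np.arctan2(M[1,1],M[0,1]))
    for pos,y in tg:
        t=0 if y is None else -((y-cur+180)%360-180)/5
        q=ik.ik6(pos,turned(M,t)); print('units',np.round(M.T@(np.array(pos)-p)/.04,2),'turn',round(t,2),'q',q,'mar',round(ik.margin(q),2))
E
python3 - <<'E'
from h import *
g=[.5895,-.0921]
plan(([.4457,.437,.18],None),([*g,.18],92.4+52.6),([*g,.0405],92.4+52.6))
p=arm.snapshot('top')
for c in [(309,177),(434,178),(309,226),(435,226)]: print(onz(p,c,.004,False))
E
```

```text
units [-0.04  0.1  -2.17] turn 0 q [ 0.6326  0.2233  1.6223  0.0325  1.2551 -0.9892] mar 0.95
units [ -3.09 -13.25  -2.77] turn -10.52 q [-0.3163  0.1893  1.6618  0.0535  1.292  -2.8613] mar -0.18
units [ -3.03 -13.42   0.72] turn -10.52 q [-0.3163  0.3568  1.7456  0.0596  1.0411 -2.8768] mar -0.2
[0.7463 0.0229 0.004 ]
[ 0.7487 -0.3256  0.004 ]
[0.6076 0.0207 0.004 ]
[ 0.6126 -0.3252  0.004 ]
```

>>> servo_tool([
  [[0.06,0,0.5,0],[0.06,0.05,1.0,0],[0.06,0.05,1.3,0],[0.06,0.05,1.42,0],[0.06,0.05,1.42,0],[0.06,0.05,1.42,0]],
])

```text
time_s: 8.5
ee_pos: [0.4447, 0.4424, 0.0379]
tool_rot: [-0.065, 3.123, 0.078]
contact_force: [-0.8, -1.1, 0.8]
opening: 0.0139
finger_force: 78.3
```

>>> servo_tool([
  [[0,0,0,0],[0,0,0,0],[0,0,0,0],[0,0,0,0]],
], claw=45)

```text
time_s: 8.83
ee_pos: [0.4452, 0.4425, 0.038]
tool_rot: [-0.065, 3.122, 0.079]
contact_force: [0.6, -0.4, -0.2]
opening: 0.045
finger_force: 0.0
```

>>> servo_tool([
  [[0,0,-1,0],[0,0,-2,0],[0,0,-3,0],[0,0,-3,0],[0,0,-3,0]],
])

```text
time_s: 9.25
ee_pos: [0.445, 0.4377, 0.1618]
tool_rot: [-0.065, 3.116, 0.085]
contact_force: [0.4, 0.2, -1.2]
opening: 0.0449
finger_force: 0.0
```

Run:
```python
from h import *
st()
plan(([.461,.274,.15],25.2-90),([.461,.274,.036],25.2-90))
p=arm.snapshot('top')
for o in handles(p,(120,225,330,310),50): print(*o[:3],o[5])
```

```text
t 9.25 p [0.445  0.4377 0.1618] q [ 0.6343  0.2328  1.647   0.0329  1.2107 -0.9888] F [ 0.4363  0.2387 -1.219 ] T [ 0.0033  0.025  -0.0375] op 0.0449 ff 0.0
[[-0.9988 -0.0421  0.0229]
 [-0.0408  0.9976  0.0551]
 [-0.0252  0.0541 -0.9982]]
units [-0.23 -4.12  0.08] turn 31.44 q [0.3617 0.0458 1.8789 0.0471 1.1763 1.4761] mar 0.69
units [-0.15 -4.27  2.92] turn 31.44 q [0.3617 0.209  1.9429 0.0534 0.9494 1.4631] mar 0.63
[130. 284.] 774 [0.4346 0.4749] 12.273974227148814
[210. 277.] 139 [0.4606 0.2746] 24.89463013950988
[249. 278.] 121 [0.4598 0.174 ] 6.2416024876664515
[309.  282.5] 120 [0.4493 0.0179] 17.473800714128323
```

```bash
cat >> h.py <<'E'
def pick(pos,y,back=.12,**k):
    M=R.from_rotvec(arm.state()['tool_rot']).as_matrix(); plan((np.array(pos)-back*M[:,2],y))
E
python3 - <<'E'
from h import *
pick([.461,.274,.036],25.2-90)
E
```

```text
units [-0.21 -4.23 -0.14] turn 31.44 q [0.3527 0.0311 1.8822 0.0456 1.193  1.4682] mar 0.69
```

>>> servo_tool([
  [[-0.21,-4.23,-0.14,31.44],[-0.21,-4.23,-0.14,31.44],[-0.21,-4.23,-0.14,31.44],[-0.21,-4.23,-0.14,31.44],[-0.21,-4.23,-0.14,31.44],[-0.21,-4.23,-0.14,31.44],[-0.21,-4.23,-0.14,31.44],[-0.21,-4.23,-0.14,31.44],[-0.21,-4.23,-0.14,31.44],[-0.21,-4.23,-0.14,31.44],[-0.21,-4.23,-0.14,31.44],[-0.21,-4.23,-0.14,31.44],[-0.21,-4.23,-0.14,31.44],[-0.21,-4.23,-0.14,31.44],[-0.21,-4.23,-0.14,31.44],[-0.21,-4.23,-0.14,31.44],[-0.21,-4.23,-0.14,31.44],[-0.21,-4.23,-0.14,31.44],[-0.21,-4.23,-0.14,31.44],[-0.21,-4.23,-0.14,31.44]],
])

```text
time_s: 10.97
ee_pos: [0.4567, 0.2668, 0.1523]
tool_rot: [-2.924, -1.029, -0.043]
contact_force: [0.0, 0.1, -0.1]
opening: 0.0447
finger_force: 0.0
```

Run:
```python
from h import *
st(); pick([.461,.274,.036],25.2-90); plan(([.461,.274,.036],25.2-90))
```

```text
t 10.97 p [0.4567 0.2668 0.1523] q [0.3531 0.0354 1.8848 0.0447 1.1932 1.2312] F [ 0.0163  0.0781 -0.1137] T [-0.0054  0.0454 -0.0115] op 0.0447 ff 0.0
[[ 0.7793  0.6265  0.0125]
 [ 0.6253 -0.7788  0.0488]
 [ 0.0403 -0.0302 -0.9987]]
units [ 0.08  0.02 -0.09] turn 2.72 q [0.3535 0.0388 1.8741 0.0445 1.2005 1.4696] mar 0.7
units [0.08 0.02 2.91] turn 2.72 q [0.3631 0.2174 1.9323 0.0502 0.9634 1.4666] mar 0.64
```

>>> servo_tool([
  [[0.08,0.02,0,2.72],[0.08,0.02,0.4,2.72],[0.08,0.02,1.2,2.72],[0.08,0.02,2,2.72],[0.08,0.02,2.7,2.72],[0.08,0.02,2.91,2.72],[0.08,0.02,2.91,2.72],[0.08,0.02,2.91,2.72]],
])

```text
time_s: 11.63
ee_pos: [0.4623, 0.2744, 0.038]
tool_rot: [-3.02, -0.684, -0.038]
contact_force: [0.1, 0.5, -0.6]
opening: 0.045
finger_force: 0.0
```

>>> servo_tool([
  [[0,0,0,0],[0,0,0,0],[0,0,0,0],[0,0,0,0],[0,0,0,0],[0,0,0,0]],
], claw=0, grip_force=80)

```text
time_s: 12.13
ee_pos: [0.4637, 0.275, 0.0397]
tool_rot: [-3.019, -0.684, -0.045]
contact_force: [-1.2, 0.0, 5.1]
opening: 0.0135
finger_force: 78.2
```

>>> servo_tool([
  [[0,0,-0.3,0],[0,0,-0.6,0],[0,0,-0.9,0],[0,0,-1,0],[0,0,-1,0],[0,0,-1,0],[0,0,-1,0],[0,0,-1,0],[0,0,-1,0],[0,0,-1,0]],
])

```text
time_s: 12.97
ee_pos: [0.4619, 0.2725, 0.0779]
tool_rot: [-3.019, -0.684, -0.04]
contact_force: [-0.4, 0.3, -2.3]
opening: 0.0135
finger_force: 78.2
```

```bash
cat >> h.py <<'E'
def weigh(n=5):
    F=[];T=[]
    for i in range(n):
        arm.snapshot('top'); s=arm.state(); F.append(s['contact_force'][2]); T.append(np.hypot(*s['wrist_torque'][:2]))
    print('Fz',np.round(F,2),'T',np.round(T,3),'mean',np.mean(F),np.mean(T))
E
python3 - <<'E'
from h import *
st(); weigh()
E
```

```text
t 12.97 p [0.4619 0.2725 0.0779] q [0.3598 0.1486 1.9183 0.0478 1.0433 1.4615] F [-0.436   0.3209 -2.2583] T [-0.0719  0.1309  0.0048] op 0.0135 ff 78.2
[[ 0.902   0.4314  0.0153]
 [ 0.4302 -0.9014  0.0499]
 [ 0.0353 -0.0384 -0.9986]]
Fz [-2.12 -1.62 -1.74 -0.51 -1.66] T [0.212 0.189 0.162 0.223 0.182] mean -1.5278204572955933 0.1936482617125212
```

>>> servo_tool([
  [[0,0,0.4,0],[0,0,0.8,0],[0,0,1,0],[0,0,1,0],[0,0,1,0]],
])

```text
time_s: 13.63
ee_pos: [0.4629, 0.2749, 0.0387]
tool_rot: [-3.019, -0.684, -0.041]
contact_force: [-2.0, 0.9, 2.2]
opening: 0.0132
finger_force: 79.2
```

>>> servo_tool([
  [[0,0,0,0],[0,0,0,0],[0,0,0,0],[0,0,-0.5,0],[0,0,-1.3,0],[0,0,-2.1,0],[0,0,-3,0],[0,0,-3,0],[0,0,-3,0],[0,0,-3,0]],
], claw=45)

```text
time_s: 14.47
ee_pos: [0.4609, 0.2685, 0.1583]
tool_rot: [-3.019, -0.684, -0.042]
contact_force: [-0.9, -0.0, -0.3]
opening: 0.0454
finger_force: 0.0
```

Run:
```python
from h import *
p=arm.snapshot('top')
for o in handles(p,(120,225,330,310),50): print(*o[:3],o[5])
st(); pick([.460,.174,.036],5.9-90)
```

```text
[212. 267.] 495 [0.4785 0.2689] 15.309996474340291
[152. 295.] 356 [0.4149 0.4204] 22.91063157713985
[248.  277.5] 130 [0.4602 0.1745] 6.670727636897504
[309. 282.] 119 [0.4496 0.0179] 17.541296519220936
[191.  281.5] 68 [0.4484 0.3236] -69.76968819087745
t 14.52 p [0.4602 0.2683 0.1572] q [0.3533 0.0372 1.873  0.0445 1.2009 1.463 ] F [ 0.2777  0.2438 -1.0293] T [-0.0401 -0.006   0.0363] op 0.0449 ff 0.0
[[ 0.9021  0.4313  0.0146]
 [ 0.4302 -0.9014  0.0496]
 [ 0.0345 -0.0385 -0.9987]]
units [-1.12  2.24 -0.09] turn 3.93 q [ 0.1572 -0.0661  1.9778  0.05    1.2081  1.6085] mar 0.59
```

>>> servo_tool([
  [[-1.12,2.24,-0.09,3.93],[-1.12,2.24,-0.09,3.93],[-1.12,2.24,-0.09,3.93],[-1.12,2.24,-0.09,3.93],[-1.12,2.24,-0.09,3.93],[-1.12,2.24,-0.09,3.93]],
])

```text
time_s: 15.02
ee_pos: [0.4587, 0.1688, 0.1559]
tool_rot: [-3.088, -0.161, -0.026]
contact_force: [0.0, 0.6, 0.1]
opening: 0.0445
finger_force: 0.0
```

>>> servo_tool([
  [[0,0,0.7,0],[0,0,1.5,0],[0,0,2.3,0],[0,0,2.8,0],[0,0,3,0],[0,0,3,0],[0,0,3,0]],
])

```text
time_s: 15.6
ee_pos: [0.4613, 0.1752, 0.0373]
tool_rot: [-3.088, -0.161, -0.029]
contact_force: [0.0, 0.2, -0.1]
opening: 0.0451
finger_force: 0.0
```

>>> servo_tool([
  [[0,0,0,0],[0,0,0,0],[0,0,0,0],[0,0,0,0],[0,0,0,0],[0,0,0,0]],
], claw=0)

```text
time_s: 16.1
ee_pos: [0.4619, 0.1748, 0.0381]
tool_rot: [-3.087, -0.159, -0.032]
contact_force: [-0.9, 2.1, 4.4]
opening: 0.0136
finger_force: 78.0
```

>>> servo_tool([
  [[0,0,-0.3,0],[0,0,-0.6,0],[0,0,-0.9,0],[0,0,-1,0],[0,0,-1,0],[0,0,-1,0],[0,0,-1,0],[0,0,-1,0],[0,0,-1,0],[0,0,-1,0]],
])

```text
time_s: 16.93
ee_pos: [0.4601, 0.1723, 0.0765]
tool_rot: [-3.088, -0.159, -0.027]
contact_force: [-0.0, -1.4, -2.5]
opening: 0.0135
finger_force: 78.1
```

Run:
```python
from h import *
st(); weigh(8)
```

```text
t 16.93 p [0.4601 0.1723 0.0765] q [0.1653 0.052  2.0269 0.0544 1.0401 1.6064] F [-0.011  -1.3708 -2.5114] T [-0.0293  0.2531  0.0536] op 0.0135 ff 78.1
[[ 0.9946  0.1029  0.0152]
 [ 0.102  -0.9935  0.0501]
 [ 0.0202 -0.0482 -0.9986]]
Fz [-3.61 -3.82 -3.08 -3.43 -2.84 -2.98 -3.44 -3.14] T [0.29  0.223 0.278 0.274 0.24  0.259 0.26  0.303] mean -3.29158373927696 0.2657541095549558
```

Run:
```python
from h import *
st(); z=.2
plan(([.4601,.1723,z],None),([.5945,-.0921,z],-35.4),([.5945,-.0921,.043],-35.4))
```

```text
t 17.33 p [0.4605 0.1724 0.0771] q [0.1654 0.0512 2.0264 0.0544 1.0402 1.6064] F [ 0.2717 -1.0853 -3.1354] T [-0.16    0.257  -0.0628] op 0.0131 ff 78.1
[[ 0.9945  0.103   0.0163]
 [ 0.1021 -0.9935  0.0503]
 [ 0.0214 -0.0483 -0.9986]]
units [ 0.06 -0.15 -3.07] turn 0 q [ 0.1652 -0.1058  1.9279  0.0487  1.2954  1.6205] mar 0.64
units [ 2.72  6.77 -3.35] turn -9.74 q [-0.3144  0.1827  1.6307  0.0544  1.3286  0.2909] mar 0.94
units [2.64 6.96 0.57] turn -9.74 q [-0.3144  0.3625  1.7326  0.061   1.0474  0.2734] mar 0.84
```

>>> servo_tool([
  [[0.06,-0.15,-0.9,0],[0.06,-0.15,-1.8,0],[0.06,-0.15,-2.6,0],[0.06,-0.15,-3.07,0],[0.3,0.5,-3.1,-0.9],[0.6,1.3,-3.2,-2],[0.9,2.1,-3.2,-3.2],[1.2,2.9,-3.2,-4.4],[1.5,3.7,-3.2,-5.6],[1.8,4.5,-3.3,-6.8],[2.1,5.3,-3.3,-8],[2.4,6,-3.3,-9.2],[2.72,6.5,-3.3,-9.74],[2.72,6.77,-3.35,-9.74],[2.72,6.77,-3.35,-9.74],[2.72,6.77,-3.35,-9.74]],
])

```text
time_s: 18.67
ee_pos: [0.594, -0.0923, 0.1998]
tool_rot: [-2.759, -1.42, -0.058]
contact_force: [0.5, 0.3, -3.5]
opening: 0.0137
finger_force: 78.6
```

Run:
```python
from h import *
st(); 
plan(([.5945,-.0921,.043],-35.4))
p=arm.snapshot('scene'); save(p,'carryC')
```

```text
t 18.67 p [ 0.594  -0.0923  0.1998] q [-0.3151  0.1824  1.6313  0.0547  1.3292  0.2919] F [ 0.4981  0.2999 -3.4841] T [-0.2179  0.1737 -0.0007] op 0.0137 ff 78.6
[[ 0.5807  0.814   0.0155]
 [ 0.8126 -0.5807  0.0508]
 [ 0.0504 -0.0168 -0.9986]]
units [-0.19  0.07  3.92] turn -0.02 q [-0.3146  0.3631  1.7318  0.0613  1.0485  0.2731] mar 0.84
```

View pics/carryC.png

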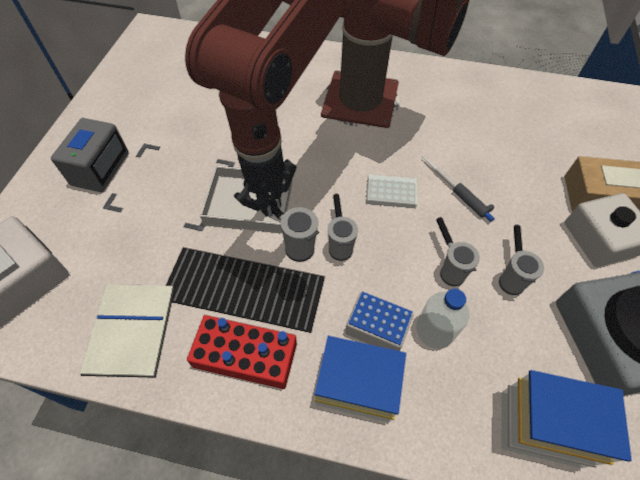

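>>> servo_tool([
  [[-0.05,0.02,0.8,0],[-0.09,0.03,1.6,0],[-0.13,0.05,2.4,0],[-0.16,0.06,3.2,0],[-0.18,0.07,3.7,0],[-0.19,0.07,3.92,0],[-0.19,0.07,3.95,0],[-0.19,0.07,3.95,0],[-0.19,0.07,3.95,0]],
])

```text
time_s: 19.47
ee_pos: [0.5957, -0.0914, 0.0433]
tool_rot: [-2.759, -1.425, -0.061]
contact_force: [0.6, 1.0, -2.9]
opening: 0.0134
finger_force: 78.7
```

>>> servo_tool([
  [[0,0,0,0],[0,0,0,0],[0,0,0,0],[0,0,-0.5,0],[0,0,-1.3,0],[0,0,-2.1,0],[0,0,-3,0],[0,0,-3,0],[0,0,-3,0],[0,0,-3,0]],
], claw=45)

```text
time_s: 20.3
ee_pos: [0.5931, -0.0983, 0.1621]
tool_rot: [-2.759, -1.423, -0.059]
contact_force: [0.1, -0.7, -0.2]
opening: 0.0451
finger_force: 0.0
```

Run:
```python
from h import *
p=arm.snapshot('top')
for o in handles(p,(120,225,330,310),50): print(*o[:3],o[5])
st(); pick([.4495,.018,.036],17.5-90)
```

```text
[210. 277.] 121 [0.4612 0.2728] 25.734167340932515
[145. 282.] 115 [0.4449 0.4399] 1.6707400249381017
[309. 282.] 115 [0.4508 0.0183] 17.24725736833714
t 20.35 p [ 0.5923 -0.098   0.1609] q [-0.3249  0.2164  1.6679  0.0555  1.2595  0.2762] F [-0.8174  0.283  -0.3267] T [ 0.0171 -0.0015 -0.0088] op 0.0449 ff 0.0
[[ 0.5792  0.8151  0.0151]
 [ 0.8137 -0.5791  0.0507]
 [ 0.0501 -0.017  -0.9986]]
units [ 0.13 -4.54  0.21] turn 7.42 q [-0.1899 -0.1587  2.0619  0.0558  1.2335  1.0576] mar 0.51
```

>>> servo_tool([
  [[0.13,-4.54,0.21,7.42],[0.13,-4.54,0.21,7.42],[0.13,-4.54,0.21,7.42],[0.13,-4.54,0.21,7.42],[0.13,-4.54,0.21,7.42],[0.13,-4.54,0.21,7.42],[0.13,-4.54,0.21,7.42],[0.13,-4.54,0.21,7.42]],
])

```text
time_s: 21.02
ee_pos: [0.4486, 0.0112, 0.1562]
tool_rot: [-3.058, -0.475, -0.037]
contact_force: [0.3, 0.2, 0.3]
opening: 0.0451
finger_force: 0.0
```

>>> servo_tool([
  [[0,0,0.7,0],[0,0,1.5,0],[0,0,2.3,0],[0,0,2.8,0],[0,0,3,0],[0,0,3,0],[0,0,3,0]],
])

```text
time_s: 21.6
ee_pos: [0.4508, 0.0171, 0.0369]
tool_rot: [-3.058, -0.471, -0.036]
contact_force: [-0.2, -0.4, 0.0]
opening: 0.045
finger_force: 0.0
```

>>> servo_tool([
  [[0,0,0,0],[0,0,0,0],[0,0,0,0],[0,0,0,0],[0,0,0,0],[0,0,0,0]],
], claw=0)

```text
time_s: 22.1
ee_pos: [0.4508, 0.0175, 0.0375]
tool_rot: [-3.059, -0.471, -0.04]
contact_force: [0.1, -1.2, 3.8]
opening: 0.0132
finger_force: 78.0
```

>>> servo_tool([
  [[0,0,-0.3,0],[0,0,-0.6,0],[0,0,-0.9,0],[0,0,-1,0],[0,0,-1,0],[0,0,-1,0],[0,0,-1,0],[0,0,-1,0],[0,0,-1,0],[0,0,-1,0]],
])

```text
time_s: 22.93
ee_pos: [0.4489, 0.0157, 0.076]
tool_rot: [-3.058, -0.47, -0.035]
contact_force: [0.1, -0.4, -1.5]
opening: 0.0135
finger_force: 78.1
```

Run:
```python
from h import *
weigh(8); st(); z=.2
p=.460,.0175
x=.68;y=-.15; g=[x-.0505,y-.0721]
plan(([.45,.018,z],None),([*g,z],-35.4),([*g,.043],-35.4))
```

```text
Fz [-2.89 -2.4  -1.22 -2.5  -1.45 -1.79 -1.88 -1.73] T [0.196 0.18  0.217 0.206 0.228 0.224 0.15  0.199] mean -1.9826968133273124 0.19996360374404798
t 23.33 p [0.4494 0.0157 0.0766] q [-0.1805 -0.039   2.1181  0.0602  1.0562  1.0556] F [-0.3595 -0.3293 -1.7324] T [-0.0927  0.1759  0.0065] op 0.0133 ff 78.1
[[ 0.9535  0.3009  0.0163]
 [ 0.2997 -0.9527  0.0503]
 [ 0.0307 -0.043  -0.9986]]
units [ 0.13 -0.18 -3.08] turn 0 q [-0.1751 -0.2007  2.0114  0.054   1.324   1.0775] mar 0.56
units [ 2.61  6.89 -3.31] turn -7.41 q [-0.4835  0.3438  1.4365  0.0532  1.3705  0.1241] mar 1.13
units [2.49 7.05 0.61] turn -7.41 q [-0.4835  0.5049  1.5362  0.0582  1.1101  0.1088] mar 0.91
```

>>> servo_tool([
  [[0,0,0.4,0],[0,0,0.8,0],[0,0,1,0],[0,0,1,0],[0,0,1,0]],
])

```text
time_s: 23.75
ee_pos: [0.4502, 0.0179, 0.0368]
tool_rot: [-3.058, -0.47, -0.037]
contact_force: [-0.3, 1.3, 0.4]
opening: 0.0136
finger_force: 78.8
```

>>> servo_tool([
  [[0,0,0,0],[0,0,0,0],[0,0,0,0],[0,0,-0.5,0],[0,0,-1.3,0],[0,0,-2.1,0],[0,0,-3,0],[0,0,-3,0],[0,0,-3,0],[0,0,-3,0]],
], claw=45)

```text
time_s: 24.58
ee_pos: [0.448, 0.0116, 0.1564]
tool_rot: [-3.058, -0.47, -0.037]
contact_force: [0.5, -0.1, 0.5]
opening: 0.0449
finger_force: 0.0
```

Run:
```python
from h import *
p=arm.snapshot('top')
for o in handles(p,(120,225,330,310),50): print(*o[:3],o[5])
st(); pick([.4455,.440,.036],1.7-90)
```

```text
[210.  276.5] 122 [0.4613 0.2728] 25.616532297267156
[145. 283.] 119 [0.4441 0.4397] 2.3370830763043373
t 24.63 p [0.4473 0.0118 0.1555] q [-0.1901 -0.1589  2.0628  0.0556  1.2332  1.0572] F [ 0.0572  0.167  -0.1402] T [-0.0013  0.0391 -0.0107] op 0.0451 ff 0.0
[[ 0.9536  0.3008  0.0148]
 [ 0.2997 -0.9527  0.0505]
 [ 0.0293 -0.0437 -0.9986]]
units [  3.08 -10.08   0.52] turn 3.16 q [0.6298 0.2373 1.6532 0.0343 1.2095 2.1601] mar 0.52
```

>>> servo_tool([
  [[3.08,-10.08,0.52,3.16],[3.08,-10.08,0.52,3.16],[3.08,-10.08,0.52,3.16],[3.08,-10.08,0.52,3.16],[3.08,-10.08,0.52,3.16],[3.08,-10.08,0.52,3.16],[3.08,-10.08,0.52,3.16],[3.08,-10.08,0.52,3.16],[3.08,-10.08,0.52,3.16],[3.08,-10.08,0.52,3.16],[3.08,-10.08,0.52,3.16],[3.08,-10.08,0.52,3.16],[3.08,-10.08,0.52,3.16]],
])

```text
time_s: 25.72
ee_pos: [0.443, 0.4339, 0.1542]
tool_rot: [-3.094, -0.049, -0.021]
contact_force: [0.2, -1.7, -0.4]
opening: 0.0447
finger_force: 0.0
```

>>> servo_tool([
  [[0,0,0.7,0],[0,0,1.5,0],[0,0,2.3,0],[0,0,2.8,0],[0,0,3,0],[0,0,3,0],[0,0,3,0]],
])

```text
time_s: 26.3
ee_pos: [0.4467, 0.4388, 0.037]
tool_rot: [-3.092, -0.044, -0.025]
contact_force: [-0.7, 0.7, 0.6]
opening: 0.0447
finger_force: 0.0
```

>>> servo_tool([
  [[0,0,0,0],[0,0,0,0],[0,0,0,0],[0,0,0,0],[0,0,0,0],[0,0,0,0]],
], claw=0)

```text
time_s: 26.8
ee_pos: [0.4471, 0.4408, 0.0384]
tool_rot: [-3.089, -0.046, -0.029]
contact_force: [-1.7, 2.2, 6.8]
opening: 0.0135
finger_force: 77.7
```

>>> servo_tool([
  [[0,0,-0.3,0],[0,0,-0.6,0],[0,0,-0.9,0],[0,0,-1.5,0],[0,0,-2.2,0],[0,0,-2.9,0],[0,0,-3.7,0],[0,0,-4,0],[0,0,-4,0],[0,0,-4,0]],
])

```text
time_s: 27.63
ee_pos: [0.4439, 0.4317, 0.1969]
tool_rot: [-3.091, -0.045, -0.027]
contact_force: [-0.5, 0.3, -4.1]
opening: 0.013
finger_force: 77.8
```

Run:
```python
from h import *
weigh(3); st(); z=.2
g=[.6495,-.3421]
plan(([*g,z],-35.4),([*g,.043],-35.4))
p=arm.snapshot('top')
for o in handles(p,(120,225,330,310),50): print(*o[:3],o[5])
```

```text
Fz [-4.  -4.1 -2.7] T [0.308 0.33  0.332] mean -3.6016097801496723 0.32344039564632415
t 27.78 p [0.4424 0.4307 0.1936] q [0.6273 0.1986 1.6246 0.0325 1.281  2.16  ] F [ 0.0027  0.106  -2.7017] T [-0.068   0.3252 -0.0057] op 0.0134 ff 77.8
[[ 0.9995  0.0296  0.0121]
 [ 0.029  -0.9985  0.0472]
 [ 0.0135 -0.0469 -0.9988]]
units [ 4.62 19.44 -1.01] turn -10.58 q [-0.613   0.51    1.2167  0.0461  1.4323 -0.0016] mar 1.13
units [ 4.56 19.62  2.91] turn -10.58 q [-0.613   0.6524  1.3187  0.0492  1.1883 -0.0136] mar 0.99
[128. 282.] 711 [0.436  0.4812] 5.17139673133847
[210. 277.] 138 [0.4602 0.2731] 25.03527176841703
[309.  282.5] 120 [0.449  0.0172] 17.470070200681285
```

>>> servo_tool([
  [[0.1,0.9,-0.1,0],[0.2,1.8,-0.1,0],[0.3,2.7,-0.1,0],[0.4,3.6,-0.2,0],[0.5,4.5,-0.2,0],[0.6,5.4,-0.3,0],[0.7,6.3,-0.3,0],[0.8,7.2,-0.4,0],[0.9,8.1,-0.4,-1],[1,9,-0.5,-2],[1.3,10,-0.5,-3],[1.6,11,-0.5,-4],[2,12,-0.6,-5],[2.4,13,-0.6,-6],[2.8,14,-0.7,-7],[3.2,15,-0.8,-8],[3.6,16,-0.8,-9],[4,17,-0.9,-10],[4.4,18,-0.9,-10.58],[4.62,18.8,-1,-10.58]],
])

```text
time_s: 29.5
ee_pos: [0.6495, -0.3147, 0.1993]
tool_rot: [-2.754, -1.426, -0.055]
contact_force: [1.3, 1.0, -3.4]
opening: 0.0134
finger_force: 78.0
```

>>> servo_tool([
  [[0,0,0,0],[0,0,0,0],[0,0,0,0]],
])

```text
time_s: 29.75
ee_pos: [0.6487, -0.3132, 0.1998]
tool_rot: [-2.756, -1.42, -0.055]
contact_force: [-0.5, 0.5, -2.8]
opening: 0.0135
finger_force: 78.5
```

Run:
```python
from h import *
st(); g=[.6495,-.3421]
plan(([*g,.0435],-35.4))
```

```text
t 29.75 p [ 0.6487 -0.3132  0.1998] q [-0.5829  0.4767  1.2628  0.0515  1.4203  0.0279] F [-0.4735  0.5003 -2.7678] T [-0.233   0.1607  0.0403] op 0.0135 ff 78.5
[[ 0.5799  0.8146  0.0131]
 [ 0.8132 -0.5797  0.0524]
 [ 0.0502 -0.0198 -0.9985]]
units [-0.77  0.51  3.86] turn -0.01 q [-0.6152  0.6531  1.3167  0.0542  1.1918 -0.0174] mar 0.99
```

>>> servo_tool([
  [[-0.4,0.3,0.8,0],[-0.7,0.5,1.6,0],[-0.77,0.51,2.4,0],[-0.77,0.51,3.2,0],[-0.77,0.51,3.7,0],[-0.77,0.51,3.86,0],[-0.77,0.51,3.89,0],[-0.77,0.51,3.89,0],[-0.77,0.51,3.89,0]],
])

```text
time_s: 30.5
ee_pos: [0.6524, -0.3426, 0.0477]
tool_rot: [-2.76, -1.426, -0.061]
contact_force: [0.8, -0.0, -2.9]
opening: 0.0131
finger_force: 78.6
```

>>> servo_tool([
  [[0,0,0,0],[0,0,0,0],[0,0,0,0],[0,0,-0.5,0],[0,0,-1.3,0],[0,0,-2.1,0],[0,0,-3,0],[0,0,-4,0],[0,0,-5,0],[0,0,-6,0],[0,0,-7,0],[0,0,-8,0],[0,0,-8,0]],
], claw=45)

```text
time_s: 31.58
ee_pos: [0.6476, -0.3603, 0.3784]
tool_rot: [-2.772, -1.431, -0.071]
contact_force: [1.1, 0.3, 2.2]
opening: 0.0448
finger_force: 0.0
```

Run:
```python
from h import *
s,M=st(); p=arm.snapshot('scene'); save(p,'mat1')
```

```text
t 31.58 p [ 0.6476 -0.3603  0.3784] q [-0.6368  0.4669  0.948   0.051   1.725  -0.0109] F [1.1216 0.3396 2.1964] T [-0.0542  0.0009 -0.0427] op 0.0448 ff 0.0
[[ 0.5786  0.815   0.0311]
 [ 0.814  -0.5795  0.0396]
 [ 0.0503  0.0024 -0.9987]]
```

View pics/mat1.png

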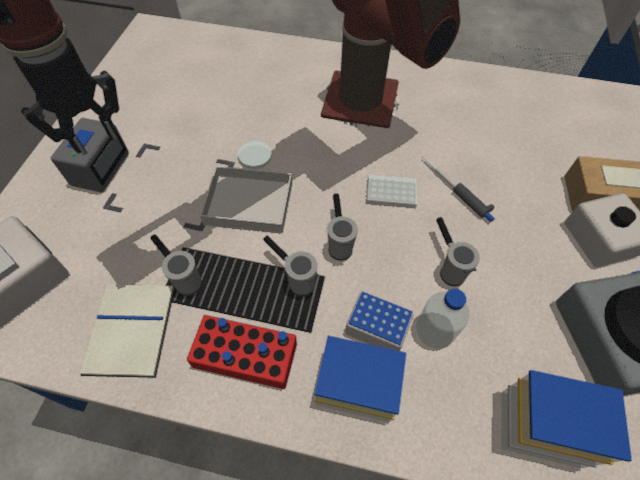

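Run:
```python
from h import *
plan(([.60,.1,.5],None),([.40,.67,.5],-35.0))
```

```text
units [ 8.83 -7.63 -2.69] turn 0 q [0.0124 0.1304 1.1358 0.0433 1.8468 0.6428] mar 0.8
units [ 17.54 -19.96  -2.23] turn -0.08 q [0.9304 0.6323 0.4899 0.0031 1.9691 1.5426] mar 0.4
```

>>> servo_tool([
  [[8.8,-7.6,-2.7,0],[8.8,-7.6,-2.7,0],[8.8,-7.6,-2.7,0],[8.8,-7.6,-2.7,0],[8.8,-7.6,-2.7,0],[8.8,-7.6,-2.7,0],[8.8,-7.6,-2.7,0],[8.8,-7.6,-2.7,0],[8.8,-7.6,-2.7,0],[8.8,-7.6,-2.7,0],[8.8,-7.6,-2.7,0],[17.5,-20,-2.2,0],[17.5,-20,-2.2,0],[17.5,-20,-2.2,0],[17.5,-20,-2.2,0],[17.5,-20,-2.2,0],[17.5,-20,-2.2,0],[17.5,-20,-2.2,0],[17.5,-20,-2.2,0],[17.5,-20,-2.2,0]],
])

```text
time_s: 33.3
ee_pos: [0.4778, 0.4363, 0.496]
tool_rot: [-2.758, -1.423, -0.058]
contact_force: [0.7, -0.4, -0.4]
opening: 0.0454
finger_force: 0.0
```

>>> servo_tool([
  [[1,-2,0,0],[2,-4,0,0],[3,-6,0,0],[4,-7,0,0],[5,-7,0,0],[6,-7,0,0],[7,-7,0,0],[8,-7,0,0]],
])

```text
time_s: 33.97
ee_pos: [0.4002, 0.7135, 0.5067]
tool_rot: [-2.753, -1.424, -0.068]
contact_force: [0.6, 0.2, 1.2]
opening: 0.0449
finger_force: 0.0
```

```bash
python3 -c "
from h import *
st()"
```

```text
t 33.97 p [0.4002 0.7135 0.5067] q [0.9565 0.8388 0.1572 0.0193 2.0874 1.5823] F [0.6339 0.2372 1.2107] T [ 0.0094 -0.0038 -0.0733] op 0.0449 ff 0.0
[[ 0.5771  0.8165  0.0197]
 [ 0.8146 -0.5772  0.0571]
 [ 0.058  -0.0169 -0.9982]]
```

>>> servo_tool([
  [[1.05,0,0,0]],
])

```text
time_s: 34.05
ee_pos: [0.4116, 0.7284, 0.4928]
tool_rot: [-2.742, -1.422, -0.086]
contact_force: [-11.7, -20.4, 20.7]
opening: 0.0448
finger_force: 0.0
```

>>> servo_tool([
  [[1.05,0,0,0]],
])

```text
time_s: 34.13
ee_pos: [0.4257, 0.7403, 0.471]
tool_rot: [-2.737, -1.415, -0.102]
contact_force: [0.9, 0.2, -2.5]
opening: 0.0451
finger_force: 0.0
```

>>> servo_tool([
  [[1.05,0,0,0]],
])

```text
time_s: 34.22
ee_pos: [0.4378, 0.7515, 0.4635]
tool_rot: [-2.722, -1.405, -0.143]
contact_force: [0.5, -0.4, 0.1]
opening: 0.0451
finger_force: 0.0
```

>>> servo_tool([
  [[1.05,0,0,0]],
])

```text
time_s: 34.3
ee_pos: [0.4485, 0.7622, 0.4568]
tool_rot: [-2.707, -1.396, -0.182]
contact_force: [-0.6, -1.0, 0.3]
opening: 0.0447
finger_force: 0.0
```

>>> servo_tool([
  [[1.05,0,0,0]],
])

```text
time_s: 34.38
ee_pos: [0.4588, 0.7726, 0.4495]
tool_rot: [-2.692, -1.388, -0.217]
contact_force: [-0.8, -0.1, -0.4]
opening: 0.045
finger_force: 0.0
```

>>> servo_tool([
  [[1.05,0,0,0]],
])

```text
time_s: 34.47
ee_pos: [0.4686, 0.7826, 0.4423]
tool_rot: [-2.677, -1.38, -0.25]
contact_force: [-1.2, 0.0, -0.5]
opening: 0.0449
finger_force: 0.0
```

```bash
python3 -c "
from h import *
st()"
```

```text
t 34.47 p [0.4686 0.7826 0.4423] q [0.9326 0.9655 0.0907 0.0355 1.8839 1.5659] F [-1.1973  0.0191 -0.4909] T [-0.0476  0.0334 -0.0117] op 0.0449 ff 0.0
[[ 0.5709  0.8159  0.092 ]
 [ 0.7962 -0.5774  0.1806]
 [ 0.2005 -0.0299 -0.9792]]
```

>>> servo_tool([
  [[20,0,-5,0],[20,0,-5,0]],
])

```text
time_s: 34.63
ee_pos: [0.4797, 0.7893, 0.4434]
tool_rot: [-2.659, -1.37, -0.291]
contact_force: [-0.2, -0.7, 0.4]
opening: 0.0451
finger_force: 0.0
```

>>> servo_tool([
  [[20,0,-5,0],[20,0,-5,0]],
])

```text
time_s: 34.8
ee_pos: [0.4897, 0.795, 0.4501]
tool_rot: [-2.638, -1.359, -0.337]
contact_force: [-0.4, -0.3, 0.3]
opening: 0.0448
finger_force: 0.0
```

>>> servo_tool([
  [[20,0,-10,0],[20,0,-10,0],[20,0,-10,0],[20,0,-10,0],[20,0,-10,0]],
])

```text
time_s: 35.22
ee_pos: [0.4936, 0.7804, 0.4916]
tool_rot: [-2.617, -1.348, -0.382]
contact_force: [0.1, 0.7, -0.0]
opening: 0.0453
finger_force: 0.0
```

>>> servo_tool([
  [[20,0,-10,0]],
])

```text
time_s: 35.3
ee_pos: [0.4972, 0.782, 0.5014]
tool_rot: [-2.602, -1.34, -0.411]
contact_force: [-0.2, -0.5, -0.4]
opening: 0.045
finger_force: 0.0
```

>>> servo_tool([
  [[20,0,-10,0]],
])

```text
time_s: 35.38
ee_pos: [0.5009, 0.7835, 0.5148]
tool_rot: [-2.585, -1.33, -0.447]
contact_force: [-0.3, -0.0, 0.3]
opening: 0.045
finger_force: 0.0
```

>>> servo_tool([
  [[20,0,-20,0]],
])

```text
time_s: 35.47
ee_pos: [0.4999, 0.7781, 0.5341]
tool_rot: [-2.573, -1.323, -0.47]
contact_force: [1.0, 0.2, -0.7]
opening: 0.0454
finger_force: 0.0
```

>>> servo_tool([
  [[20,0,-20,0]],
])

```text
time_s: 35.55
ee_pos: [0.4978, 0.7711, 0.5599]
tool_rot: [-2.556, -1.314, -0.502]
contact_force: [-0.2, 0.0, -0.4]
opening: 0.0454
finger_force: 0.0
```

```bash
python3 -c "
from h import *
for v in ([-2.677,-1.38,-.25],): print(R.from_rotvec(v).as_matrix()[2,2])
st()"
```

```text
-0.9792345062716757
t 35.55 p [0.4978 0.7711 0.5599] q [0.8877 0.8469 0.0897 0.0678 1.7983 1.5377] F [-0.2225  0.0415 -0.3701] T [-0.1542  0.1616 -0.0591] op 0.0454 ff 0.0
[[ 0.5409  0.8175  0.1977]
 [ 0.7412 -0.5744  0.3474]
 [ 0.3975 -0.0414 -0.9166]]
```

>>> servo_tool([
  [[20,0,-7,0]],
])

```text
time_s: 35.63
ee_pos: [0.5007, 0.7726, 0.5762]
tool_rot: [-2.534, -1.303, -0.544]
contact_force: [-0.2, -0.4, 1.6]
opening: 0.0448
finger_force: 0.0
```

>>> servo_tool([
  [[20,0,-7,0]],
])

```text
time_s: 35.72
ee_pos: [0.5054, 0.7759, 0.584]
tool_rot: [-2.517, -1.293, -0.576]
contact_force: [-1.1, 0.0, -0.3]
opening: 0.0448
finger_force: 0.0
```

>>> servo_tool([
  [[20,0,-7,0]],
])

```text
time_s: 35.8
ee_pos: [0.5094, 0.7782, 0.5924]
tool_rot: [-2.5, -1.284, -0.604]
contact_force: [-0.0, 0.1, -0.6]
opening: 0.045
finger_force: 0.0
```

>>> servo_tool([
  [[20,0,-7,0]],
])

```text
time_s: 35.88
ee_pos: [0.5128, 0.7798, 0.6024]
tool_rot: [-2.483, -1.275, -0.634]
contact_force: [0.8, -0.2, -0.9]
opening: 0.0451
finger_force: 0.0
```

>>> servo_tool([
  [[20,0,-7,0]],
])

```text
time_s: 35.97
ee_pos: [0.5158, 0.7808, 0.6139]
tool_rot: [-2.465, -1.265, -0.664]
contact_force: [0.3, 0.6, -0.6]
opening: 0.0451
finger_force: 0.0
```

>>> servo_tool([
  [[20,0,-7,0]],
])

```text
time_s: 36.05
ee_pos: [0.5183, 0.7812, 0.6267]
tool_rot: [-2.447, -1.255, -0.695]
contact_force: [0.3, 0.4, 0.4]
opening: 0.0449
finger_force: 0.0
```

>>> servo_tool([
  [[20,0,-7,0]],
])

```text
time_s: 36.13
ee_pos: [0.5203, 0.7811, 0.6403]
tool_rot: [-2.428, -1.244, -0.726]
contact_force: [-0.0, -0.1, 1.0]
opening: 0.0451
finger_force: 0.0
```

>>> servo_tool([
  [[20,0,-7,0]],
])

```text
time_s: 36.22
ee_pos: [0.522, 0.7804, 0.6545]
tool_rot: [-2.409, -1.234, -0.756]
contact_force: [0.3, 0.2, 0.0]
opening: 0.0454
finger_force: 0.0
```

>>> servo_tool([
  [[20,0,-7,0]],
])

```text
time_s: 36.3
ee_pos: [0.5233, 0.7793, 0.6691]
tool_rot: [-2.389, -1.223, -0.786]
contact_force: [0.4, 0.1, 0.4]
opening: 0.0448
finger_force: 0.0
```

>>> servo_tool([
  [[20,0,-7,0]],
])

```text
time_s: 36.38
ee_pos: [0.5244, 0.7777, 0.6841]
tool_rot: [-2.37, -1.213, -0.816]
contact_force: [-0.6, -0.5, -0.4]
opening: 0.0448
finger_force: 0.0
```

>>> servo_tool([
  [[20,0,-7,0]],
])

```text
time_s: 36.47
ee_pos: [0.525, 0.7756, 0.6994]
tool_rot: [-2.35, -1.202, -0.845]
contact_force: [-0.2, -0.4, -0.9]
opening: 0.045
finger_force: 0.0
```

>>> servo_tool([
  [[20,0,-7,0]],
])

```text
time_s: 36.55
ee_pos: [0.5253, 0.7731, 0.715]
tool_rot: [-2.331, -1.191, -0.873]
contact_force: [-0.1, -0.6, 0.7]
opening: 0.045
finger_force: 0.0
```

```bash
python3 -c "
from h import *
st()"
```

```text
t 36.55 p [0.5253 0.7731 0.715 ] q [0.8476 0.7204 0.0891 0.1178 1.594  1.5217] F [-0.0937 -0.5861  0.6555] T [-0.2699  0.1708  0.03  ] op 0.045 ff 0.0
[[ 0.4477  0.8211  0.3541]
 [ 0.5849 -0.5684  0.5786]
 [ 0.6764 -0.0519 -0.7347]]
```

>>> servo_tool([
  [[20,0,-4,0]],
])

```text
time_s: 36.63
ee_pos: [0.5271, 0.773, 0.7291]
tool_rot: [-2.308, -1.179, -0.905]
contact_force: [0.0, -0.9, 0.6]
opening: 0.0453
finger_force: 0.0
```

>>> servo_tool([
  [[20,0,-4,0]],
])

```text
time_s: 36.72
ee_pos: [0.5292, 0.7733, 0.7404]
tool_rot: [-2.289, -1.168, -0.932]
contact_force: [-0.6, -0.0, -0.8]
opening: 0.0446
finger_force: 0.0
```

>>> servo_tool([
  [[20,0,-4,0]],
])

```text
time_s: 36.8
ee_pos: [0.5308, 0.7728, 0.7524]
tool_rot: [-2.269, -1.157, -0.958]
contact_force: [1.0, 0.4, 0.5]
opening: 0.0446
finger_force: 0.0
```

>>> servo_tool([
  [[20,0,-4,0]],
])

```text
time_s: 36.88
ee_pos: [0.5319, 0.7717, 0.7655]
tool_rot: [-2.249, -1.146, -0.985]
contact_force: [-0.8, 0.1, -0.3]
opening: 0.0449
finger_force: 0.0
```

>>> servo_tool([
  [[20,0,-4,0]],
])

```text
time_s: 36.97
ee_pos: [0.5325, 0.7698, 0.7797]
tool_rot: [-2.228, -1.135, -1.012]
contact_force: [0.4, -0.5, -1.2]
opening: 0.0451
finger_force: 0.0
```

>>> servo_tool([
  [[20,0,-4,0]],
])

```text
time_s: 37.05
ee_pos: [0.5326, 0.7673, 0.7946]
tool_rot: [-2.206, -1.123, -1.039]
contact_force: [0.2, 1.1, -0.2]
opening: 0.0447
finger_force: 0.0
```

>>> servo_tool([
  [[20,0,-4,0]],
])

```text
time_s: 37.13
ee_pos: [0.5323, 0.7642, 0.8098]
tool_rot: [-2.185, -1.111, -1.066]
contact_force: [0.0, -0.8, -0.2]
opening: 0.0449
finger_force: 0.0
```

>>> servo_tool([
  [[20,0,-4,0]],
])

```text
time_s: 37.22
ee_pos: [0.5316, 0.7606, 0.8254]
tool_rot: [-2.164, -1.099, -1.092]
contact_force: [0.2, -0.4, -0.9]
opening: 0.0453
finger_force: 0.0
```

>>> servo_tool([
  [[20,0,-4,0]],
])

```text
time_s: 37.3
ee_pos: [0.5305, 0.7564, 0.8411]
tool_rot: [-2.142, -1.088, -1.118]
contact_force: [0.0, 0.2, -0.0]
opening: 0.0449
finger_force: 0.0
```

>>> servo_tool([
  [[20,0,-4,0]],
])

```text
time_s: 37.38
ee_pos: [0.5291, 0.7517, 0.8571]
tool_rot: [-2.121, -1.076, -1.143]
contact_force: [0.9, -0.1, 0.1]
opening: 0.0447
finger_force: 0.0
```

>>> servo_tool([
  [[20,0,-4,0]],
])

```text
time_s: 37.47
ee_pos: [0.5274, 0.7465, 0.8732]
tool_rot: [-2.1, -1.064, -1.167]
contact_force: [-0.1, 0.3, -0.3]
opening: 0.0448
finger_force: 0.0
```

>>> servo_tool([
  [[20,0,-4,0]],
])

```text
time_s: 37.55
ee_pos: [0.5252, 0.7408, 0.8895]
tool_rot: [-2.078, -1.052, -1.191]
contact_force: [0.2, -0.5, 0.1]
opening: 0.045
finger_force: 0.0
```

>>> servo_tool([
  [[20,0,-4,0]],
])

```text
time_s: 37.63
ee_pos: [0.5227, 0.7346, 0.9059]
tool_rot: [-2.057, -1.041, -1.215]
contact_force: [-0.3, -0.3, -0.8]
opening: 0.0451
finger_force: 0.0
```

>>> servo_tool([
  [[20,0,-4,0]],
])

```text
time_s: 37.72
ee_pos: [0.5198, 0.7278, 0.9224]
tool_rot: [-2.035, -1.029, -1.238]
contact_force: [-0.0, -0.1, 0.2]
opening: 0.0447
finger_force: 0.0
```

>>> servo_tool([
  [[20,0,-4,0]],
])

```text
time_s: 37.8
ee_pos: [0.5166, 0.7206, 0.939]
tool_rot: [-2.014, -1.017, -1.261]
contact_force: [-0.1, -0.0, -0.2]
opening: 0.045
finger_force: 0.0
```

```bash
python3 -c "
from h import *
st()"
```

```text
t 37.8 p [0.5166 0.7206 0.939 ] q [0.7876 0.5411 0.0891 0.1956 1.3737 1.5077] F [-0.1037 -0.0095 -0.2463] T [-0.4164  0.2     0.0277] op 0.045 ff 0.0
[[ 0.2738  0.8248  0.4946]
 [ 0.3088 -0.5625  0.767 ]
 [ 0.9108 -0.0573 -0.4088]]
```

```bash
cat > pour.py <<'E'
from h import *
s=arm.state(); M=R.from_rotvec(s['tool_rot']).as_matrix(); p0=np.array(s['ee_pos'])
al=np.arctan2(M[2,1],M[2,0]); t0=np.degrees(al)/5   # roll making tool y level
M0=turned(M,t0); print('tau',np.degrees(np.arccos(-M0[2,2])),'psi',np.degrees(np.arctan2(M0[1,2],M0[0,2])),'t0',t0, M0[2,:2])
def show(n,p,t):
    q=ik.ik6(p,turned(M0,t)); print(n,'P',np.round(p,3),'units',np.round(M.T@(np.array(p)-p0)/.04,2),'turn',round(t+t0,2),'q',q,'mar',round(ik.margin(q),2))
def grasp(axis,az,zb=.004,d=.088):
    u=np.array([np.cos(np.radians(az)),np.sin(np.radians(az)),0]); return np.r_[axis,zb+.055]-d*u+.019*M0[:,2]
def pour(az,phi,mouth,d=.088):
    """TCP with mouth centre at mouth"""
    tcp=grasp([0,0],az,0,d); Q=R.from_rotvec(np.radians(phi)*M0[:,2]).as_matrix()
    v=Q[:,2]; hx=Q@np.array([np.cos(np.radians(az)),np.sin(np.radians(az)),0])
    p=np.array(mouth)+Q@(tcp-[0,0,.09])
    print('phi',phi,'tilt',np.degrees(np.arccos(v[2])),'v',v,'canx',hx,'rimlow',mouth[2]-.034*np.hypot(v[0],v[1]),'foot low',mouth[2]-.09*v[2]-.028*np.hypot(v[0],v[1]),'body low',min((p-.11*M0[:,2]+turned(M0,phi/5)@[sx*.043,sy*.043,0])[2] for sx in(-1,1) for sy in(-1,1)))
    return p
if __name__=='__main__':
    C=grasp([.646,-.0216],54.5,d=.088); A=grasp([.7024,-.2733],54.5)
    for n,X in(('C',C),('A',A)):
        show(n+'back',X-.12*M0[:,2],0); show(n,X,0); show(n+'up',X+[0,0,.12],0)
    for phi in(-150,130,140,150,160):
        Q=R.from_rotvec(np.radians(phi)*M0[:,2]).as_matrix(); v=Q[:2,2]; v=v/np.linalg.norm(v)
        X=pour(54.5,phi,[.447-.035*v[0],-.209-.035*v[1],.095]); show('pour',X,phi/5)
    ph=look(('can_1','tray'))
E
python3 pour.py
```

```text
tau 65.87300094702658 psi 57.18214119079398 t0 -0.7194666553407101 [0.9126 0.    ]
Cback P [ 0.545 -0.171  0.1  ] units [-25.79  14.32  -8.17] turn -0.72 q [-0.9823  0.5533  1.8041  0.9929  1.538  -0.8656] mar 0.77
C P [ 0.604 -0.079  0.051] units [-25.79  14.32  -5.17] turn -0.72 q [-0.7949  0.6251  1.8319  1.1353  1.3801 -0.8915] mar 0.74
Cup P [ 0.604 -0.079  0.171] units [-23.05  14.14  -6.4 ] turn -0.72 q [-0.7949  0.3833  1.8682  1.108   1.4696 -0.7044] mar 0.7
Aback P [ 0.601 -0.422  0.1  ] units [-27.34  19.02 -12.3 ] turn -0.72 q [-1.0975  0.9855  1.071   0.9416  1.786  -0.6706] mar 0.86
A P [ 0.661 -0.33   0.051] units [-27.34  19.02  -9.3 ] turn -0.72 q [-0.9723  0.98    1.1919  1.0017  1.6324 -0.7056] mar 1.02
Aup P [ 0.661 -0.33   0.171] units [-24.61  18.85 -10.52] turn -0.72 q [-0.9723  0.8028  1.2268  1.0137  1.7084 -0.5848] mar 0.94
phi -150 tilt 123.65839620971322 v [-0.7608 -0.3377 -0.5542] canx [ 0.1721  0.7184 -0.674 ] rimlow 0.066699869203343 foot low 0.12157562614157288 body low 0.15730059468824975
pour P [ 0.5   -0.232  0.166] units [-25.07  14.15 -10.57] turn
[... 985 characters left out ...]
55
phi 160 tilt 127.99543546534514 v [-0.1298 -0.7773 -0.6156] canx [ 0.4428  0.5101 -0.7374] rimlow 0.06820596685131473 foot low 0.1283382082446735 body low 0.16833711872998836
pour P [ 0.428 -0.178  0.174] units [-24.97  11.89 -10.5 ] turn 31.28 q [-1.1827  0.2919  1.9854  0.8552  1.7035  1.902 ] mar 0.58
scene can_1 0.93 [ 0.652  -0.0236]
scene can_1 0.86 [0.533  0.3146]
scene can_1 0.84 [0.5343 0.0459]
scene can_1 0.73 [ 0.7001 -0.2808]
scene tray 0.85 [ 0.447  -0.2088]
top can_1 0.93 [ 0.644  -0.0227]
top can_1 0.79 [ 0.7048 -0.2706]
top can_1 0.63 [0.5385 0.3113]
top can_1 0.56 [0.533  0.0408]
top tray 0.61 [ 0.6091 -0.0926]
top tray 0.57 [ 0.4475 -0.203 ]
top tray 0.53 [0.4754 0.2834]
```

```bash
cat >> pour.py <<'E'
def path(*pts,t=(0,),n=15,p=None):
    p=p0 if p is None else p
    for b in pts:
        for k in np.linspace(0,1,n):
            x=p+(np.array(b)-p)*k; q=ik.ik6(x,M0); m=ik.margin(q)
            if k in(0,1) or m<.3: w=x-ik.L3*M0[:,2]; print(np.round(x,2),q,'mar',round(m,2),'wrist',np.round(w,2))
        p=np.array(b)
E
python3 - <<'E'
from pour import *
X=grasp([.648,-.0222],54.5)-.12*M0[:,2]
path([.50,.20,.6],[.45,-.30,.40],X)
for n,P in(('m1',[.50,.20,.6]),('m2',[.45,-.30,.40]),('back',X)): show(n,P,0)
E
```

```text
tau 65.5917979071595 psi 57.20273316962452 t0 -0.7251090210956218 [ 0.9106 -0.    ]
[0.52 0.72 0.94] [0.7881 0.5383 0.0992 0.1952 1.3715 1.4437] mar 0.01 wrist [0.35 0.47 1.07]
[0.5 0.2 0.6] [-0.3989 -0.5484  1.8863  1.1162  1.5131  0.2838] mar 0.36 wrist [ 0.34 -0.06  0.74]
[0.5 0.2 0.6] [-0.3989 -0.5484  1.8863  1.1162  1.5131  0.2838] mar 0.36 wrist [ 0.34 -0.06  0.74]
[ 0.45 -0.3   0.4 ] [-1.2231  0.2393  1.5564  0.943   2.0326 -0.5229] mar 0.62 wrist [ 0.29 -0.56  0.54]
[ 0.45 -0.3   0.4 ] [-1.2231  0.2393  1.5564  0.943   2.0326 -0.5229] mar 0.62 wrist [ 0.29 -0.56  0.54]
[ 0.55 -0.17  0.1 ] [-0.9784  0.5523  1.8003  0.992   1.5349 -0.8601] mar 0.77 wrist [ 0.38 -0.43  0.24]
m1 P [0.5 0.2 0.6] units [-11.82   7.46  -6.74] turn -0.73 q [-0.3989 -0.5484  1.8863  1.1162  1.5131  0.2838] mar 0.36
m2 P [ 0.45 -0.3   0.4 ] units [-20.62  13.75 -14.86] turn -0.73 q [-1.2231  0.2393  1.5564  0.943   2.0326 -0.5229] mar 0.62
back P [ 0.547 -0.171  0.101] units [-25.74  14.37  -8.1 ] turn -0.73 q [-0.9784  0.5523  1.8003  0.992   1.5349 -0.8601] mar 0.77
```

>>> servo_tool([
  [[-11.8,7.46,-6.74,-0.73],[-11.8,7.46,-6.74,-0.73],[-11.8,7.46,-6.74,-0.73],[-11.8,7.46,-6.74,-0.73],[-11.8,7.46,-6.74,-0.73],[-11.8,7.46,-6.74,-0.73],[-11.8,7.46,-6.74,-0.73],[-11.8,7.46,-6.74,-0.73],[-11.8,7.46,-6.74,-0.73],[-11.8,7.46,-6.74,-0.73],[-11.8,7.46,-6.74,-0.73],[-11.8,7.46,-6.74,-0.73],[-11.8,7.46,-6.74,-0.73],[-11.8,7.46,-6.74,-0.73],[-11.8,7.46,-6.74,-0.73],[-11.8,7.46,-6.74,-0.73],[-11.8,7.46,-6.74,-0.73],[-11.8,7.46,-6.74,-0.73],[-11.8,7.46,-6.74,-0.73],[-11.8,7.46,-6.74,-0.73]],
])

```text
time_s: 39.77
ee_pos: [0.5002, 0.2008, 0.6025]
tool_rot: [-1.997, -1.091, -1.292]
contact_force: [0.9, 0.1, -0.1]
opening: 0.0448
finger_force: 0.0
```

Run:
```python
from pour import *
st()
X=grasp([.648,-.0222],54.5)-.12*M0[:,2]
for n,P in(('m1',[.50,.20,.6]),('m2',[.45,-.30,.40]),('back',X)): show(n,P,0)
```

```text
tau 65.74960395745124 psi 57.21469370213748 t0 0.01625360196743742 [0.9118 0.    ]
t 39.77 p [0.5002 0.2008 0.6025] q [-0.3963 -0.5472  1.8822  1.1181  1.5115  0.2859] F [ 0.8706  0.0666 -0.1328] T [-0.367   0.2385  0.0143] op 0.0448 ff 0.0
[[ 0.2212  0.841   0.4937]
 [ 0.3461 -0.541   0.7665]
 [ 0.9118  0.0013 -0.4107]]
m1 P [0.5 0.2 0.6] units [-0.06  0.01  0.01] turn 0.02 q [-0.4    -0.5489  1.8882  1.1193  1.513   0.2818] mar 0.36
m2 P [ 0.45 -0.3   0.4 ] units [-9.23  5.71 -8.14] turn 0.02 q [-1.2235  0.2406  1.5565  0.9448  2.0336 -0.5234] mar 0.62
back P [ 0.547 -0.171  0.1  ] units [-14.4   6.   -1.4] turn 0.02 q [-0.9792  0.5548  1.7994  0.9932  1.5367 -0.8618] mar 0.77
```

>>> servo_tool([
  [[-9.23,5.71,-8.14,0],[-9.23,5.71,-8.14,0],[-9.23,5.71,-8.14,0],[-9.23,5.71,-8.14,0],[-9.23,5.71,-8.14,0],[-9.23,5.71,-8.14,0],[-9.23,5.71,-8.14,0],[-9.23,5.71,-8.14,0],[-9.23,5.71,-8.14,0],[-9.23,5.71,-8.14,0],[-9.23,5.71,-8.14,0],[-9.23,5.71,-8.14,0],[-9.23,5.71,-8.14,0],[-9.23,5.71,-8.14,0],[-9.23,5.71,-8.14,0],[-9.23,5.71,-8.14,0]],
])

```text
time_s: 41.1
ee_pos: [0.4505, -0.3, 0.3995]
tool_rot: [-1.996, -1.093, -1.29]
contact_force: [0.4, -0.9, 1.4]
opening: 0.0452
finger_force: 0.0
```

>>> servo_tool([
  [[-0.6,0,0.7,0],[-1.2,0,1.5,0],[-1.8,0.1,2.3,0],[-2.4,0.1,3.1,0],[-3,0.15,3.9,0],[-3.6,0.2,4.7,0],[-4.2,0.25,5.5,0],[-4.8,0.29,6.3,0],[-5.17,0.29,6.7,0],[-5.17,0.29,6.7,0],[-5.17,0.29,6.7,0]],
])

```text
time_s: 42.02
ee_pos: [0.5462, -0.1717, 0.1019]
tool_rot: [-1.995, -1.094, -1.29]
contact_force: [-0.2, -0.5, 0.6]
opening: 0.045
finger_force: 0.0
```

Run:
```python
from pour import *
s,_=st()
show('C',grasp([.648,-.0222],54.5),0)
look(('can_1',))
p=arm.snapshot('scene'); save(p,'tiltC'); p=arm.snapshot('top'); cv2.imwrite('pics/topC.png',cv2.resize(p['pixels'][150:340,270:540,::-1],None,fx=2.2,fy=2.2))
```

```text
tau 65.72507428546247 psi 57.34419608139423 t0 0.022212116688127344 [0.9116 0.    ]
t 42.02 p [ 0.5462 -0.1717  0.1019] q [-0.9796  0.5516  1.7992  0.991   1.5397 -0.862 ] F [-0.1508 -0.5416  0.5919] T [-0.3246  0.1862 -0.0587] op 0.045 ff 0.0
[[ 0.2202  0.8424  0.4919]
 [ 0.3472 -0.5389  0.7675]
 [ 0.9116  0.0018 -0.4111]]
C P [ 0.606 -0.079  0.051] units [-0.02  0.02  3.03] turn 0.02 q [-0.7921  0.6275  1.8252  1.1328  1.38   -0.8873] mar 0.74
scene can_1 0.98 [ 0.6507 -0.0256]
scene can_1 0.89 [ 0.7    -0.2783]
scene can_1 0.76 [0.535  0.0482]
scene can_1 0.57 [0.541  0.3172]
scene can_1 0.37 [0.6864 0.287 ]
top can_1 0.81 [0.5361 0.3077]
top can_1 0.68 [ 0.7011 -0.2734]
```

View pics/tiltC.png

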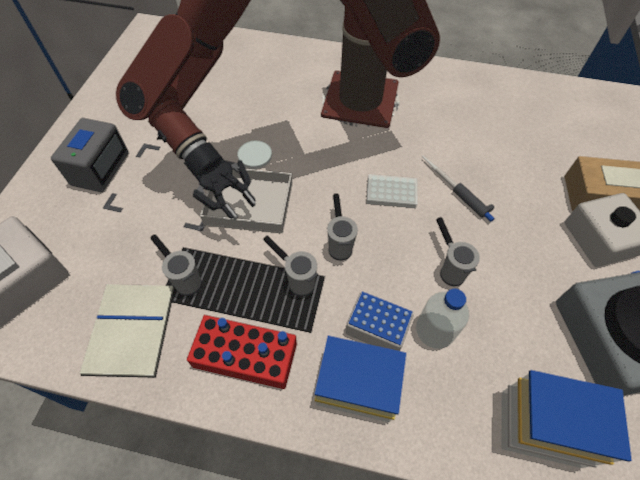

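View pics/topC.png

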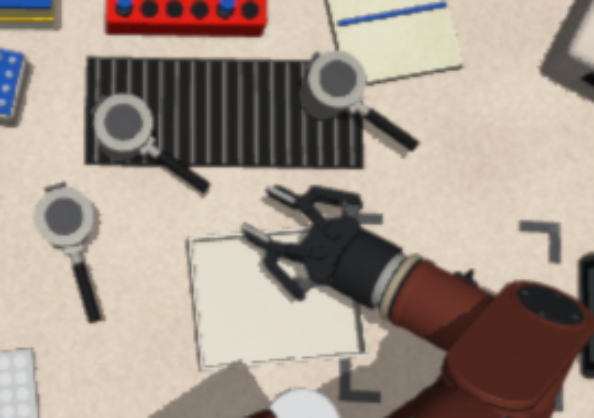

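>>> servo_tool([
  [[0,0,0.5,0],[0,0,1,0],[0,0,1.5,0],[0,0,2,0],[0,0,2.5,0],[0,0,2.9,0],[0,0,3.03,0],[0,0,3.03,0],[0,0,3.03,0]],
])

```text
time_s: 43.07
ee_pos: [0.6055, -0.0811, 0.0512]
tool_rot: [-1.998, -1.091, -1.292]
contact_force: [-0.4, -0.2, -0.6]
opening: 0.0449
finger_force: 0.0
```

>>> servo_tool([
  [[0,0,0,0],[0,0,0,0],[0,0,0,0],[0,0,0,0],[0,0,0,0],[0,0,0,0]],
], claw=0, grip_force=100)

```text
time_s: 43.57
ee_pos: [0.6058, -0.0814, 0.0512]
tool_rot: [-1.999, -1.09, -1.293]
contact_force: [-1.2, -4.0, 3.3]
opening: 0.0139
finger_force: 97.2
```

```bash
python3 -c "
from h import *
st()"
```

```text
t 43.57 p [ 0.6058 -0.0814  0.0512] q [-0.7953  0.6261  1.8266  1.1338  1.3792 -0.8893] F [-1.1698 -3.9708  3.3328] T [-0.1615 -0.0386 -0.1659] op 0.0139 ff 97.2
[[ 0.2214  0.84    0.4953]
 [ 0.3463 -0.5426  0.7653]
 [ 0.9116  0.0021 -0.4111]]
```

>>> servo_tool([
  [[0.23,0,-0.1,0],[0.46,0,-0.2,0],[0.91,0,-0.41,0],[1.37,0,-0.62,0],[1.82,0,-0.82,0],[2.28,0,-1.03,0],[2.73,0,-1.23,0],[2.73,0,-1.23,0],[2.73,0,-1.23,0],[2.73,0,-1.23,0]],
])

```text
time_s: 44.4
ee_pos: [0.6046, -0.0797, 0.1692]
tool_rot: [-1.998, -1.09, -1.289]
contact_force: [-0.2, 0.1, -3.9]
opening: 0.0137
finger_force: 97.9
```

Run:
```python
from pour import *
st(); weigh(3)
phi=150
for az in(54.5,):
    Q=R.from_rotvec(np.radians(phi)*M0[:,2]).as_matrix(); v=Q[:2,2]; v=v/np.linalg.norm(v)
    X=pour(az,phi,[.447-.035*v[0],-.209-.035*v[1],.105]); show('pour',X,phi/5); show('pre',X+[0,0,.05],0)
    tcp=grasp([0,0],az,0)
    for f in range(0,151,30):
        Q=R.from_rotvec(np.radians(f)*M0[:,2]).as_matrix(); print(f,'mouth',X-Q@(tcp-[0,0,.09]),'tilt',np.degrees(np.arccos(Q[2,2])), 'q6',ik.ik6(X,turned(M0,f/5))[5])
p=arm.snapshot('scene'); cv2.imwrite('pics/liftC.png',cv2.resize(p['pixels'][100:340,80:400,::-1],None,fx=2,fy=2))
```

```text
tau 65.652765995577 psi 57.26202498771004 t0 -0.004977871592980077 [ 0.9111 -0.    ]
t 44.4 p [ 0.6046 -0.0797  0.1692] q [-0.7939  0.3866  1.865   1.1048  1.4674 -0.7039] F [-0.2244  0.0601 -3.9424] T [-0.9486  0.6601 -0.0693] op 0.0137 ff 97.9
[[ 0.2233  0.8411  0.4927]
 [ 0.3465 -0.5409  0.7663]
 [ 0.9111 -0.0004 -0.4123]]
Fz [-3.22 -3.5  -2.92] T [1.111 1.095 1.149] mean -3.210076575997848 1.118350530759061
phi 150 tilt 123.28954634206372 v [ 0.0041 -0.8359 -0.5489] canx [ 0.5016  0.4766 -0.722 ] rimlow 0.0765791444192372 foot low 0.1309929178880275 body low 0.17174901208550036
pour P [ 0.412 -0.172  0.18 ] units [-1.63 -2.8  -4.26] turn 30.0 q [-1.2071  0.2519  2.0176  0.8351  1.7204  1.7199] mar 0.55
pre P [ 0.412 -0.172  0.23 ] units [-0.5  -2.8  -4.77] turn -0.0 q [-1.2071  0.1562  2.0096  0.8496  1.7894 -0.8194] mar 0.56
0 mouth [ 0.4536 -0.115   0.2227] tilt 0.0 q6 -0.8981018376732286
30 mouth [ 0.4793 -0.1371  0.2125] tilt 27.277645113357813 q6 -0.3745030620749299
60 mouth [ 0.4931 -0.1589  0.1884] tilt 54.198320459352956 q6 0.14909571352336926
90 mouth [ 0.4912 -0.1747  0.1568] tilt 80.21433802340529 q6 0.672694489121668
120 mouth [ 0.4743 -0.1802  0.1263] tilt 104.18512251688013 q6 1.1962932647199667
150 mouth [ 0.4468 -0.174   0.105 ] tilt 123.28954634206372 q6 1.7198920403182658
```

View pics/liftC.png

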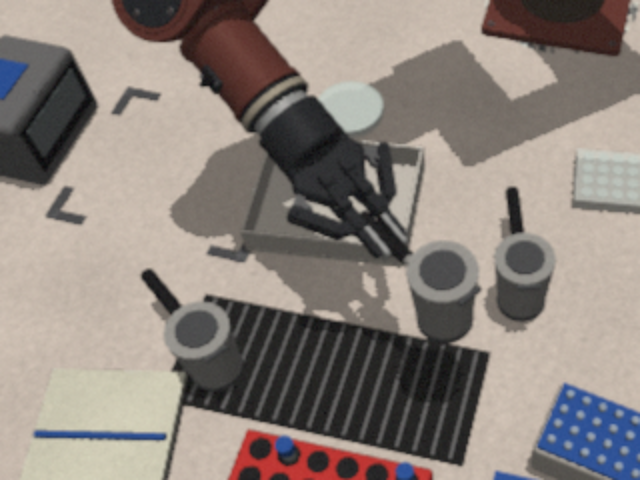

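>>> servo_tool([
  [[-0.04,-0.2,-0.35,0],[-0.1,-0.5,-0.9,0],[-0.15,-0.9,-1.5,0],[-0.2,-1.3,-2.2,0],[-0.3,-1.7,-2.9,0],[-0.4,-2.1,-3.6,0],[-0.45,-2.5,-4.2,0],[-0.5,-2.7,-4.6,0],[-0.5,-2.8,-4.77,0],[-0.5,-2.8,-4.77,0],[-0.5,-2.8,-4.77,0]],
])

```text
time_s: 45.52
ee_pos: [0.4128, -0.1728, 0.2302]
tool_rot: [-1.998, -1.089, -1.292]
contact_force: [-0.4, 0.1, -3.0]
opening: 0.0139
finger_force: 98.3
```

>>> servo_tool([
  [[0,0,0,1],[0,0,0,2.2],[0,0,0,3.5],[0,0,0,4.9],[0,0,0,6.3],[0,0,0,7.7],[0,0,0,9],[-0.1,0,0.05,10.4],[-0.25,0,0.11,11.8],[-0.4,0,0.18,13.2],[-0.55,0,0.25,14.6],[-0.7,0,0.32,16],[-0.85,0,0.38,17.4],[-1,0,0.45,18.8],[-1.1,0,0.5,20],[-1.14,0,0.515,20.6],[-1.14,0,0.515,21],[-1.14,0,0.515,21],[-1.14,0,0.515,21]],
])

```text
time_s: 47.1
ee_pos: [0.413, -0.1718, 0.1801]
tool_rot: [-1.829, 0.808, -0.2]
contact_force: [0.2, 0.3, -3.4]
opening: 0.014
finger_force: 98.6
```

Run:
```python
from pour import *
st()
p=arm.snapshot('scene'); cv2.imwrite('pics/tip1.png',cv2.resize(p['pixels'][100:340,80:400,::-1],None,fx=2,fy=2))
```

```text
tau 65.75637268373008 psi 57.29154339110488 t0 -20.986988208385736 [ 0.9118 -0.    ]
t 47.1 p [ 0.413  -0.1718  0.1801] q [-1.2042  0.2528  2.0167  0.838   1.7204  0.9347] F [ 0.1631  0.2708 -3.39  ] T [-0.8364  0.6638 -0.0274] op 0.014 ff 98.6
[[ 0.7558 -0.4312  0.4927]
 [-0.6112 -0.1946  0.7672]
 [-0.235  -0.881  -0.4106]]
```

View pics/tip1.png

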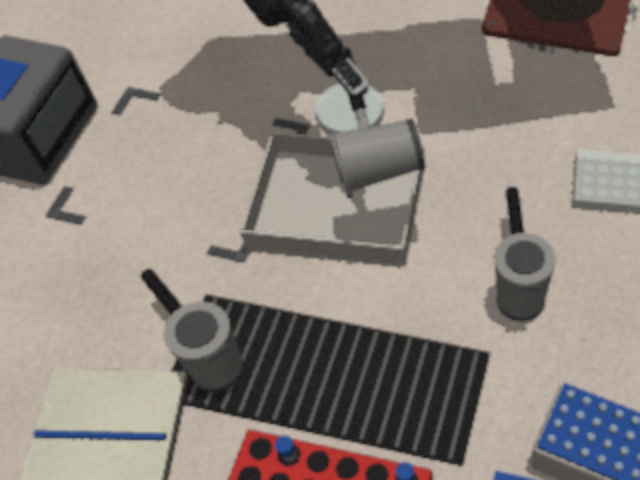

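>>> servo_tool([
  [[0,0,0,1],[0,0,0,2],[0,0,0,3],[0,0,0,4],[0,0,0,5],[0,0,0,6],[0,0,0,7],[0,0,0,8],[0,0,0,9],[0,0,0,9],[0,0,0,9],[0,0,0,9],[0,0,0,9],[0,0,0,9],[0,0,0,9],[0,0,0,9]],
])

```text
time_s: 48.48
ee_pos: [0.4125, -0.1727, 0.1805]
tool_rot: [-1.385, 1.453, 0.304]
contact_force: [0.5, -0.2, -2.4]
opening: 0.0137
finger_force: 98.7
```

Run:
```python
from pour import *
st(); weigh(3)
p=arm.snapshot('scene'); cv2.imwrite('pics/tip2.png',cv2.resize(p['pixels'][100:340,80:400,::-1],None,fx=2,fy=2))
```

```text
tau 65.71769939783216 psi 57.18747998564695 t0 -29.984294807469404 [0.9115 0.    ]
t 48.48 p [ 0.4125 -0.1727  0.1805] q [-1.2064  0.2517  2.0166  0.8374  1.7209  1.7205] F [ 0.5365 -0.1704 -2.4365] T [-0.7207  0.5166  0.035 ] op 0.0137 ff 98.7
[[ 0.2284 -0.839   0.494 ]
 [-0.5707  0.2957  0.7661]
 [-0.7888 -0.4568 -0.4112]]
Fz [-1.34 -1.83 -2.02] T [0.821 0.817 0.847] mean -1.7315257185446977 0.8281369319040839
```

View pics/tip2.png

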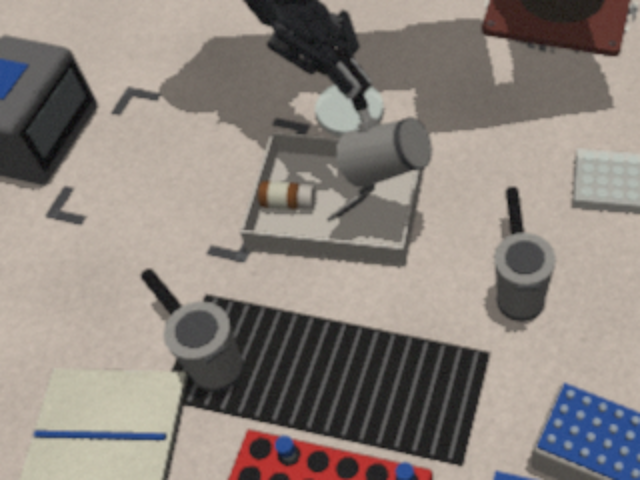

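>>> servo_tool([
  [[-0.2,-0.11,-0.1,0],[-0.5,-0.29,-0.26,-1],[-0.8,-0.46,-0.41,-2.4],[-0.986,-0.571,-0.514,-3.8],[-0.986,-0.571,-0.514,-5.2],[-0.986,-0.571,-0.514,-6.6],[-0.986,-0.571,-0.514,-8],[-0.986,-0.571,-0.514,-9.4],[-0.986,-0.571,-0.514,-10.8],[-0.986,-0.571,-0.514,-12.2],[-0.986,-0.571,-0.514,-13.6],[-0.986,-0.571,-0.514,-15],[-0.986,-0.571,-0.514,-16.4],[-0.986,-0.571,-0.514,-17.8],[-0.986,-0.571,-0.514,-19.2],[-0.986,-0.571,-0.514,-20.6],[-0.986,-0.571,-0.514,-22],[-0.986,-0.571,-0.514,-23.4],[-0.986,-0.571,-0.514,-24.8],[-0.986,-0.571,-0.514,-26.2]],
])

```text
time_s: 50.35
ee_pos: [0.4125, -0.1728, 0.2312]
tool_rot: [-2.07, -0.725, -1.118]
contact_force: [-0.3, 0.3, -1.8]
opening: 0.0138
finger_force: 98.8
```

>>> servo_tool([
  [[0,0,0,-1.4],[0,0,0,-2.6],[0,0,0,-3.4],[0,0,0,-3.8],[0,0,0,-3.8],[0,0,0,-3.8]],
])

```text
time_s: 50.85
ee_pos: [0.4125, -0.1728, 0.231]
tool_rot: [-1.998, -1.089, -1.291]
contact_force: [-0.4, -1.0, -2.5]
opening: 0.0138
finger_force: 98.7
```

>>> servo_tool([
  [[0.05,0.3,0.5,0],[0.1,0.7,1.1,0],[0.2,1.1,1.8,0],[0.3,1.5,2.5,0],[0.35,1.9,3.2,0],[0.4,2.3,3.9,0],[0.45,2.6,4.4,0],[0.5,2.8,4.77,0],[0.5,2.8,4.77,0],[0.5,2.8,4.77,0],[0.5,2.8,4.77,0]],
])

```text
time_s: 51.77
ee_pos: [0.6049, -0.0803, 0.1705]
tool_rot: [-1.998, -1.09, -1.29]
contact_force: [-0.5, -0.6, -1.8]
opening: 0.0139
finger_force: 98.4
```

Run:
```python
from pour import *
st(); show('C',np.array([.6058,-.0814,.0522]),0)
p=arm.snapshot('scene'); cv2.imwrite('pics/retC.png',cv2.resize(p['pixels'][100:340,80:400,::-1],None,fx=2,fy=2))
```

```text
tau 65.72310016474869 psi 57.22611572274001 t0 -0.0006670647841826043 [0.9116 0.    ]
t 51.77 p [ 0.6049 -0.0803  0.1705] q [-0.7947  0.3859  1.8638  1.1055  1.4692 -0.7028] F [-0.5281 -0.5957 -1.8219] T [-0.7282  0.5026  0.0124] op 0.0139 ff 98.4
[[ 0.2226  0.8408  0.4935]
 [ 0.3457 -0.5413  0.7665]
 [ 0.9116 -0.0001 -0.4111]]
C P [ 0.606 -0.081  0.052] units [-2.7   0.03  1.21] turn -0.0 q [-0.7957  0.6258  1.8249  1.1314  1.3817 -0.8859] mar 0.75
```

View pics/retC.png

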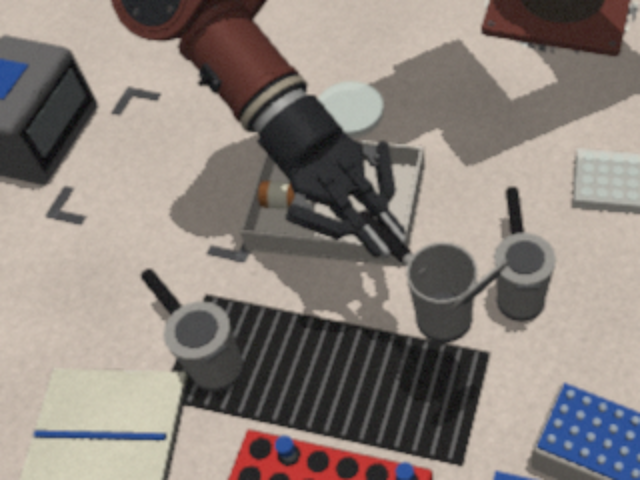

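>>> servo_tool([
  [[-0.5,0.01,0.22,0],[-1,0.02,0.45,0],[-1.5,0.03,0.67,0],[-2,0.03,0.9,0],[-2.4,0.03,1.08,0],[-2.6,0.03,1.17,0],[-2.7,0.03,1.21,0],[-2.71,0.03,1.22,0],[-2.71,0.03,1.22,0],[-2.71,0.03,1.22,0]],
])

```text
time_s: 52.65
ee_pos: [0.607, -0.0818, 0.0526]
tool_rot: [-1.999, -1.092, -1.293]
contact_force: [0.0, -0.7, -1.7]
opening: 0.0139
finger_force: 99.1
```

>>> servo_tool([
  [[0,0,0,0],[0,0,0,0],[0,0,0,0],[0,0,0,0],[0,0,-0.4,0],[0,0,-1,0],[0,0,-1.8,0],[0,0,-2.6,0],[0,0,-3.4,0],[0,0,-4,0],[0,0,-4,0],[0,0,-4,0]],
], claw=45)

```text
time_s: 53.65
ee_pos: [0.5275, -0.2053, 0.118]
tool_rot: [-2.0, -1.09, -1.293]
contact_force: [1.0, 1.0, 0.6]
opening: 0.0453
finger_force: 0.0
```

Run:
```python
from pour import *
st(); look(('can_1','tray'))
A=grasp([.7015,-.2745],54.5)
show('mid',np.array([.50,-.36,.26]),0); show('Aback',A-.12*M0[:,2],0); show('A',A,0)
path([.50,-.36,.26],A-.12*M0[:,2],A)
p=arm.snapshot('top'); cv2.imwrite('pics/topA.png',cv2.resize(p['pixels'][150:340,270:540,::-1],None,fx=2.2,fy=2.2))
```

```text
tau 65.67169932333884 psi 57.01099821754507 t0 0.0349471423655444 [ 0.9112 -0.    ]
t 53.65 p [ 0.5275 -0.2053  0.118 ] q [-1.0395  0.5405  1.7716  0.9531  1.5932 -0.8532] F [0.9987 0.9519 0.5979] T [-0.4128  0.2202  0.0305] op 0.0453 ff 0.0
[[ 0.2217  0.8395  0.4961]
 [ 0.3472 -0.5434  0.7643]
 [ 0.9112  0.0028 -0.412 ]]
scene can_1 0.94 [0.5364 0.319 ]
scene can_1 0.91 [0.5318 0.0484]
scene can_1 0.74 [ 0.646  -0.0246]
scene tray 0.72 [ 0.4479 -0.2114]
top can_1 0.87 [ 0.7059 -0.2759]
top can_1 0.85 [0.5375 0.3127]
top can_1 0.71 [ 0.6477 -0.0212]
top can_1 0.71 [0.5405 0.0511]
top tray 0.7 [ 0.4413 -0.2045]
mid P [ 0.5  -0.36  0.26] units [ 1.74  1.53 -4.76] turn 0.03 q [-1.186   0.5468  1.432   0.906   1.8921 -0.6553] mar 0.76
Aback P [ 0.6   -0.423  0.101] units [-1.88  4.49 -3.08] turn 0.03 q [-1.0992  0.9816  1.0747  0.9395  1.783  -0.6704] mar 0.87
A P [ 0.66  -0.332  0.051] units [-1.88  4.49 -0.08] turn 0.03 q [-0.974   0.9771  1.1946  0.9997  1.6294 -0.7051] mar 1.02
[ 0.53 -0.21  0.12] [-1.0401  0.5412  1.7712  0.9526  1.5934 -0.8507] mar 0.8 wrist [ 0.36 -0.46  0.26]
[ 0.5  -0.36  0.26] [-1.186   0.5468  1.432   0.906   1.8921 -0.6553] mar 0.76 wrist [ 0.33 -0.62  0.4 ]
[ 0.5  -0.36  0.26] [-1.186   0.5468  1.432   0.906   1.8921 -0.6553] mar 0.76 wrist [ 0.33 -0.62  0.4 ]
[ 0.6  -0.42  0.1 ] [-1.0992  0.9816  1.0747  0.9395  1.783  -0.6704] mar 0.87 wrist [ 0.43 -0.68  0.24]
[ 0.6  -0.42  0.1 ] [-1.0992  0.9816  1.0747  0.9395  1.783  -0.6704] mar 0.87 wrist [ 0.43 -0.68  0.24]
[ 0.66 -0.33  0.05] [-0.974   0.9771  1.1946  0.9997  1.6294 -0.7051] mar 1.02 wrist [ 0.49 -0.59  0.19]
```

View pics/topA.png

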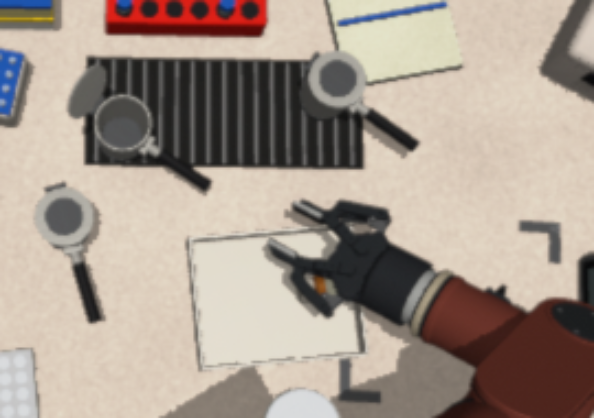

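>>> servo_tool([
  [[0.4,0.35,-1,0],[0.8,0.7,-2,0],[1.2,1,-3,0],[1.6,1.4,-4,0],[1.74,1.53,-4.7,0],[1.2,2,-4.5,0],[0.5,2.5,-4.2,0],[-0.2,3.1,-3.9,0],[-0.9,3.7,-3.5,0],[-1.6,4.2,-3.2,0],[-1.88,4.49,-3.08,0],[-1.88,4.49,-3.08,0],[-1.88,4.49,-3.08,0],[-1.88,4.49,-3.08,0]],
])

```text
time_s: 55.17
ee_pos: [0.6008, -0.4211, 0.1005]
tool_rot: [-1.997, -1.091, -1.291]
contact_force: [-0.1, -0.4, 0.3]
opening: 0.0448
finger_force: 0.0
```

Run:
```python
from pour import *
st(); ps=look(('can_1','tray'))
show('A',grasp([.7025,-.2750],54.5),0)
print('vial',onz(ps['scene'],(223.5,197.5),.02,False))
save(ps['scene'],'x')
```

```text
tau 65.73190869576084 psi 57.21424687217476 t0 0.019605831588232127 [ 0.9116 -0.    ]
t 55.17 p [ 0.6008 -0.4211  0.1005] q [-1.0964  0.9801  1.0776  0.9397  1.7833 -0.6735] F [-0.1113 -0.3989  0.3345] T [-0.2966  0.2242  0.0533] op 0.0448 ff 0.0
[[ 0.2211  0.8411  0.4936]
 [ 0.3465 -0.5409  0.7664]
 [ 0.9116  0.0016 -0.411 ]]
scene can_1 0.9 [0.5351 0.0539]
scene can_1 0.69 [ 0.6965 -0.2758]
scene can_1 0.58 [0.5359 0.3114]
scene tray 0.56 [ 0.4487 -0.2125]
top can_1 0.78 [ 0.7062 -0.2783]
top can_1 0.69 [0.5401 0.3123]
top can_1 0.6 [ 0.6436 -0.0315]
top can_1 0.6 [0.541  0.0448]
top tray 0.71 [ 0.451  -0.2041]
A P [ 0.661 -0.332  0.051] units [-0.02  0.06  2.95] turn 0.02 q [-0.973   0.9816  1.1872  0.9992  1.6333 -0.7037] mar 1.02
vial [ 0.462  -0.2713  0.02  ]
```

>>> servo_tool([
  [[0,0.06,0.5,0],[0,0.06,1,0],[0,0.06,1.5,0],[0,0.06,2,0],[0,0.06,2.5,0],[-0.02,0.06,2.85,0],[-0.02,0.06,2.95,0],[-0.02,0.06,2.95,0],[-0.02,0.06,2.95,0]],
])

```text
time_s: 56.22
ee_pos: [0.6609, -0.3331, 0.0508]
tool_rot: [-1.998, -1.091, -1.291]
contact_force: [-0.1, 0.4, 0.5]
opening: 0.0448
finger_force: 0.0
```

>>> servo_tool([
  [[0,0,0,0],[0,0,0,0],[0,0,0,0],[0,0,0,0],[0,0,0,0],[0,0,0,0]],
], claw=0)

```text
time_s: 56.72
ee_pos: [0.661, -0.3337, 0.0511]
tool_rot: [-1.999, -1.09, -1.293]
contact_force: [-1.3, -3.4, 3.7]
opening: 0.0136
finger_force: 97.0
```

```bash
python3 -c "
from h import *
st()"
```

```text
t 56.72 p [ 0.661  -0.3337  0.0511] q [-0.9737  0.9822  1.1855  0.9998  1.6325 -0.7045] F [-1.2856 -3.4284  3.67  ] T [-0.2172  0.0823 -0.1914] op 0.0136 ff 97.0
[[ 0.2215  0.84    0.4953]
 [ 0.3468 -0.5426  0.7651]
 [ 0.9114  0.0023 -0.4115]]
```

>>> servo_tool([
  [[0.23,0,-0.1,0],[0.46,0,-0.2,0],[0.91,0,-0.41,0],[1.37,0,-0.62,0],[1.82,0,-0.82,0],[2.28,0,-1.03,0],[2.73,0,-1.23,0],[2.73,0,-1.23,0],[2.73,0,-1.23,0],[2.73,0,-1.23,0]],
])

```text
time_s: 57.55
ee_pos: [0.6604, -0.3317, 0.1686]
tool_rot: [-1.998, -1.089, -1.289]
contact_force: [-0.4, 0.6, -4.0]
opening: 0.0136
finger_force: 97.4
```

Run:
```python
from pour import *
st(); weigh(3)
phi=150
X=pour(54.5,phi,[.422,-.174,.105]); show('pour',X,phi/5); show('pre',X+[0,0,.05],0)
path(X+[0,0,.05])
p=arm.snapshot('scene'); cv2.imwrite('pics/liftA.png',cv2.resize(p['pixels'][100:340,80:400,::-1],None,fx=2,fy=2))
```

```text
tau 65.67376709140605 psi 57.27303991835149 t0 -0.013768886210711406 [0.9112 0.    ]
t 57.55 p [ 0.6604 -0.3317  0.1686] q [-0.9722  0.8068  1.2233  1.01    1.7075 -0.585 ] F [-0.4153  0.6337 -3.9668] T [-1.068   0.6691 -0.0029] op 0.0136 ff 97.4
[[ 0.2237  0.841   0.4926]
 [ 0.3459 -0.5411  0.7666]
 [ 0.9112 -0.0011 -0.4119]]
Fz [-3.41 -4.45 -3.75] T [1.21  1.262 1.211] mean -3.868481882129712 1.2279641830520163
phi 150 tilt 123.32475948749057 v [ 0.0046 -0.8356 -0.5494] canx [ 0.5014  0.4773 -0.7216] rimlow 0.07659061892585389 foot low 0.1310485944341303 body low 0.17169547280962164
pour P [ 0.387 -0.172  0.18 ] units [ 0.11 -7.91 -0.43] turn 29.99 q [-1.2557  0.2282  2.0476  0.799   1.7435  1.6894] mar 0.52
pre P [ 0.387 -0.172  0.23 ] units [ 1.25 -7.91 -0.94] turn -0.01 q [-1.2557  0.1302  2.0395  0.8153  1.8169 -0.8502] mar 0.53
[ 0.66 -0.33  0.17] [-0.9727  0.8074  1.2228  1.0097  1.7077 -0.5866] mar 0.94 wrist [ 0.5  -0.59  0.31]
[ 0.39 -0.17  0.23] [-1.2557  0.1302  2.0395  0.8153  1.8169 -0.8502] mar 0.53 wrist [ 0.22 -0.43  0.37]
```

View pics/liftA.png

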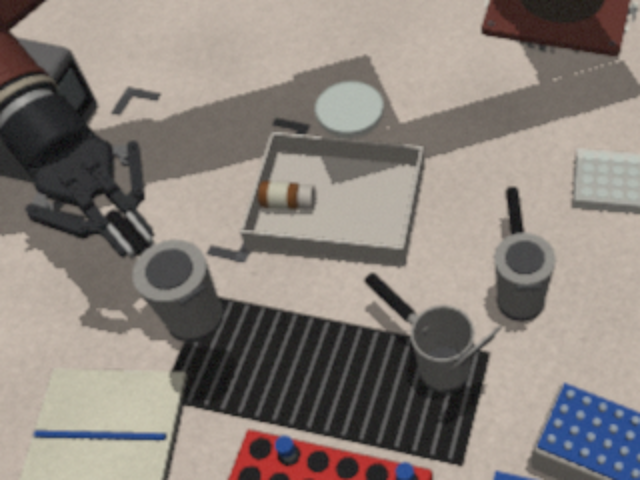

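>>> servo_tool([
  [[0.1,-0.4,-0.1,0],[0.2,-1.1,-0.2,0],[0.3,-1.8,-0.3,0],[0.4,-2.6,-0.4,0],[0.5,-3.4,-0.5,0],[0.7,-4.2,-0.6,0],[0.8,-5,-0.7,0],[0.9,-5.8,-0.8,0],[1,-6.6,-0.9,0],[1.2,-7.3,-0.9,0],[1.25,-7.7,-0.94,0],[1.25,-7.91,-0.94,0],[1.25,-7.91,-0.94,0],[1.25,-7.91,-0.94,0]],
])

```text
time_s: 58.92
ee_pos: [0.3879, -0.1733, 0.2308]
tool_rot: [-2.0, -1.09, -1.292]
contact_force: [1.4, 0.0, -3.4]
opening: 0.0137
finger_force: 97.9
```

>>> servo_tool([
  [[0,0,0,1],[0,0,0,2.2],[0,0,0,3.5],[0,0,0,4.9],[0,0,0,6.3],[0,0,0,7.7],[0,0,0,9],[-0.1,0,0.05,10.4],[-0.25,0,0.11,11.8],[-0.4,0,0.18,13.2],[-0.55,0,0.25,14.6],[-0.7,0,0.32,16],[-0.85,0,0.38,17.4],[-1,0,0.45,18.8],[-1.1,0,0.5,20],[-1.14,0,0.515,20.6],[-1.14,0,0.515,21],[-1.14,0,0.515,21],[-1.14,0,0.515,21]],
])

```text
time_s: 60.5
ee_pos: [0.3881, -0.1731, 0.1805]
tool_rot: [-1.83, 0.808, -0.201]
contact_force: [-0.3, -0.7, -3.2]
opening: 0.014
finger_force: 98.3
```

Run:
```python
from pour import *
st(); look(('tray',)); weigh(2)
```

```text
tau 65.71759923614685 psi 57.19707487886227 t0 -20.975856334531304 [0.9115 0.    ]
t 60.5 p [ 0.3881 -0.1731  0.1805] q [-1.2542  0.2285  2.0455  0.8017  1.7438  0.9047] F [-0.328  -0.6903 -3.2231] T [-0.986   0.6932 -0.0315] op 0.014 ff 98.3
[[ 0.7551 -0.4312  0.4938]
 [-0.6123 -0.195   0.7662]
 [-0.2341 -0.881  -0.4112]]
scene tray 0.65 [ 0.4411 -0.2139]
top tray 0.81 [ 0.4475 -0.2013]
Fz [-3.68 -3.6 ] T [1.167 1.171] mean -3.6381830732872995 1.1688909607940363
```

>>> servo_tool([
  [[0,0,0,1],[0,0,0,2],[0,0,0,3],[0,0,0,4],[0,0,0,5],[0,0,0,6],[0,0,0,7],[0,0,0,8],[0,0,0,9],[0,0,0,9],[0,0,0,9],[0,0,0,9],[0,0,0,9],[0,0,0,9],[0,0,0,9],[0,0,0,9]],
])

```text
time_s: 62.13
ee_pos: [0.3875, -0.1726, 0.1808]
tool_rot: [-1.385, 1.453, 0.304]
contact_force: [-0.6, 0.3, -2.0]
opening: 0.0139
finger_force: 98.5
```

```bash
cat >> h.py <<'E'
def amber(p,z=.02):
    hsv=cv2.cvtColor(p['pixels'],cv2.COLOR_RGB2HSV); m=((hsv[...,0]<22)&(hsv[...,1]>130)&(hsv[...,2]>70)).astype(np.uint8)*255
    n,l,s,c=cv2.connectedComponentsWithStats(m)
    for i in range(1,n):
        w=onz(p,c[i],z,False)
        if s[i,4]>8 and .3<w[0]<.85 and -.7<w[1]<.1: print('amber',c[i],s[i,4],np.round(w[:2],3))
E
python3 - <<'E'
from pour import *
st(); weigh(4)
for v in('scene','top'): print(v); amber(arm.snapshot(v))
E
```

```text
tau 65.71807409576725 psi 57.190870023280304 t0 -29.984491056505895 [0.9115 0.    ]
t 62.13 p [ 0.3875 -0.1726  0.1808] q [-1.2552  0.2263  2.0476  0.8011  1.7444  1.6906] F [-0.6042  0.2686 -2.017 ] T [-0.7579  0.4371 -0.0009] op 0.0139 ff 98.5
[[ 0.2284 -0.839   0.4939]
 [-0.5706  0.2957  0.7661]
 [-0.7888 -0.4568 -0.4112]]
Fz [-2.36 -1.94 -1.66 -1.26] T [0.847 0.878 0.854 0.894] mean -1.8028549333860726 0.8683629569276867
scene
amber [216.7188 177.7812] 32 [ 0.405 -0.31 ]
amber [230.6944 179.6944] 36 [ 0.403 -0.272]
amber [211.0303 196.1818] 33 [ 0.465 -0.303]
amber [225.5 197.5] 38 [ 0.461 -0.266]
amber [242.802  352.9173] 3435 [ 0.832 -0.101]
top
amber [354.1746 146.902 ] 1999 [ 0.83  -0.102]
amber [428.8378 278.0541] 37 [ 0.468 -0.302]
amber [415.2143 279.9286] 42 [ 0.463 -0.265]
amber [431.25   298.4167] 24 [ 0.414 -0.307]
amber [417.1818 298.6364] 22 [ 0.413 -0.269]
```

>>> servo_tool([
  [[-0.2,-0.11,-0.1,0],[-0.5,-0.29,-0.26,-1],[-0.8,-0.46,-0.41,-2.4],[-0.986,-0.571,-0.514,-3.8],[-0.986,-0.571,-0.514,-5.2],[-0.986,-0.571,-0.514,-6.6],[-0.986,-0.571,-0.514,-8],[-0.986,-0.571,-0.514,-9.4],[-0.986,-0.571,-0.514,-10.8],[-0.986,-0.571,-0.514,-12.2],[-0.986,-0.571,-0.514,-13.6],[-0.986,-0.571,-0.514,-15],[-0.986,-0.571,-0.514,-16.4],[-0.986,-0.571,-0.514,-17.8],[-0.986,-0.571,-0.514,-19.2],[-0.986,-0.571,-0.514,-20.6],[-0.986,-0.571,-0.514,-22],[-0.986,-0.571,-0.514,-23.4],[-0.986,-0.571,-0.514,-24.8],[-0.986,-0.571,-0.514,-26.2]],
])

```text
time_s: 64.1
ee_pos: [0.3875, -0.1725, 0.2315]
tool_rot: [-2.07, -0.725, -1.118]
contact_force: [-0.5, 0.1, -2.7]
opening: 0.0138
finger_force: 98.6
```

>>> servo_tool([
  [[0,0,0,-1.4],[0,0,0,-2.6],[0,0,0,-3.4],[0,0,0,-3.8],[0,0,0,-3.8],[0,0,0,-3.8]],
])

```text
time_s: 64.6
ee_pos: [0.3875, -0.1726, 0.2313]
tool_rot: [-1.998, -1.089, -1.29]
contact_force: [0.4, 0.1, -2.3]
opening: 0.0137
finger_force: 98.5
```

>>> servo_tool([
  [[-0.1,0.5,0.1,0],[-0.2,1.2,0.15,0],[-0.3,2,0.2,0],[-0.4,2.8,0.3,0],[-0.5,3.6,0.4,0],[-0.7,4.4,0.5,0],[-0.8,5.2,0.6,0],[-0.9,6,0.7,0],[-1,6.8,0.8,0],[-1.1,7.3,0.9,0],[-1.1,7.6,1.2,0],[-1.1,7.6,1.3,0],[-1.1,7.6,1.3,0],[-1.1,7.6,1.3,0]],
])

```text
time_s: 65.77
ee_pos: [0.6582, -0.3117, 0.1691]
tool_rot: [-1.997, -1.089, -1.289]
contact_force: [-0.2, -0.3, -2.3]
opening: 0.0136
finger_force: 98.6
```

Run:
```python
from pour import *
st(); show('A',np.array([.658,-.313,.0525]),0)
```

```text
tau 65.7495856215934 psi 57.30138598220994 t0 -0.01755986135666379 [0.9118 0.    ]
t 65.77 p [ 0.6582 -0.3117  0.1691] q [-0.9598  0.7718  1.2798  1.0149  1.6878 -0.5973] F [-0.1615 -0.323  -2.3192] T [-0.7708  0.4796  0.016 ] op 0.0136 ff 98.6
[[ 0.2232  0.8412  0.4926]
 [ 0.3448 -0.5407  0.7673]
 [ 0.9118 -0.0014 -0.4107]]
A P [ 0.658 -0.313  0.052] units [-2.67  0.02  1.17] turn -0.02 q [-0.9615  0.9491  1.2431  1.0043  1.6141 -0.719 ] mar 1.04
```

>>> servo_tool([
  [[-0.5,0.01,0.22,0],[-1,0.02,0.45,0],[-1.5,0.02,0.67,0],[-2,0.02,0.9,0],[-2.4,0.02,1.06,0],[-2.6,0.02,1.14,0],[-2.67,0.02,1.17,0],[-2.69,0.02,1.18,0],[-2.69,0.02,1.18,0],[-2.69,0.02,1.18,0]],
])

```text
time_s: 66.6
ee_pos: [0.6595, -0.3149, 0.0538]
tool_rot: [-1.999, -1.092, -1.293]
contact_force: [0.2, 0.8, -1.7]
opening: 0.014
finger_force: 98.6
```

>>> servo_tool([
  [[0,0,0,0],[0,0,0,0],[0,0,0,0],[0,0,0,0],[0,0,-0.4,0],[0,0,-1,0],[0,0,-1.8,0],[0,0,-2.6,0],[0,0,-3.4,0],[0,0,-4.3,0],[0,0,-5,0],[0,0,-5,0]],
], claw=45)

```text
time_s: 67.6
ee_pos: [0.557, -0.4746, 0.1384]
tool_rot: [-2.006, -1.092, -1.295]
contact_force: [0.5, -1.2, 0.1]
opening: 0.0451
finger_force: 0.0
```

Run:
```python
from pour import *
st(); look(('can_1',))
path([.30,-.40,.45],[-.05,-.50,.5],n=8)
show('m1',[.30,-.40,.45],0)
from scipy.optimize import least_squares
# one-row best-effort model: which push turns the tool most
lo,hi=ik.LIM.T
def step(q,d,w):
    p,M=ik.fk(q); g=p+d
    f=lambda x:np.r_[ik.fk(x)[0]-g, w*R.from_matrix(ik.fk(x)[1]@M.T).as_rotvec()]
    return least_squares(f,np.clip(q,lo+1e-4,hi-1e-4),bounds=(lo,hi)).x
q=np.array([.9326,.9655,.0907,.0355,1.8839,1.5659]); M=ik.fk(q)[1]
for w in(.2,.3,.4,.6,1):
    x=step(q,M[:,0]*.0417,w); M2=ik.fk(x)[1]; print('w',w,np.degrees(np.arccos(-M2[2,2])-np.arccos(-M[2,2])))
```

```text
tau 65.4819560588605 psi 56.685113005759874 t0 0.08638800591303335 [0.9098 0.    ]
t 67.6 p [ 0.557  -0.4746  0.1384] q [-1.1744  0.9746  1.0039  0.9133  1.8778 -0.6532] F [ 0.51  -1.18   0.099] T [-0.3492  0.1832 -0.084 ] op 0.0451 ff 0.0
[[ 0.2216  0.8374  0.4997]
 [ 0.3509 -0.5466  0.7603]
 [ 0.9098  0.0069 -0.415 ]]
scene can_1 0.97 [0.5318 0.3165]
scene can_1 0.96 [0.5407 0.041 ]
scene can_1 0.94 [ 0.7195 -0.2637]
scene can_1 0.8 [ 0.6545 -0.0192]
scene can_1 0.34 [ 0.4487 -0.2112]
top can_1 0.93 [0.5383 0.3092]
top can_1 0.72 [0.539  0.0482]
top can_1 0.58 [ 0.7275 -0.2647]
top can_1 0.57 [ 0.6469 -0.0257]
[ 0.56 -0.47  0.14] [-1.1748  0.9755  1.0029  0.9131  1.8782 -0.6458] mar 0.77 wrist [ 0.39 -0.73  0.28]
[ 0.3  -0.4   0.45] [-1.4884  0.3083  1.3777  0.8479  2.2972 -0.6116] mar 0.35 wrist [ 0.13 -0.65  0.59]
[ 0.3  -0.4   0.45] [-1.4884  0.3083  1.3777  0.8479  2.2972 -0.6116] mar 0.35 wrist [ 0.13 -0.65  0.59]
[ 0.25 -0.41  0.46] [-1.5643  0.3193  1.3508  0.8021  2.3634 -0.6662] mar 0.29 wrist [ 0.08 -0.67  0.6 ]
[ 0.2  -0.43  0.46] [-1.6379  0.3403  1.3115  0.753   2.4279 -0.7241] mar 0.22 wrist [ 0.03 -0.68  0.6 ]
[ 0.15 -0.44  0.47] [-1.7083  0.371   1.2594  0.7008  2.4905 -0.7849] mar 0.16 wrist [-0.02 -0.7   0.61]
[ 0.1  -0.46  0.48] [-1.7751  0.4115  1.1942  0.6463  2.5515 -0.848 ] mar 0.1 wrist [-0.07 -0.71  0.62]
[ 0.05 -0.47  0.49] [-1.8379  0.4619  1.1147  0.5902  2.6117 -0.9126] mar 0.04 wrist [-0.12 -0.73  0.62]
[ 0.   -0.49  0.49] [-1.8967  0.5227  1.0192  0.5335  2.6723 -0.978 ] mar -0.02 wrist [-0.17 -0.74  0.63]
[-0.05 -0.5   0.5 ] [-1.9514  0.5955  0.9046  0.4774  2.7354 -1.0429] mar -0.09 wrist [-0.22 -0.75  0.64]
m1 P [ 0.3  -0.4   0.45] units [ 6.32 -6.35 -5.02] turn 0.09 q [-1.4884  0.3083  1.3777  0.8479  2.2972 -0.6116] mar 0.35
w 0.2 5.100866611861386
w 0.3 3.7988604406318953
w 0.4 2.793309813250605
w 0.6 1.5865695513443467
w 1 0.6646481823016843
```

```bash
cat > sim.py <<'E'
from pour import *
from scipy.optimize import least_squares
lo,hi=ik.LIM.T
def step(q,d,w=.6):
    p,M=ik.fk(q); g=p+d
    f=lambda x:np.r_[ik.fk(x)[0]-g, w*R.from_matrix(ik.fk(x)[1]@M.T).as_rotvec()]
    return least_squares(f,np.clip(q,lo+1e-4,hi-1e-4),bounds=(lo,hi),xtol=1e-6,ftol=1e-6).x
if __name__=='__main__':
    res=[]
    for P in([.05,-.47,.49],[.3,-.4,.45],[.2,-.6,.5],[.0,-.45,.35]):
        q0=ik.ik6(P,M0)
        for D in([0,-1,0],[0,-.7,.7],[0,0,1],[-.5,-.8,0],[-.35,-.6,.7],[-.5,-.5,.7],[.5,-.5,.7]):
            q=q0.copy(); d=np.array(D)/np.linalg.norm(D)*.0417
            for i in range(25): q=step(q,d)
            p,M=ik.fk(q); res.append((np.degrees(np.arccos(-M[2,2])),P,D,p,M[:,2],M[:,1]))
    for r in sorted(res,key=lambda r:r[0])[:10]: print(*r)
E
python3 sim.py
```

```text
tau 65.75602805423405 psi 57.232135163249964 t0 -0.0058565165893686546 [0.9118 0.    ]
39.4836047243542 [0.0, -0.45, 0.35] [-0.5, -0.5, 0.7] [-0.213  -0.6088  0.5802] [ 0.5873  0.2438 -0.7718] [ 0.6285 -0.7382  0.2451]
43.47435701905363 [0.0, -0.45, 0.35] [-0.5, -0.8, 0] [-0.2567 -0.7043  0.1944] [ 0.5417  0.4242 -0.7257] [ 0.716  -0.6851  0.134 ]
47.32589824891199 [0.05, -0.47, 0.49] [-0.5, -0.8, 0] [-0.204  -0.7315  0.2542] [ 0.649   0.3455 -0.6778] [ 0.6191 -0.7577  0.2065]
52.72913042448824 [0.0, -0.45, 0.35] [-0.35, -0.6, 0.7] [-0.079  -0.6249  0.6505] [ 0.7386  0.2963 -0.6056] [ 0.5427 -0.7942  0.2734]
54.01925305597522 [0.0, -0.45, 0.35] [0, -1, 0] [ 0.1159 -0.8174  0.2315] [ 0.712   0.3845 -0.5875] [ 0.5919 -0.7788  0.2077]
58.44843338744877 [0.05, -0.47, 0.49] [0, -1, 0] [ 0.1604 -0.8281  0.2975] [ 0.7811  0.3406 -0.5233] [ 0.5174 -0.8222  0.2372]
58.5523600881206 [0.2, -0.6, 0.5] [-0.5, -0.8, 0] [-0.1315 -0.7337  0.3027] [ 0.7577  0.3921 -0.5217] [ 0.5553 -0.8073  0.1999]
58.68607849216654 [0.3, -0.4, 0.45] [-0.5, -0.8, 0] [-0.0978 -0.7218  0.307 ] [ 0.6993  0.4908 -0.5197] [ 0.6406 -0.7529  0.151 ]
60.04300041916012 [0.05, -0.47, 0.49] [-0.5, -0.5, 0.7] [-0.1181 -0.5633  0.7296] [ 0.8239  0.268  -0.4993] [ 0.4551 -0.8379  0.3014]
62.602576570054076 [0.2, -0.6, 0.5] [0, -1, 0] [ 0.2189 -0.836   0.3085] [ 0.823   0.3331 -0.4602] [ 0.4745 -0.8484  0.2345]
```

```bash
cat > greedy.py <<'E'
from sim import *
import itertools
dirs=[np.array(d)/np.linalg.norm(d)*.0417 for d in itertools.product((-1,0,1),repeat=3) if any(d)]
cand=[]
for x,y,z in itertools.product((-.3,-.1,.1,.3,.5,.7),(-.7,-.4,-.1,.2,.5),(.3,.5,.7,.9)):
    if np.hypot(x,y)<.3: continue
    q=ik.ik6([x,y,z],M0)
    if q is None or ik.margin(q)<0.005 or ik.margin(q)>.15: continue
    b=None
    for d in dirs:
        k=q
        for _ in range(4): k=step(k,d)
        p,M=ik.fk(k); g=np.degrees(np.arccos(-M[2,2]))
        if b is None or g<b[0]: b=(g,[x,y,z],d/.0417,p,M[:,2],q)
    cand.append(b)
for b in sorted(cand,key=lambda b:b[0])[:8]: print(*b)
E
timeout 400 python3 greedy.py
```

```text
tau 65.75602805423405 psi 57.232135163249964 t0 -0.0058565165893686546 [0.9118 0.    ]
60.999331538384425 [0.3, 0.5, 0.3] [-0.5774 -0.5774 -0.5774] [0.2406 0.4876 0.2502] [ 0.4826  0.7294 -0.4848] [ 0.7787 -0.6307  2.4912  0.9603  0.2455  0.5333]
61.892221895551344 [-0.1, 0.5, 0.7] [-0.7071  0.     -0.7071] [-0.1709  0.514   0.6293] [ 0.4463  0.7608 -0.4711] [ 2.178  -0.4443  1.6358 -1.0263  1.3986  2.6289]
62.02447061875218 [-0.3, 0.5, 0.9] [-0.7071 -0.7071  0.    ] [-0.3961  0.4093  0.8717] [ 0.4269  0.7731 -0.4691] [ 2.5086  0.1754  0.6782 -1.2074  1.8008  2.4537]
62.29422800032468 [0.1, -0.4, 0.5] [-0.7071  0.      0.7071] [ 0.0249 -0.3943  0.542 ] [ 0.5224  0.7148 -0.4649] [-1.789   0.2687  1.3363  0.623   2.5696 -0.8769]
63.146167673995414 [0.1, 0.5, 0.5] [-0.5774  0.5774 -0.5774] [0.0324 0.5861 0.4258] [ 0.4492  0.7708 -0.4517] [ 1.5144 -0.8459  2.2251 -0.6816  0.7945  2.3163]
65.38894453591226 [0.3, -0.4, 0.7] [-1.  0.  0.] [ 0.1772 -0.3992  0.679 ] [ 0.5366  0.7339 -0.4165] [-1.4855  0.3273  0.8983  1.321   2.5292  0.0045]
65.75602805981154 [-0.3, -0.1, 0.9] [0.7071 0.7071 0.    ] [-0.1821  0.0179  0.9   ] [ 0.4935  0.7667 -0.4106] [-2.6223  0.3727  0.4309  4.1488  2.6206  2.3015]
```

```bash
cat > seq.py <<'E'
from sim import *
import itertools
dirs=[np.array(d)/np.linalg.norm(d)*.0417 for d in itertools.product((-1,-.5,0,.5,1),(-1,-.5,0),(-.7,0,.7,1.2)) if any(d)]
def run(q,n,obj):
    for b in range(n):
        best=None
        for d in dirs:
            k=q
            for _ in range(5): k=step(k,d)
            p,M=ik.fk(k)
            if p[2]<.25 or p[0]<-.5: continue
            g=obj(M)
            if best is None or g<best[0]: best=(g,k,d)
        q=best[1]; p,M=ik.fk(q); print(b,'tilt',np.degrees(np.arccos(-M[2,2])),'dir',best[2]/.0417,'p',p,'z',M[:,2],'q',q)
import sys
P=eval(sys.argv[1]); run(ik.ik6(P,M0),8,lambda M:np.arccos(-M[2,2]))
E
timeout 280 python3 seq.py '[.0,-.45,.35]' & timeout 280 python3 seq.py '[-.15,-.45,.4]' > o2 ; wait; cat o2
```

```text
tau 65.75602805423405 psi 57.232135163249964 t0 -0.0058565165893686546 [0.9118 0.    ]
0 tilt 62.49410147497476 dir [-0.5025 -0.5025  0.7035] p [-0.0789 -0.5223  0.4446] z [ 0.508   0.7271 -0.4618] q [-1.9828  0.6592  0.8851  0.3784  2.65   -1.158 ]
1 tilt 55.180207724900995 dir [-0.6097 -0.3049  0.7317] p [-0.1482 -0.5167  0.479 ] z [ 0.5238  0.6321 -0.571 ] q [-2.0876  0.6321  0.7955  0.3078  2.65   -1.2558]
2 tilt 47.73440079131915 dir [-0.6097 -0.3049  0.7317] p [-0.2168 -0.5117  0.51  ] z [ 0.515   0.5315 -0.6726] q [-2.1839  0.6387  0.6672  0.2469  2.65   -1.3537]
3 tilt 40.29738798941984 dir [-0.6097 -0.3049  0.7317] p [-0.2819 -0.5041  0.5395] z [ 0.484   0.429  -0.7627] q [-2.2719  0.6663  0.5153  0.1986  2.65   -1.4466]
4 tilt 33.02476295641941 dir [-0.359  -0.359   0.8615] p [-0.2898 -0.5055  0.5896] z [ 0.4421  0.3187 -0.8384] q [-2.2961  0.6489  0.3942  0.2558  2.65   -1.401 ]
5 tilt 26.526526488964457 dir [-0.3846  0.      0.9231] p [-0.3101 -0.4488  0.6535] z [ 0.3921  0.2138 -0.8947] q [-2.3897  0.5277  0.4022  0.2389  2.65   -1.484 ]
6 tilt 20.07132854051363 dir [-0.
[... 971 characters left out ...]
 -0.8297] q [-2.2476  0.5605  0.5204 -0.087   2.65   -1.7221]
4 tilt 26.217684963028972 dir [ 0.     -0.3846  0.9231] p [-0.2493 -0.4709  0.648 ] z [ 0.2476  0.3659 -0.8971] q [-2.197   0.5065  0.4423 -0.0293  2.65   -1.6312]
5 tilt 18.67693438368028 dir [-0.359  -0.359   0.8615] p [-0.2818 -0.4701  0.6826] z [ 0.1768  0.267  -0.9473] q [-2.2385  0.5513  0.2646 -0.0561  2.65   -1.6958]
6 tilt 11.690477794988187 dir [ 0.     -0.3846  0.9231] p [-0.2407 -0.4747  0.7289] z [ 0.1126  0.1684 -0.9793] q [-2.1851  0.5165  0.1791 -0.0107  2.65   -1.6063]
7 tilt 5.150828856731978 dir [0. 0. 1.] p [-0.2108 -0.4169  0.7923] z [ 0.0531  0.0724 -0.996 ] q [-2.2077  0.3624  0.2191 -0.0007  2.65   -1.6201]
```

Run:
```python
from pour import *
for a in([.557,-.475,.30],[.1,-.48,.33],[-.15,-.45,.36]): show('x',np.array(a),0)
path([.557,-.475,.3],[.1,-.48,.33],[-.15,-.45,.36],n=6)
```

```text
tau 65.75602805423405 psi 57.232135163249964 t0 -0.0058565165893686546 [0.9118 0.    ]
x P [ 0.557 -0.475  0.3  ] units [ 3.7   0.04 -1.9 ] turn -0.01 q [-1.1736  0.8126  0.9528  0.9814  2.012  -0.4636] mar 0.64
x P [ 0.1  -0.48  0.33] units [ 1.8  -9.49 -7.95] turn -0.01 q [-1.7654  0.5627  1.27    0.4992  2.3638 -1.0389] mar 0.29
x P [-0.15 -0.45  0.36] units [  1.35 -15.15 -10.76] turn -0.01 q [-2.0921  0.6217  1.1276  0.0813  2.5379 -1.483 ] mar 0.11
[ 0.56 -0.47  0.13] [-1.1663  0.9775  1.0122  0.9137  1.8748 -0.6547] mar 0.78 wrist [ 0.4  -0.72  0.27]
[ 0.56 -0.48  0.3 ] [-1.1736  0.8126  0.9528  0.9814  2.012  -0.4636] mar 0.64 wrist [ 0.39 -0.73  0.44]
[ 0.56 -0.48  0.3 ] [-1.1736  0.8126  0.9528  0.9814  2.012  -0.4636] mar 0.64 wrist [ 0.39 -0.73  0.44]
[ 0.1  -0.48  0.33] [-1.7654  0.5627  1.27    0.4992  2.3638 -1.0389] mar 0.29 wrist [-0.06 -0.74  0.47]
[ 0.1  -0.48  0.33] [-1.7654  0.5627  1.27    0.4992  2.3638 -1.0389] mar 0.29 wrist [-0.06 -0.74  0.47]
[ 0.05 -0.47  0.34] [-1.8335  0.5578  1.2652  0.4242  2.4017 -1.1185] mar 0.25 wrist [-0.11 -0.73  0.47]
[ 0.   -0.47  0.34] [-1.9008  0.5612  1.2488  0.3445  2.4383 -1.2027] mar 0.21 wrist [-0.16 -0.72  0.48]
[-0.05 -0.46  0.35] [-1.9666  0.5729  1.2207  0.2606  2.4731 -1.2916] mar 0.18 wrist [-0.21 -0.72  0.49]
[-0.1  -0.46  0.35] [-2.0306  0.593   1.1804  0.1728  2.5063 -1.385 ] mar 0.14 wrist [-0.26 -0.71  0.49]
[-0.15 -0.45  0.36] [-2.0921  0.6217  1.1276  0.0813  2.5379 -1.483 ] mar 0.11 wrist [-0.31 -0.71  0.5 ]
```

>>> servo_tool([
  [[0.9,0,-0.45,0],[1.8,0,-0.9,0],[2.7,0,-1.4,0],[3.6,0,-1.9,0],[3.4,-1,-2.5,0],[3.2,-2,-3.2,0],[3,-2.9,-3.8,0],[2.8,-3.8,-4.4,0],[2.6,-4.7,-5,0],[2.4,-5.6,-5.6,0],[2.2,-6.6,-6.2,0],[2.1,-7.5,-6.8,0],[2,-8.5,-7.4,0],[1.8,-9.5,-7.95,0],[1.7,-10.5,-8.4,0],[1.6,-11.4,-8.9,0],[1.5,-12.3,-9.4,0],[1.4,-13.2,-9.8,0],[1.4,-14.1,-10.3,0],[1.35,-15.1,-10.76,0]],
])

```text
time_s: 69.47
ee_pos: [-0.1081, -0.456, 0.3541]
tool_rot: [-1.994, -1.091, -1.292]
contact_force: [0.2, -1.4, 0.2]
opening: 0.0448
finger_force: 0.0
```

>>> servo_tool([
  [[0,-0.3,-0.1,0],[0,-0.3,-0.1,0],[0,-0.3,-0.1,0]],
])

```text
time_s: 69.72
ee_pos: [-0.1192, -0.4531, 0.3554]
tool_rot: [-1.997, -1.089, -1.293]
contact_force: [0.4, -0.6, -0.6]
opening: 0.0449
finger_force: 0.0
```

>>> servo_tool([
  [[11.6,-2,-16,0]],
])

```text
time_s: 69.8
ee_pos: [-0.1301, -0.4653, 0.384]
tool_rot: [-1.978, -1.082, -1.306]
contact_force: [-1.0, -0.8, -3.2]
opening: 0.0448
finger_force: 0.0
```

>>> servo_tool([
  [[11.6,-2,-16,0]],
])

```text
time_s: 69.88
ee_pos: [-0.1429, -0.4773, 0.4163]
tool_rot: [-2.0, -1.094, -1.288]
contact_force: [3.7, 16.2, 32.1]
opening: 0.0451
finger_force: 0.0
```

>>> servo_tool([
  [[11.6,-2,-16,0]],
])

```text
time_s: 69.97
ee_pos: [-0.1489, -0.4784, 0.429]
tool_rot: [-2.039, -1.109, -1.26]
contact_force: [0.7, 0.3, 0.2]
opening: 0.0447
finger_force: 0.0
```

>>> servo_tool([
  [[11.6,-2,-16,0]],
])

```text
time_s: 70.05
ee_pos: [-0.1535, -0.4763, 0.44]
tool_rot: [-2.066, -1.118, -1.242]
contact_force: [0.2, -0.1, -0.1]
opening: 0.0454
finger_force: 0.0
```

>>> servo_tool([
  [[11.6,-2,-16,0]],
])

```text
time_s: 70.13
ee_pos: [-0.1583, -0.4741, 0.4513]
tool_rot: [-2.095, -1.127, -1.221]
contact_force: [0.3, -0.5, -0.0]
opening: 0.0448
finger_force: 0.0
```

>>> servo_tool([
  [[11.6,-2,-16,0]],
])

```text
time_s: 70.22
ee_pos: [-0.1629, -0.4716, 0.463]
tool_rot: [-2.124, -1.137, -1.2]
contact_force: [0.3, -0.0, -0.4]
opening: 0.0451
finger_force: 0.0
```

>>> servo_tool([
  [[11.6,-2,-16,0]],
])

```text
time_s: 70.3
ee_pos: [-0.1673, -0.4687, 0.4751]
tool_rot: [-2.154, -1.146, -1.177]
contact_force: [-0.1, 0.0, -0.0]
opening: 0.0447
finger_force: 0.0
```

>>> servo_tool([
  [[11.6,-2,-16,0]],
])

```text
time_s: 70.38
ee_pos: [-0.1714, -0.4654, 0.4871]
tool_rot: [-2.182, -1.156, -1.154]
contact_force: [-0.3, -0.2, 0.0]
opening: 0.045
finger_force: 0.0
```

Run:
```python
from pour import *
s,M=st(); print(M.T@[-.36,-.36,.86])
ps=look(('can_1','tray'))
```

```text
tau 55.129266205589424 psi 54.39038782873143 t0 0.2879101592881101 [ 0.8204 -0.    ]
t 70.38 p [-0.1714 -0.4654  0.4871] q [-2.1221  0.5338  0.9187  0.1215  2.647  -1.4487] F [-0.3053 -0.2169  0.0014] T [-0.3153  0.2539 -0.0268] op 0.045 ff 0.0
[[ 0.3124  0.8211  0.4777]
 [ 0.4793 -0.5704  0.667 ]
 [ 0.8202  0.0206 -0.5717]]
[ 0.4204 -0.0725 -0.9038]
scene can_1 0.93 [0.544  0.0495]
scene can_1 0.77 [ 0.6534 -0.0258]
scene can_1 0.77 [ 0.723  -0.2577]
scene can_1 0.75 [0.5351 0.3172]
scene tray 0.63 [ 0.4509 -0.2014]
top can_1 0.89 [ 0.6519 -0.0261]
top can_1 0.73 [0.5422 0.3071]
top can_1 0.69 [0.534  0.0443]
top can_1 0.61 [ 0.7294 -0.2571]
top tray 0.59 [ 0.447  -0.2065]
```

>>> servo_tool([
  [[7.5,-2,-18,0]],
])

```text
time_s: 70.77
ee_pos: [-0.1786, -0.4688, 0.4901]
tool_rot: [-2.201, -1.163, -1.139]
contact_force: [0.0, -0.0, -1.2]
opening: 0.045
finger_force: 0.0
```

>>> servo_tool([
  [[7.5,-2,-18,0]],
])

```text
time_s: 70.85
ee_pos: [-0.1868, -0.4706, 0.4995]
tool_rot: [-2.231, -1.174, -1.112]
contact_force: [-0.4, -0.5, -0.0]
opening: 0.0451
finger_force: 0.0
```

>>> servo_tool([
  [[7.5,-2,-18,0]],
])

```text
time_s: 70.93
ee_pos: [-0.1943, -0.4713, 0.5089]
tool_rot: [-2.26, -1.185, -1.085]
contact_force: [-0.8, -0.4, 0.4]
opening: 0.0449
finger_force: 0.0
```

>>> servo_tool([
  [[6,-2,-19,0]],
])

```text
time_s: 71.02
ee_pos: [-0.2027, -0.4734, 0.5172]
tool_rot: [-2.287, -1.196, -1.058]
contact_force: [-0.0, 0.1, -0.1]
opening: 0.0451
finger_force: 0.0
```

>>> servo_tool([
  [[6,-2,-19,0]],
])

```text
time_s: 71.1
ee_pos: [-0.2108, -0.4748, 0.5249]
tool_rot: [-2.313, -1.206, -1.032]
contact_force: [-0.7, 0.1, 0.0]
opening: 0.0453
finger_force: 0.0
```

>>> servo_tool([
  [[6,-2,-19,0]],
])

```text
time_s: 71.18
ee_pos: [-0.2184, -0.4752, 0.5334]
tool_rot: [-2.338, -1.215, -1.005]
contact_force: [0.1, 0.2, 0.8]
opening: 0.0451
finger_force: 0.0
```

>>> servo_tool([
  [[5,-2,-19,0]],
])

```text
time_s: 71.27
ee_pos: [-0.2264, -0.4758, 0.5418]
tool_rot: [-2.364, -1.226, -0.977]
contact_force: [-0.8, -0.2, -0.6]
opening: 0.045
finger_force: 0.0
```

>>> servo_tool([
  [[5,-2,-19,0]],
])

```text
time_s: 71.35
ee_pos: [-0.2339, -0.4756, 0.5503]
tool_rot: [-2.388, -1.235, -0.949]
contact_force: [0.5, -0.3, 0.1]
opening: 0.0451
finger_force: 0.0
```

>>> servo_tool([
  [[5,-2,-19,0]],
])

```text
time_s: 71.43
ee_pos: [-0.241, -0.4744, 0.5593]
tool_rot: [-2.411, -1.245, -0.92]
contact_force: [-0.4, -0.3, 0.0]
opening: 0.0452
finger_force: 0.0
```

>>> servo_tool([
  [[3,-2,-20,0]],
])

```text
time_s: 71.52
ee_pos: [-0.2493, -0.4751, 0.5675]
tool_rot: [-2.435, -1.255, -0.889]
contact_force: [0.1, -0.3, -0.5]
opening: 0.0452
finger_force: 0.0
```

>>> servo_tool([
  [[3,-2,-20,0]],
])

```text
time_s: 71.6
ee_pos: [-0.2573, -0.4752, 0.5751]
tool_rot: [-2.457, -1.264, -0.859]
contact_force: [0.1, -0.7, -1.3]
opening: 0.0449
finger_force: 0.0
```

>>> servo_tool([
  [[3,-2,-20,0]],
])

```text
time_s: 71.68
ee_pos: [-0.2647, -0.4743, 0.5834]
tool_rot: [-2.478, -1.273, -0.829]
contact_force: [-0.5, -0.4, -0.5]
opening: 0.0449
finger_force: 0.0
```

>>> servo_tool([
  [[3,-2,-20,0]],
])

```text
time_s: 71.77
ee_pos: [-0.2714, -0.4724, 0.5922]
tool_rot: [-2.499, -1.282, -0.799]
contact_force: [-0.0, -1.1, -0.1]
opening: 0.0452
finger_force: 0.0
```

>>> servo_tool([
  [[3,-2,-20,0]],
])

```text
time_s: 71.85
ee_pos: [-0.2774, -0.4696, 0.6018]
tool_rot: [-2.519, -1.291, -0.767]
contact_force: [-0.2, -0.3, -0.2]
opening: 0.0451
finger_force: 0.0
```

Run:
```python
from pour import *
s,M=st(); print(M.T@[-.36,-.36,.86])
```

```text
tau 32.52972301020576 psi 48.97815729733436 t0 1.0585030199547654 [0.5377 0.    ]
t 71.85 p [-0.2774 -0.4696  0.6018] q [-2.2585  0.5484  0.5137  0.032   2.6468 -1.6111] F [-0.1776 -0.3211 -0.2309] T [-0.1627  0.1691  0.0191] op 0.0451 ff 0.0
[[ 0.4814  0.8023  0.3529]
 [ 0.6939 -0.5949  0.4057]
 [ 0.5354  0.0496 -0.8431]]
[ 0.0374 -0.032  -0.9982]
```

>>> servo_tool([
  [[1,-1,-20,0]],
])

```text
time_s: 71.93
ee_pos: [-0.2831, -0.4693, 0.6108]
tool_rot: [-2.54, -1.3, -0.732]
contact_force: [0.0, -0.5, 0.7]
opening: 0.0451
finger_force: 0.0
```

>>> servo_tool([
  [[1,-1,-20,0]],
])

```text
time_s: 72.02
ee_pos: [-0.2881, -0.4689, 0.619]
tool_rot: [-2.559, -1.309, -0.7]
contact_force: [0.8, 0.5, 0.3]
opening: 0.0451
finger_force: 0.0
```

>>> servo_tool([
  [[1,-1,-20,0]],
])

```text
time_s: 72.1
ee_pos: [-0.2925, -0.4675, 0.6276]
tool_rot: [-2.578, -1.317, -0.668]
contact_force: [-0.2, 0.3, 0.3]
opening: 0.0451
finger_force: 0.0
```

>>> servo_tool([
  [[0,0,-20,0]],
])

```text
time_s: 72.18
ee_pos: [-0.2955, -0.4675, 0.6362]
tool_rot: [-2.596, -1.325, -0.634]
contact_force: [-0.1, 0.3, -0.4]
opening: 0.0453
finger_force: 0.0
```

>>> servo_tool([
  [[0,0,-20,0]],
])

```text
time_s: 72.27
ee_pos: [-0.2977, -0.4671, 0.6447]
tool_rot: [-2.613, -1.333, -0.602]
contact_force: [-0.2, 0.2, 0.3]
opening: 0.0451
finger_force: 0.0
```

>>> servo_tool([
  [[0,0,-20,0]],
])

```text
time_s: 72.35
ee_pos: [-0.2994, -0.4657, 0.6537]
tool_rot: [-2.63, -1.34, -0.569]
contact_force: [-0.3, 0.2, 0.0]
opening: 0.0448
finger_force: 0.0
```

>>> servo_tool([
  [[0,0,-20,0]],
])

```text
time_s: 72.43
ee_pos: [-0.3004, -0.4635, 0.6634]
tool_rot: [-2.647, -1.348, -0.536]
contact_force: [-0.9, -0.9, -0.7]
opening: 0.0446
finger_force: 0.0
```

>>> servo_tool([
  [[0,0,-20,0]],
])

```text
time_s: 72.52
ee_pos: [-0.3008, -0.4604, 0.6735]
tool_rot: [-2.663, -1.355, -0.503]
contact_force: [0.4, -0.2, 0.5]
opening: 0.0454
finger_force: 0.0
```

>>> servo_tool([
  [[0,0,-20,0]],
])

```text
time_s: 72.6
ee_pos: [-0.3007, -0.4568, 0.6838]
tool_rot: [-2.679, -1.362, -0.469]
contact_force: [0.6, -0.0, -0.2]
opening: 0.0447
finger_force: 0.0
```

>>> servo_tool([
  [[0,0,-20,0]],
])

```text
time_s: 72.68
ee_pos: [-0.3001, -0.4525, 0.6942]
tool_rot: [-2.694, -1.368, -0.436]
contact_force: [0.1, 0.1, 0.2]
opening: 0.0448
finger_force: 0.0
```

>>> servo_tool([
  [[0,0,-20,0]],
])

```text
time_s: 72.77
ee_pos: [-0.2991, -0.4478, 0.7046]
tool_rot: [-2.709, -1.375, -0.403]
contact_force: [-0.2, 0.7, -0.2]
opening: 0.045
finger_force: 0.0
```

>>> servo_tool([
  [[0,0,-20,0]],
])

```text
time_s: 72.85
ee_pos: [-0.2977, -0.4426, 0.7151]
tool_rot: [-2.722, -1.381, -0.371]
contact_force: [-0.1, -0.0, -0.9]
opening: 0.0449
finger_force: 0.0
```

>>> servo_tool([
  [[0,0,-20,0]],
])

```text
time_s: 72.93
ee_pos: [-0.2959, -0.437, 0.7255]
tool_rot: [-2.736, -1.386, -0.338]
contact_force: [0.3, 0.0, -0.7]
opening: 0.0448
finger_force: 0.0
```

>>> servo_tool([
  [[0,0,-20,0]],
])

```text
time_s: 73.02
ee_pos: [-0.2936, -0.431, 0.736]
tool_rot: [-2.749, -1.392, -0.306]
contact_force: [0.5, 0.1, -0.0]
opening: 0.0454
finger_force: 0.0
```

Run:
```python
from pour import *
s,M=st()
```

```text
tau 11.627642286924596 psi 39.777139563699684 t0 2.787058244455704 [ 0.2016 -0.    ]
t 73.02 p [-0.2936 -0.431   0.736 ] q [-2.3348  0.4797  0.2161  0.0477  2.6471 -1.6618] F [ 0.465   0.1099 -0.025 ] T [0.0086 0.1029 0.0035] op 0.0454 ff 0.0
[[ 0.5765  0.8023  0.1549]
 [ 0.7933 -0.595   0.129 ]
 [ 0.1956  0.0485 -0.9795]]
```

>>> servo_tool([
  [[0,0,-20,0]],
])

```text
time_s: 73.1
ee_pos: [-0.2911, -0.4246, 0.7464]
tool_rot: [-2.761, -1.397, -0.274]
contact_force: [-0.8, 0.6, 0.2]
opening: 0.045
finger_force: 0.0
```

>>> servo_tool([
  [[0,0,-20,0]],
])

```text
time_s: 73.18
ee_pos: [-0.2882, -0.4178, 0.7568]
tool_rot: [-2.773, -1.402, -0.241]
contact_force: [-0.5, 0.3, -0.5]
opening: 0.0454
finger_force: 0.0
```

>>> servo_tool([
  [[0,0,-20,0]],
])

```text
time_s: 73.27
ee_pos: [-0.285, -0.4107, 0.7672]
tool_rot: [-2.785, -1.407, -0.209]
contact_force: [-0.8, -0.1, 0.9]
opening: 0.045
finger_force: 0.0
```

>>> servo_tool([
  [[0,0,-20,0]],
])

```text
time_s: 73.35
ee_pos: [-0.2814, -0.4033, 0.7775]
tool_rot: [-2.796, -1.412, -0.176]
contact_force: [-0.3, 0.3, 0.2]
opening: 0.045
finger_force: 0.0
```

>>> servo_tool([
  [[0,0,-20,0]],
])

```text
time_s: 73.43
ee_pos: [-0.2775, -0.3956, 0.7877]
tool_rot: [2.797, 1.411, 0.143]
contact_force: [-0.4, -0.2, 0.2]
opening: 0.0449
finger_force: 0.0
```

Run:
```python
from h import *
s,M=st()
p=arm.snapshot('top'); save(p,'top9'); p2=arm.snapshot('scene'); save(p2,'scene9')
# tray outline and vials
for n,q in(('scene',p2),('top',p)):
    print(n); amber(q)
    for t in('can_1','tray'): print(t,[(round(r['confidence'],2),np.round(np.array(r['rect'])*[640,480,640,480])) for r in arm.recognise(t,q)])
cv2.imwrite('pics/fin.png',np.vstack([cv2.resize(p['pixels'][160:340,290:530,::-1],(640,480))]))
```

```text
t 73.43 p [-0.2775 -0.3956  0.7877] q [-2.3691  0.3987  0.1803  0.0694  2.647  -1.6734] F [-0.3931 -0.2341  0.2171] T [-0.0337  0.0162 -0.0306] op 0.0449 ff 0.0
[[ 0.5907  0.8025  0.084 ]
 [ 0.8031 -0.5948  0.0359]
 [ 0.0788  0.0463 -0.9958]]
scene
amber [216.8667 177.6333] 30 [ 0.404 -0.309]
amber [230.6364 179.4848] 33 [ 0.402 -0.273]
amber [211.0294 195.9706] 34 [ 0.464 -0.304]
amber [225.5 197.5] 38 [ 0.461 -0.266]
amber [242.9636 352.9234] 3406 [ 0.832 -0.1  ]
can_1 [(0.96, array([175., 281.,  73.,  54.])), (0.63, array([457., 250.,  39.,  74.])), (0.61, array([345., 228.,  32.,  67.])), (0.6, array([293., 266.,  61.,  59.]))]
tray [(0.92, array([245., 200.,  92.,  68.]))]
top
amber [354.1011 146.8778] 1948 [ 0.83  -0.101]
amber [428.8947 278.1053] 38 [ 0.468 -0.302]
amber [415.1628 279.8837] 43 [ 0.463 -0.265]
amber [431.2857 300.7381] 42 [ 0.408 -0.307]
amber [417.2927 301.0732] 41 [ 0.407 -0.27 ]
can_1 [(0.98, array([332., 209.,  67.,  56.])), (0.81, array([298., 265.,  28.,  66.])), (0.6, array([429., 173.,  67.,  44.])), (0.59, array([198., 258.,  37.,  60.]))]
tray [(0.78, array([397., 285.,  87.,  67.]))]
```

View pics/fin.png

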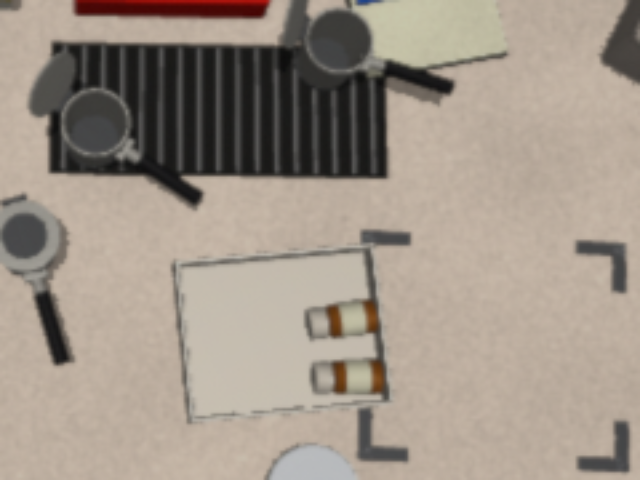

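Run:
```python
from h import *
p=arm.snapshot('top')
for o in handles(p,(434,180,470,200),70,.063): print(*o)
a,b=onz(p,(432.5,185.5),.063,False),onz(p,(458.7,193),.063,False); print(a,b,np.degrees(np.arctan2(*(a-b)[:2][::-1])))
print('rim',onz(p,(290+338*.375,160+42*.375),.09,False))
s=arm.state(); M=R.from_rotvec(s['tool_rot']).as_matrix()
az=np.degrees(np.arctan2(M[1,0],M[0,0])); print('tool x az',az)
plan(([.2,-.45,.5],None),([.55,-.35,.3],None))
# tray outline (bright quad) + tape corners
g=p['pixels'].astype(int);
```

```text
[446. 189.] 143 [ 0.7026 -0.3423] [ 0.6931 -0.3768] [ 0.7114 -0.3108] 74.55038407654126 0.027157307558565033
[ 0.7112 -0.3071  0.063 ] [ 0.6917 -0.3763  0.063 ] 74.28080477372009
rim [ 0.7295 -0.2601  0.09  ]
tool x az 53.672690379268225
units [ 5.4  10.06  8.1 ] turn 0 q [-1.3779 -0.1243  1.3931  0.0992  1.8938 -0.7114] mar 0.76
units [12.15 15.35 13.94] turn 0 q [-0.7335  0.2101  1.4136  0.0891  1.4796 -0.1039] mar 1.12
```

>>> servo_tool([
  [[5.4,10,8.1,0],[5.4,10,8.1,0],[5.4,10,8.1,0],[5.4,10,8.1,0],[5.4,10,8.1,0],[5.4,10,8.1,0],[5.4,10,8.1,0],[5.4,10,8.1,0],[5.4,10,8.1,0],[5.4,10,8.1,0],[5.4,10,8.1,0],[12,15.3,13.9,0],[12,15.3,13.9,0],[12,15.3,13.9,0],[12,15.3,13.9,0],[12,15.3,13.9,0],[12,15.3,13.9,0],[12,15.3,13.9,0],[12,15.3,13.9,0],[12,15.3,13.9,0]],
])

```text
time_s: 75.45
ee_pos: [0.4142, -0.377, 0.3744]
tool_rot: [2.8, 1.414, 0.146]
contact_force: [0.4, -1.1, 0.0]
opening: 0.045
finger_force: 0.0
```

>>> servo_tool([
  [[0,0,0,0],[0,0,0,0],[0,0,0,0]],
])

```text
time_s: 75.7
ee_pos: [0.4124, -0.378, 0.376]
tool_rot: [2.799, 1.414, 0.145]
contact_force: [-0.5, -0.9, 1.3]
opening: 0.0448
finger_force: 0.0
```

Run:
```python
from h import *
st(); pick([.7022,-.342,.041],74.5-90,.12)
```

```text
t 75.7 p [ 0.4124 -0.378   0.376 ] q [-0.9378 -0.0172  1.5183  0.0912  1.6229 -0.2971] F [-0.5302 -0.8619  1.2698] T [-0.0188  0.06   -0.0356] op 0.0448 ff 0.0
[[ 0.5899  0.8032  0.0836]
 [ 0.8034 -0.5942  0.0398]
 [ 0.0816  0.0437 -0.9957]]
units [4.31 4.92 5.98] turn -4.2 q [-0.601   0.5806  1.1943  0.0827  1.3209 -0.3509] mar 1.1
```

>>> servo_tool([
  [[4.31,4.92,5.98,-4.2],[4.31,4.92,5.98,-4.2],[4.31,4.92,5.98,-4.2],[4.31,4.92,5.98,-4.2],[4.31,4.92,5.98,-4.2],[4.31,4.92,5.98,-4.2],[4.31,4.92,5.98,-4.2],[4.31,4.92,5.98,-4.2],[4.31,4.92,5.98,-4.2],[4.31,4.92,5.98,-4.2],[4.31,4.92,5.98,-4.2],[4.31,4.92,5.98,-4.2]],
])

```text
time_s: 76.7
ee_pos: [0.6922, -0.3497, 0.1639]
tool_rot: [2.48, 1.885, 0.142]
contact_force: [0.3, -0.6, -0.3]
opening: 0.045
finger_force: 0.0
```

Run:
```python
from h import *
st(); plan(([.7022,-.342,.041],74.5-90)); M=R.from_rotvec(arm.state()['tool_rot']).as_matrix()
print('lift .012',M.T@[0,0,.012]/.04,'shift',M.T@[-.032,0.0,.012]/.04, M.T@[-.032,0.0,.001]/.04)
```

```text
t 76.7 p [ 0.6922 -0.3497  0.1639] q [-0.6036  0.5779  1.1918  0.0818  1.3218 -0.3509] F [ 0.3362 -0.6075 -0.3114] T [-0.0148  0.077  -0.0105] op 0.045 ff 0.0
[[ 0.265   0.9603  0.0867]
 [ 0.9625 -0.2689  0.0363]
 [ 0.0582  0.0739 -0.9956]]
units [ 0.07 -0.04  3.09] turn -0.03 q [-0.5878  0.7058  1.2432  0.0862  1.1417 -0.3534] mar 0.94
lift .012 [ 0.0175  0.0222 -0.2987] shift [-0.1946 -0.7461 -0.3681] [-0.2106 -0.7664 -0.0943]
```

>>> servo_tool([
  [[0.02,0,0.8,0],[0.04,-0.02,1.6,0],[0.06,-0.03,2.4,0],[0.07,-0.04,2.9,0],[0.07,-0.04,3.09,0],[0.07,-0.04,3.09,0],[0.07,-0.04,3.09,0]],
])

```text
time_s: 77.28
ee_pos: [0.703, -0.3417, 0.0419]
tool_rot: [2.478, 1.885, 0.143]
contact_force: [0.8, -0.4, 0.2]
opening: 0.0451
finger_force: 0.0
```

>>> servo_tool([
  [[0,0,0,0],[0,0,0,0],[0,0,0,0],[0,0,0,0],[0,0,0,0],[0,0,0,0]],
], claw=0, grip_force=80)

```text
time_s: 77.78
ee_pos: [0.704, -0.3417, 0.0421]
tool_rot: [2.476, 1.885, 0.144]
contact_force: [0.4, -2.7, 7.2]
opening: 0.0137
finger_force: 76.7
```

>>> servo_tool([
  [[0.01,0.01,-0.15,0],[0.02,0.02,-0.3,0],[0.02,0.02,-0.35,0],[-0.05,-0.2,-0.37,0],[-0.1,-0.4,-0.37,0],[-0.15,-0.6,-0.37,0],[-0.2,-0.75,-0.37,0],[-0.2,-0.75,-0.37,0],[-0.2,-0.75,-0.25,0],[-0.21,-0.76,-0.15,0],[-0.21,-0.76,-0.09,0],[-0.21,-0.76,-0.09,0],[-0.21,-0.76,-0.09,0]],
])

```text
time_s: 78.87
ee_pos: [0.6717, -0.3416, 0.0419]
tool_rot: [2.478, 1.886, 0.142]
contact_force: [-4.0, -1.6, 6.3]
opening: 0.0134
finger_force: 77.6
```

>>> servo_tool([
  [[0,0,0,0],[0,0,0,0],[0,0,0,0],[0,0,-0.5,0],[0,0,-1.3,0],[0,0,-2.1,0],[0,0,-3,0],[0,0,-4,0],[0,0,-5,0],[0,0,-5,0],[0,0,-5,0]],
], claw=45)

```text
time_s: 79.78
ee_pos: [0.6555, -0.3489, 0.2443]
tool_rot: [2.473, 1.883, 0.146]
contact_force: [-0.4, -0.6, 0.1]
opening: 0.0451
finger_force: 0.0
```

Run:
```python
from h import *
st(); ps=look(('can_1','tray'))
```

```text
t 79.78 p [ 0.6555 -0.3489  0.2443] q [-0.632   0.4442  1.2254  0.0824  1.4175 -0.3732] F [-0.4165 -0.6492  0.0509] T [-0.0404  0.0892 -0.0133] op 0.0451 ff 0.0
[[ 0.2633  0.9603  0.0922]
 [ 0.9631 -0.2672  0.0333]
 [ 0.0566  0.0801 -0.9952]]
scene can_1 0.93 [ 0.6474 -0.0255]
scene can_1 0.79 [0.5474 0.3164]
scene can_1 0.61 [ 0.6867 -0.2614]
scene can_1 0.61 [0.532  0.0501]
scene tray 0.97 [ 0.4534 -0.2196]
scene tray 0.53 [0.4223 0.2877]
top can_1 0.78 [0.5426 0.314 ]
top can_1 0.7 [0.5399 0.0395]
top can_1 0.65 [ 0.643  -0.0232]
top can_1 0.65 [ 0.6972 -0.2594]
top can_1 0.45 [ 0.4459 -0.2068]
top tray 0.57 [ 0.4461 -0.2037]
```

```bash
cat > tray.py <<'E'
from h import *
def tape(p):
    o=lambda c:onz(p,c,0,False)[:2]
    A,B,C,D=o((426,247)),o((525.5,251)),o((425,333)),o((526,337.5))
    c=(A+B+C+D)/4; ax=(A-C+B-D); return c,np.degrees(np.arctan2(ax[1],ax[0])),A,B,C,D
def trayfit(p,near,view):
    """outer rim quad of the tray by the bright floor: min area rect at floor level"""
    hsv=cv2.cvtColor(p['pixels'],cv2.COLOR_RGB2HSV)
    u0,v0=proj(p,[*near,.004]).astype(int)
    m=np.zeros((482,642),np.uint8); im=cv2.bilateralFilter(p['pixels'],5,20,5).copy()
    _,_,mask,_=cv2.floodFill(im,m,(int(u0)+0,int(v0)),(0,0,0),(7,)*3,(7,)*3,4|cv2.FLOODFILL_MASK_ONLY|(255<<8))
    mask=mask[1:-1,1:-1]; ys,xs=np.nonzero(mask)
    if len(xs)<200: print('few',len(xs)); return
    h=cv2.convexHull(np.c_[xs,ys].astype(np.float32)).reshape(-1,2)
    W=np.array([onz(p,q,.006,False)[:2] for q in h],np.float32)
    r=cv2.minAreaRect(W); print(view,'area px',len(xs),'rect',r)
E
python3 - <<'E'
from tray import *
p=arm.snapshot('top'); q=arm.snapshot('scene')
print('bay',*tape(p))
for c in((175,262),(370,245),(190,420),(388,400)): print(onz(p,(290+.375*c[0],160+.375*c[1]),.04,False)[:2])
W=np.array([onz(p,(290+.375*a,160+.375*b),.04,False)[:2] for a,b in((175,262),(370,245),(388,400),(190,420))],np.float32); print(cv2.minAreaRect(W),W.mean(0))
trayfit(p,(.43,-.19),'top'); trayfit(q,(.43,-.19),'scene')
E
```

```text
bay [ 0.4352 -0.4316] -2.264257778508469 [ 0.5546 -0.3001] [ 0.5474 -0.5723] [ 0.3234 -0.2926] [ 0.3152 -0.5614]
[ 0.5162 -0.1044]
[ 0.5359 -0.2984]
[ 0.3617 -0.1192]
[ 0.3836 -0.3126]
((0.44881752133369446, -0.20880615711212158), (0.1551763266324997, 0.19582407176494598), 5.807746887207031) [ 0.4493 -0.2087]
top area px 3012 rect ((0.40575775504112244, -0.12469826638698578), (0.12107222527265549, 0.41466864943504333), 53.58071517944336)
scene area px 10585 rect ((0.3747686743736267, -0.1691257357597351), (0.27207863330841064, 0.8506748676300049), 54.89210510253906)
```

Run:
```python
from h import *
plan(([.45,-.12,.244],95.8-180)); pick([.4391,-.1115,.015],95.8-180,.12)
```

```text
units [ 4.14 -6.39 -0.36] turn 13.73 q [-0.4842 -0.2404  1.9626  0.0754  1.3643  0.9698] mar 0.61
units [ 3.93 -7.11  2.32] turn 13.73 q [-0.4996 -0.1876  2.1317  0.082   1.1442  0.9359] mar 0.44
```

>>> servo_tool([
  [[4.14,-6.39,-0.36,13.73],[4.14,-6.39,-0.36,13.73],[4.14,-6.39,-0.36,13.73],[4.14,-6.39,-0.36,13.73],[4.14,-6.39,-0.36,13.73],[4.14,-6.39,-0.36,13.73],[4.14,-6.39,-0.36,13.73],[4.14,-6.39,-0.36,13.73],[4.14,-6.39,-0.36,13.73],[3.93,-7.11,1.5,13.73],[3.93,-7.11,2.32,13.73],[3.93,-7.11,2.32,13.73],[3.93,-7.11,2.32,13.73],[3.93,-7.11,2.32,13.73]],
], claw=40)

```text
time_s: 81.35
ee_pos: [0.4287, -0.1161, 0.1345]
tool_rot: [-3.099, -0.16, -0.131]
contact_force: [0.5, -0.5, 1.0]
opening: 0.0401
finger_force: 0.0
```

Run:
```python
from tray import *
st(); plan(([.4391,-.1115,.016],95.8-180))
p=arm.snapshot('scene')
print([(round(r['confidence'],2),onz(p,r['centre'],0)[:2]) for r in arm.mark_of('tray',p)]); amber(p)
```

```text
t 81.35 p [ 0.4287 -0.1161  0.1345] q [-0.4995 -0.1876  2.1315  0.0816  1.1455  0.9366] F [ 0.5465 -0.4616  0.9514] T [-0.0682  0.0481  0.01  ] op 0.0401 ff 0.0
[[ 0.9912  0.104   0.0824]
 [ 0.101  -0.9941  0.0397]
 [ 0.086  -0.031  -0.9958]]
units [0.01 0.   2.98] turn 0.03 q [-0.4782  0.0463  2.176   0.0961  0.8666  0.9324] mar 0.39
[(0.97, array([ 0.4489, -0.2156]))]
amber [216.7333 177.7333] 30 [ 0.405 -0.31 ]
amber [230.6857 179.9143] 35 [ 0.404 -0.272]
amber [210.9091 196.2424] 33 [ 0.465 -0.304]
amber [225.5 197.5] 38 [ 0.461 -0.266]
amber [242.9769 353.0216] 3427 [ 0.832 -0.1  ]
```

Descend onto the +y wall and grip lightly.

>>> servo_tool([
  [[0,0,0.7,0],[0,0,1.4,0],[0,0,2,0],[0,0,2.5,0],[0,0,2.8,0],[0,0,2.98,0],[0,0,2.98,0],[0,0,2.98,0]],
])

```text
time_s: 82.12
ee_pos: [0.4416, -0.113, 0.0184]
tool_rot: [-3.102, -0.16, -0.139]
contact_force: [-0.0, -0.4, -0.2]
opening: 0.0402
finger_force: 0.0
```

>>> servo_tool([
  [[0,0,0,0],[0,0,0,0],[0,0,0,0],[0,0,0,0],[0,0,0,0],[0,0,0,0],[0,0,0,0]],
], claw=0, grip_force=25)

```text
time_s: 82.7
ee_pos: [0.441, -0.1128, 0.0181]
tool_rot: [-3.102, -0.161, -0.139]
contact_force: [-2.2, 0.8, 7.2]
opening: 0.0039
finger_force: 27.7
```

Run:
```python
from tray import *
s,M=st(); print('slide',(np.array([.4386,-.3337])-[.4391,-.1115]), M.T@[-.0005,-.2222,0]/.04)
p=arm.snapshot('top'); amber(p)
```

```text
t 82.7 p [ 0.441  -0.1128  0.0181] q [-0.4785  0.0427  2.1746  0.0957  0.8654  0.9289] F [-2.1779  0.7804  7.2309] T [-0.2894  0.172   0.0058] op 0.0039 ff 27.7
[[ 0.9907  0.1045  0.0875]
 [ 0.1016 -0.9941  0.0366]
 [ 0.0908 -0.0274 -0.9955]]
slide [-0.0005 -0.2222] [-0.5769  5.5212 -0.2044]
amber [354.1891 146.8979] 1988 [ 0.83  -0.102]
amber [371.6554 313.2504] 3482 [ 0.373 -0.149]
amber [428.5833 277.8611] 36 [ 0.469 -0.301]
amber [414.9268 280.    ] 41 [ 0.462 -0.264]
amber [431.15 300.9 ] 40 [ 0.408 -0.306]
```

>>> servo_tool([
  [[-0.01,0.1,0,0],[-0.03,0.3,-0.01,0],[-0.06,0.6,-0.02,0.1],[-0.09,0.9,-0.03,0.2],[-0.13,1.2,-0.04,0.3],[-0.16,1.5,-0.06,0.4],[-0.19,1.8,-0.07,0.5],[-0.22,2.1,-0.08,0.6],[-0.25,2.4,-0.09,0.7],[-0.28,2.7,-0.1,0.8],[-0.31,3,-0.11,0.9],[-0.34,3.3,-0.12,1],[-0.38,3.6,-0.13,1.1],[-0.41,3.9,-0.14,1.2],[-0.44,4.2,-0.16,1.3],[-0.47,4.5,-0.17,1.4],[-0.5,4.8,-0.18,1.5],[-0.53,5.1,-0.19,1.56],[-0.56,5.35,-0.2,1.56],[-0.58,5.52,-0.2,1.56]],
])

```text
time_s: 84.42
ee_pos: [0.4406, -0.3335, 0.0181]
tool_rot: [-3.096, 0.051, -0.134]
contact_force: [1.4, 15.8, 18.9]
opening: 0.0036
finger_force: 37.4
```

>>> servo_tool([
  [[0,0,0,0],[0,0,0,0],[0,0,0,0],[0,0,0,0]],
])

```text
time_s: 84.75
ee_pos: [0.4407, -0.3349, 0.0182]
tool_rot: [-3.1, 0.051, -0.136]
contact_force: [0.9, 3.8, 8.4]
opening: 0.0038
finger_force: 33.2
```

```bash
cat >> tray.py <<'E'
def rim(p,c,yaw,zt=.04):
    """refine tray pose: maximise darkness/edge along the outer top rim using gradient magnitude"""
    from scipy.optimize import minimize
    g=cv2.GaussianBlur(cv2.cvtColor(p['pixels'],cv2.COLOR_RGB2GRAY),(0,0),1.2).astype(np.float32)
    e=np.hypot(cv2.Sobel(g,cv2.CV_32F,1,0),cv2.Sobel(g,cv2.CV_32F,0,1))
    t=np.linspace(-1,1,60); L=np.r_[[[ .08,.1*k] for k in t],[[-.08,.1*k] for k in t],[[.08*k,.1] for k in t],[[.08*k,-.1] for k in t]]
    def f(x):
        r=R.from_euler('z',x[2],degrees=True).as_matrix()[:2,:2]; W=L@r.T+x[:2]; 
        uv=np.array([proj(p,[*w,zt]) for w in W],np.float32)
        return -cv2.remap(e,uv[:,0].reshape(-1,1),uv[:,1].reshape(-1,1),cv2.INTER_LINEAR).mean()
    best=min((minimize(f,[c[0]+a,c[1]+b,yaw+d],method='Nelder-Mead',options=dict(initial_simplex=[[c[0]+a,c[1]+b,yaw+d],[c[0]+a+.006,c[1]+b,yaw+d],[c[0]+a,c[1]+b+.006,yaw+d],[c[0]+a,c[1]+b,yaw+d+3]],maxiter=80)) for a in(-.008,0,.008) for b in(-.008,0,.008) for d in(-2,2)),key=lambda o:o.fun)
    print('rim',best.x,best.fun); return best.x
E
python3 - <<'E'
from tray import *
st()
for v in('scene','top'):
    p=arm.snapshot(v); amber(p); rim(p,(.4352,-.4316),-2); print([(round(r['confidence'],2),onz(p,r['centre'],0)[:2]) for r in arm.mark_of('tray',p)])
E
```

```text
t 84.75 p [ 0.4407 -0.3349  0.0182] q [-0.8475  0.2786  1.9012  0.1123  0.9339  0.6905] F [0.871  3.8389 8.3759] T [ 0.0817 -0.1814  0.0244] op 0.0038 ff 33.2
[[ 0.9956 -0.031   0.088 ]
 [-0.0343 -0.9987  0.0365]
 [ 0.0867 -0.0394 -0.9955]]
amber [142.3913 155.7391] 23 [ 0.378 -0.53 ]
amber [154.875  159.4062] 32 [ 0.382 -0.492]
amber [131.5556 172.8148] 27 [ 0.44  -0.532]
amber [145.0556 175.5   ] 36 [ 0.44  -0.494]
amber [242.9742 352.9789] 3412 [ 0.832 -0.1  ]
rim [ 0.4387 -0.4115 -1.3895] -139.7502899169922
[(0.95, array([ 0.4443, -0.4289])), (0.54, array([ 0.6509, -0.0251]))]
amber [354.1742 146.8586] 2009 [ 0.83  -0.102]
amber [479.498 303.214] 2701 [ 0.403 -0.434]
rim [ 0.4342 -0.4255 -1.7355] -118.74861145019531
[(0.3, array([0.7002, 0.1628]))]
```

>>> servo_tool([
  [[0,0,0,0],[0,0,0,0],[0,0,0,0],[0,0,0,0],[0,0,-0.4,0],[0,0,-1,0],[0,0,-1.8,0],[0,0,-2.6,0],[0,0,-3.4,0],[0,0,-4.2,0],[0,0,-5,0],[0,0,-6,0]],
], claw=40)

```text
time_s: 85.95
ee_pos: [0.4178, -0.3425, 0.2551]
tool_rot: [-3.097, 0.051, -0.128]
contact_force: [0.7, -0.6, -0.2]
opening: 0.0398
finger_force: 0.0
```

>>> servo_tool([
  [[0,-1,0,0],[0,-2,0,0],[0,-3,0,0],[0,-4,0,0],[0,-5,0,0],[0,-6,0,0],[0,-7,0,0],[0,-8,0,0],[0,-9,0,0],[0,-10,0,0],[0,-10,0,0]],
])

```text
time_s: 86.87
ee_pos: [0.4307, 0.0626, 0.2721]
tool_rot: [-3.096, 0.039, -0.133]
contact_force: [0.3, -0.7, -1.1]
opening: 0.0401
finger_force: 0.0
```

Run:
```python
from tray import *
st()
for v in('scene','top'):
    p=arm.snapshot(v); amber(p); rim(p,(.4352,-.4316),-2); rim(p,(.4352,-.425),-2); print([(round(r['confidence'],2),onz(p,r['centre'],0)[:2]) for r in arm.mark_of('tray',p)]); print('cans',[(round(r['confidence'],2),onz(p,r['centre'],0)[:2]) for r in arm.mark_of('can_1',p)])
cv2.imwrite('pics/end.png',p['pixels'][:,:,::-1])
# tape comps now
g=p['pixels'].max(2); m=((g<95)*255).astype(np.uint8); m[:240]=0;m[345:]=0;m[:,:410]=0;m[:,532:]=0
n,l,s,c=cv2.connectedComponentsWithStats(m)
for i in range(1,n):
    if s[i,4]>20: print(s[i])
```

```text
t 86.87 p [0.4307 0.0626 0.2721] q [-0.0748 -0.3608  2.0038  0.0486  1.4159  1.5154] F [ 0.2969 -0.6712 -1.137 ] T [-0.0202  0.0456  0.0117] op 0.0401 ff 0.0
[[ 0.996  -0.0231  0.086 ]
 [-0.0267 -0.9988  0.0417]
 [ 0.085  -0.0438 -0.9954]]
amber [142.4286 155.7143] 21 [ 0.378 -0.53 ]
amber [154.8065 159.5484] 31 [ 0.383 -0.492]
amber [131.5    172.9643] 28 [ 0.44  -0.532]
amber [145.0286 175.1429] 35 [ 0.439 -0.495]
amber [243.0398 352.885 ] 3416 [ 0.832 -0.1  ]
rim [ 0.4389 -0.4303 -1.8063] -164.01358032226562
rim [ 0.4388 -0.4302 -1.8058] -164.0066375732422
[(0.75, array([ 0.4394, -0.4313]))]
cans [(0.89, array([ 0.6867, -0.2636])), (0.79, array([0.5277, 0.0411])), (0.74, array([ 0.6467, -0.0261])), (0.69, array([0.5393, 0.3084]))]
amber [354.2227 146.9088] 1985 [ 0.83  -0.102]
amber [286.5918 287.8074] 2685 [0.437 0.077]
amber [513.6944 288.6389] 36 [ 0.443 -0.527]
amber [499.814  288.9535] 43 [ 0.442 -0.49 ]
amber [499.4048 310.1429] 42 [ 0.386 -0.487]
amber [513.6486 312.0811] 37 [ 0.381 -0.524]
rim [ 0.4343 -0.4249 -2.1313] -133.32659912109375
rim [ 0.4342 -0.4248 -2.2472] -133.34127807617188
[(0.69, array([ 0.4332, -0.426 ])), (0.66, array([ 0.6833, -0.1547]))]
cans [(0.97, array([0.5399, 0.0381])), (0.89, array([ 0.646 , -0.0193])), (0.67, array([0.5433, 0.3173])), (0.65, array([ 0.7024, -0.2508])), (0.18, array([ 0.4336, -0.4271]))]
[426 247  17  17 102]
[507 251  17  18 108]
[440 260   3  59 133]
[512 264   5  22  85]
[488 285   3   9  23]
[512 293   6  19  59]
[488 305   3   9  23]
[425 314  17  19 115]
[513 314   5   8  24]
[507 319  19  18 121]
```

```bash
python3 -c "
from rig import arm
print(arm.sign_off())"
```

```text
the job is handed in; nothing more can be done
None
```

The job is handed in. Two cans were loaded and their vials are in the tray, which sits inside the taped corners within about 7 mm. The two emptied cans stand on the mat (one, found about 3 cm aside, was moved back onto it), and the two empty cans were never tipped and stand at their starting places.

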